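# Close out the checking-fixture bench

## Robot

A 6-joint arm with a two-finger parallel gripper is mounted at the origin on the work surface. World frame = base frame: x ahead of the robot, y to its left, z up, the work surface at z = 0. Lengths are in m, angles in rad, forces in N, time in s.
With the tool pointing down it reaches from about 0.35 to 0.875 m from the base axis. Payload 4.2 kg.
Tool frame: the origin (TCP) lies midway between the tips of the shut fingers; the grasp point (between the pads) lies 19 mm behind it; z points along the fingers, y is the direction in which the jaws open and shut (so a half turn about z gives the same grasp; the last joint's range is limited). The gripper opens to 85 mm and grips with 20 to 120 N. Pads are 22 mm wide; open, the fingers measure 114 mm over their backs; the gripper's body (76 mm by 85 mm) begins 54 mm behind the grasp point. The pads swing forward as they close: fully open they stand 13 mm farther back than shut.
Start: joints at [1.543, 0.385, 0.008, 0, -1.194, -0.259], TCP at [0.177, 0.599, 0.231] pointing down, gripper open.
Joint ranges: [-3.14, 3.14], [-1.21, 2.06], [-1.07, 1.41], [-3.16, 2.05], [-2.99, -0.16], [-3.1, 3.1]. Speed limits (rad/s): [2.79, 2.79, 3.14, 3.14, 3.14, 3.14].

## Interface

Orientations are given as a unit quaternion [x, y, z, w].
In Python, from plant import sense, snapshot, camera_info, close_job, regions_of, spot_point gives the robot as it stands.
- The arm moves only by the tool play_rows, never from a script. Its argument "steps" is a list of rows, each a list of 2 entries, a list of its own where there are three numbers: the shift along the tool's x, y, z in m, then the turn, a rotation vector about the tool's x, y, z in degrees. In form: [[[dx, dy, dz], [wx, wy, wz]], ...]. A call has 1 to 8 rows; each row is the pose to reach, as a shift and turn from the pose commanded when the call began, along the tool's axes at that moment; what a row does not reach only later rows make up. A row lasts 1/8 s, in which the tool goes at most 62.5 mm and 10.7 degrees, less where a joint would pass 70% of its speed; a pose out of reach is approached as far as the arm can. A call with a gripper value outside its range is refused whole. "grip" is the finger opening in m, from 0 to 0.0854, set as the call begins (left out, the last holds). The fingers move at their own pace and stop on an object; the grip force is fixed at half the most. Time passes only in rows, so rows that repeat a pose let the fingers close. It gives the time, the measured TCP pose, the force and the opening at its end, in the units of the state.
- sense(): the state, without advancing time (a new reading comes with each control period).
- snapshot(name): name is "side" or "top"; returns the picture (384x512x3 uint8, red, green, blue); there is no depth.
- camera_info(name): a dict with "fx", "fy", "cx", "cy" (pixels), "dist_coeffs" ([k1, k2, p1, p2, k3] as OpenCV has them; the pictures are not rectified), "world_to_cam" (4x4, takes a point from world to camera coordinates). Camera axes: x right, y up, looking along -z (the intrinsics and any distortion apply to the point x, -y, -z); pixel columns grow to the right and rows downward; lengths in m; the calibration is good to about 2 mm. A picture is of the moment at which its call begins. camera_info takes no time and is no camera call.
- close_job(): hands the job in, once; it reports no verdict.
Trained networks look in the newest picture that a camera, given by its name, has taken for a name from the list of things; names that differ only in an ending like _2 or _b are one class to them, and where a whole thing is asked for, a point or a joint stands for the part that bears it (a point fixed in the world has none). Each returns a list of dicts, best first, with "confidence" (0 to 1); they miss things now and then, are a little off and sometimes report something else, mostly with a low value. They report only what shows in the picture. A call takes as long as a camera call. They do not tell look-alikes from the thing itself.
- regions_of(camera, query): "pixels" (384x512 bool, what is visible of it).
- spot_point(camera, query): "at" ([x, y, z] in m, in the coordinates of the camera as it stood for that picture, good to about 4 mm: a listed point, or the origin of a listed thing).
The state is a dict: "time": time; "joint_positions": joint angles; "qd": joint speeds; "tau": joint torques, N m; "eef_pos": TCP position; "orientation": TCP orientation; "contact_force": force on the tool from outside, world axes, zero at the start; "ft_torque": the same for the moment, N m; "finger_gap": opening from 0.0 (shut) to 1.0 (fully open).
Only numpy, scipy, OpenCV 4.12 (cv2) and the standard library are available. Lean on these libraries where they do the work, as an engineer would, in place of code of your own. Each camera call takes 0.05 s, during which the arm holds its last target.

## Task

Close out the checking-fixture bench: draw the sprung slide gauge out until its pointer stands at the set tab, hold it there still for a second, and let it back home. Hang every handled profile gauge by its bow handle on a hook of the gauge rack, one per hook, and stand every fallen locating post upright on its base on the open bench. Leave everything at rest, and the bin and the bottle where they are.

Things in the scene. Friction and masses are not known exactly. Their poses are not given: they have to be found in the camera images.
- rack: fixed aluminium gauge rack, empty at the start: foot plate 140 x 520 x 12 mm, two posts, one rail along y (20 mm deep, z 232 to 262 mm) with three equal twin-prong hooks 160 mm apart sticking out to -x, roughly towards the robot. Origin: under the foot plate's centre; x to the back, z up.
- hook0 (a point): seat of the left-most (+y) hook, axes as the rack's, 252 mm up: here lies the centre line of a seated handle bar. Hook: two steel prongs 10 mm thick, 30 mm either side in y; from the rail (front face 85 mm behind, +x) they fall 6 mm to here, then turn up to round tips 25 mm in front (-x). Tip tops 13 mm above this point, prong undersides 17 mm below. A bar may rest anywhere from tip to rail.
- hook1 (a point): seat of the middle hook, same as hook0; fingers can hold the middle of a handle bar between the two prongs
- hook2 (a point): seat of the right-most (-y) hook, same as hook0
- gauge0: steel profile gauge with two small blocks on its web and a black bow handle, 0.3 kg; may be absent. Starts upright on the table on its foot (50 mm in x, 124 in y, 10 thick); web 12 mm in x, 124 in y, up to 55 mm; above it the handle of 14 mm square bar: legs at y -55 and +55 mm, level grip bar along y. Origin: under the foot's centre, z up. Either way round is equal.
- grip0 (a point): middle of gauge0's grip bar, on its centre line, 122 mm above the gauge's origin, axes as the gauge's: bar along y. Opening under the bar 60 mm high, 96 mm wide. A hung gauge can swing on the bar.
- gauge1: steel profile gauge with a round boss on its web and a black bow handle, 0.3 kg; may be absent. Starts upright on the table on its foot (50 mm in x, 124 in y, 10 thick); web 12 mm in x, 124 in y, up to 55 mm; above it the handle of 14 mm square bar: legs at y -55 and +55 mm, level grip bar along y. Origin: under the foot's centre, z up. Either way round is equal.
- grip1 (a point): middle of gauge1's grip bar, on its centre line, 122 mm above the gauge's origin, axes as the gauge's: bar along y. Opening under the bar 60 mm high, 96 mm wide. A hung gauge can swing on the bar.
- gauge2: steel profile gauge with a narrow ledge on its web and a black bow handle, 0.3 kg; may be absent. Starts upright on the table on its foot (50 mm in x, 124 in y, 10 thick); web 12 mm in x, 124 in y, up to 55 mm; above it the handle of 14 mm square bar: legs at y -55 and +55 mm, level grip bar along y. Origin: under the foot's centre, z up. Either way round is equal.
- grip2 (a point): middle of gauge2's grip bar, on its centre line, 122 mm above the gauge's origin, axes as the gauge's: bar along y. Opening under the bar 60 mm high, 96 mm wide. A hung gauge can swing on the bar.
- post0: steel locating post, 0.4 kg; may be absent: column 44 x 44 mm, 100 mm tall, dark band at the base end, on the other end a round pin 18 mm thick, 26 mm long. Origin: centre of the column (50 mm from the base face); z runs from base to pin. Starts lying on a flat side (origin 22 mm up, z axis level), pin end roughly to the robot's right (within 35 degrees of -y).
- post1: steel locating post, 0.4 kg; may be absent: column 44 x 44 mm, 100 mm tall, dark band at the base end, on the other end a round pin 18 mm thick, 26 mm long. Origin: centre of the column (50 mm from the base face); z runs from base to pin. Starts lying on a flat side (origin 22 mm up, z axis level), pin end roughly to the robot's right (within 35 degrees of -y).
- slide_base: fixed grey housing of the sprung slide gauge, 130 x 60 mm, top 58 mm above the table. Origin: on the table under the middle of its front end, where the slide comes out; x runs from there back into the housing, so pulling is to -x (roughly towards the robot); z up.
- slide (a joint): how far the slide is drawn out, m: 0 home, at most 0.09. A spring pulls it home with 3.6 N at 0 plus 120 N per m; let go, it runs home by itself.
- slide_handle (a point): grip point of the slide's black T-handle: an upright plate 14 mm thick along the pull, 60 mm wide, z 26 to 96 mm, on a 12 mm rod 36 mm up. The point is in its middle at 78 mm height and travels with the slide; at home it is 75 mm in front (-x) of the housing. Take it from above, fingers closing along the pull.
- pointer (a point): pointer of the slide: thin dark upright blade in the slot on top of the housing, 66 mm up; travels with the slide
- tab: the set tab: thin bright steel blade, 3 mm in x, 20 mm in y, clamped on the housing's top beside the slot, 40 to 75 mm in front (-x) of the home pointer. Origin: on the slot's middle line (58 mm up), level along x with the blade; axes as the housing's. The pointer is at the tab when both have the same x along the housing.
- pin_bin: bystander: loose grey plastic bin 90 x 130 x 50 mm on the robot's right; origin under its centre
- bottle: bystander: loose white bottle, 60 mm thick, 120 mm tall, standing on the robot's left; origin under its centre
There are look-alikes about, which are no part of the job. Leave any green or orange look-alike of the gauge0 alone. Leave any yellow look-alike of the post1 alone.

How it is judged:
By the outcome, as a careful person would: the job done as asked, in the order asked, and still so for the second after the job is handed in, with the robot touching nothing.
Of gauge0, gauge1, gauge2 only 2 to 3 are there at a start; the rules pass over those that are not, and their reading is None.
Of post0, post1 only 1 to 2 are there at a start; the rules pass over those that are not, and their reading is None.
At some moment in a run one of gauge0, gauge1, gauge2, post0, post1 may be knocked a few centimetres aside while the robot is not near it.
It also fails if it takes over 210 s, if anything falls off the work surface, if the arm or the gripper's body presses on something with over 40 N, if the wrist force passes 120 N, or if a joint passes its speed limit or range.

## Working session

There is one attempt and no reset: what is moved stays moved. The work goes in short steps, Python scripts to look and compute and a tool call to move; the robot and the scene stay as the last step left them, time stands still between calls to the robot, and variables do not carry over. Pictures are saved under pics/ and viewed, and the job is handed in when it is done.

Besides the shell and the picture viewer there is one more tool, called after "Request:" as a command line: name --argument value ..., lists and objects as JSON in quotes. play_rows: Moves the arm, as the interface text tells. Its arguments: {"type":"object","properties":{"steps":{"type":"array","items":{"type":"array"}},"grip":{"type":"number"}},"required":["steps"]}

```bash
ls; mkdir -p pics; python3 - <<'E'
from plant import *
import cv2
s=sense();print(s)
for n in ("side","top"):
    im=snapshot(n);cv2.imwrite(f"pics/{n}0.png",cv2.resize(im[:,:,::-1],(800,600)))
    c=camera_info(n);print(n,c)
E
```

```text
pics
{'time': 0.0, 'joint_positions': array([ 1.54261453e+00,  3.85530385e-01,  6.62866539e-03, -5.06905170e-04,
       -1.19401723e+00, -2.58597470e-01]), 'qd': array([-5.38028718e-04,  9.87868731e-05,  1.13225044e-03,  1.01440705e-03,
        1.31854006e-03, -1.26612120e-04]), 'tau': array([ 1.82602946e-05, -3.92288017e+01,  1.88411969e+01,  4.18646783e+00,
       -4.49734333e-03, -2.41246831e-06]), 'eef_pos': array([0.17660599, 0.59891289, 0.23023733]), 'orientation': array([ 9.89723358e-01, -1.42991234e-01, -1.12012176e-04,  1.08135609e-03]), 'contact_force': array([ 0.31484628, -0.08303996, -0.44489269]), 'ft_torque': array([ 0.01104074, -0.00895853,  0.00019453]), 'finger_gap': 0.9976633855695567}
side {'fx': 479.23032160858656, 'fy': 479.23032160858656, 'cx': 256.7347799175807, 'cy': 193.40447943905357, 'dist_coeffs': array([-0.1051,  0.    ,  0.    ,  0.    ,  0.    ]), 'world_to_cam': array([[ 0.96996141, -0.24293852,  0.01247941, -0.48465982],
       [ 0.17653278,  0.73826917,  0.65099525, -0.16009885],
       [-0.16736498, -0.62923725,  0.75897922, -1.37268639],
       [ 0.        ,  0.        ,  0.        ,  1.        ]])}
top {'fx': 381.30967200323784, 'fy': 381.30967200323784, 'cx': 260.62933763888464, 'cy': 186.7349134274754, 'dist_coeffs': array([-0.07400936,  0.        ,  0.        ,  0.        ,  0.        ]), 'world_to_cam': array([[-1.64246567e-02, -9.99864100e-01, -1.41826397e-03,
        -1.68059567e-02],
       [ 9.94934829e-01, -1.64843401e-02,  9.91612485e-02,
        -5.03492792e-01],
       [-9.91711517e-02,  2.17609242e-04,  9.95070367e-01,
        -1.47231147e+00],
       [ 0.00000000e+00,  0.00000000e+00,  0.00000000e+00,
         1.00000000e+00]])}
```

View pics/side0.png

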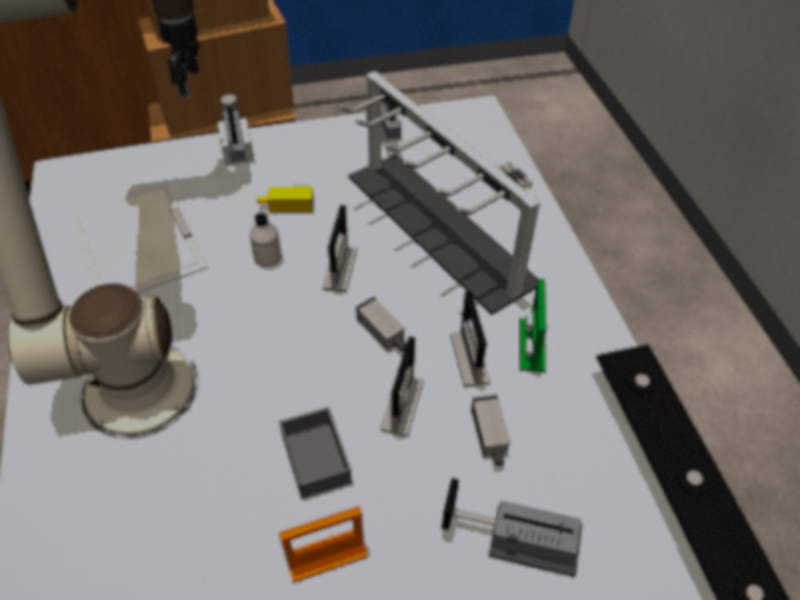

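View pics/top0.png

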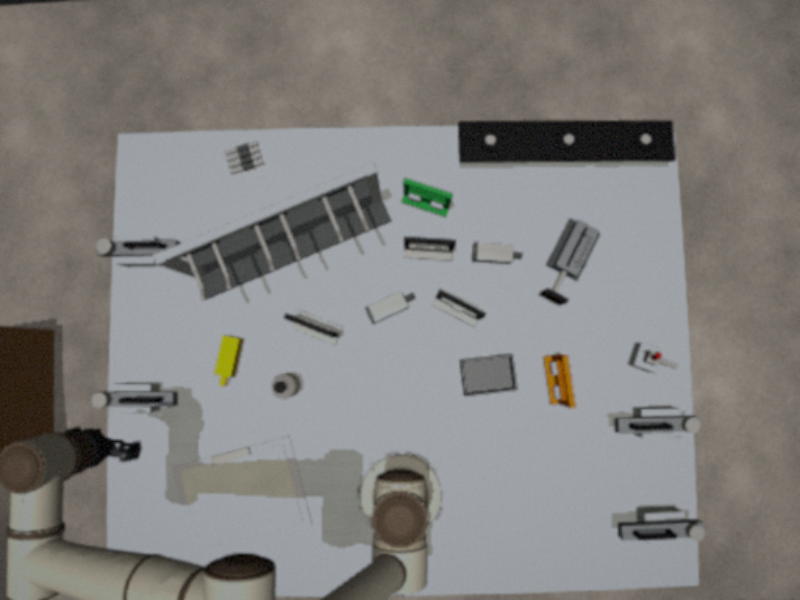

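```bash
cat > h.py <<'E'
import numpy as np, cv2
from plant import *
from scipy.spatial.transform import Rotation as R
def w2c(n): return np.array(camera_info(n)["world_to_cam"])
def towrld(n,p):
    return (np.linalg.inv(w2c(n))@np.r_[p,1])[:3]
def K(n):
    c=camera_info(n);return np.array([[c["fx"],0,c["cx"]],[0,c["fy"],c["cy"]],[0,0,1]]),np.array(c["dist_coeffs"])
def proj(n,P):
    P=np.atleast_2d(P);T=w2c(n);q=P@T[:3,:3].T+T[:3,3];q=q*[1,-1,-1]
    k,d=K(n);return cv2.projectPoints(q.reshape(-1,1,3),np.zeros(3),np.zeros(3),k,d)[0].reshape(-1,2)
def ray(n,uv):
    k,d=K(n);x=cv2.undistortPoints(np.array(uv,float).reshape(-1,1,2),k,d).reshape(-1,2)
    v=np.c_[x[:,0],-x[:,1],-np.ones(len(x))];T=w2c(n)
    o=-T[:3,:3].T@T[:3,3];return o,v@T[:3,:3]
def atz(n,uv,z):
    o,v=ray(n,uv);return o+v*((z-o[2])/v[:,2])[:,None]
def pts(n,q,snap=False,minc=0.0):
    if snap: snapshot(n)
    r=spot_point(n,q)
    return [(round(d["confidence"],2),np.round(towrld(n,d["at"]),4)) for d in r if d["confidence"]>=minc]
def save(n,name,crop=None,scale=1.5):
    im=snapshot(n)
    if crop: x0,y0,x1,y1=crop; im=im[y0:y1,x0:x1]
    s=min(800/im.shape[1],600/im.shape[0])
    cv2.imwrite("pics/"+name,cv2.resize(im[:,:,::-1],None,fx=s,fy=s,interpolation=cv2.INTER_CUBIC))
def delta(p,yaw=None):
    """shift in present tool axes & for tool-down"""
    s=sense();Rm=R.from_quat(s["orientation"]).as_matrix()
    return Rm.T@(np.array(p)-s["eef_pos"])
E
python3 - <<'E'
from h import *
for n in ("side","top"):
    for q in ["hook0","hook1","hook2","grip0","grip1","grip2","post0","slide_handle","pointer","tab","slide_base","pin_bin","bottle","rack"]:
        print(n,q,pts(n,q))
print(sense()["time"])
E
```

```text
side hook0 [(0.98, array([0.5637, 0.2467, 0.2553])), (0.94, array([0.5015, 0.3925, 0.2484])), (0.69, array([0.6294, 0.1005, 0.2566]))]
side hook1 [(0.98, array([0.5637, 0.2467, 0.2553])), (0.94, array([0.5015, 0.3925, 0.2484])), (0.69, array([0.6294, 0.1005, 0.2566]))]
side hook2 [(0.98, array([0.5637, 0.2467, 0.2553])), (0.94, array([0.5015, 0.3925, 0.2484])), (0.69, array([0.6294, 0.1005, 0.2566]))]
side grip0 [(0.96, array([ 0.2795, -0.3949,  0.1217])), (0.84, array([ 0.615 , -0.0732,  0.1219])), (0.79, array([0.4179, 0.2101, 0.1251])), (0.76, array([ 0.4594, -0.1501,  0.1241])), (0.57, array([ 0.7425, -0.0757,  0.1238]))]
side grip1 [(0.96, array([ 0.2795, -0.3949,  0.1217])), (0.84, array([ 0.615 , -0.0732,  0.1219])), (0.79, array([0.4179, 0.2101, 0.1251])), (0.76, array([ 0.4594, -0.1501,  0.1241])), (0.57, array([ 0.7425, -0.0757,  0.1238]))]
side grip2 [(0.96, array([ 0.2795, -0.3949,  0.1217])), (0.84, array([ 0.615 , -0.0732,  0.1219])), (0.79, array([0.4179, 0.2101, 0.1251])), (0.76, array([ 0.4594, -0.1501,  0.1241])), (0.57, array([ 0.7425, -0.0757,  0.1238]))]
side pos
[... 1364 characters left out ...]
0.7407, -0.0797,  0.1212]))]
top grip2 [(0.95, array([ 0.4663, -0.1502,  0.1243])), (0.92, array([ 0.2772, -0.3946,  0.1211])), (0.75, array([ 0.6145, -0.078 ,  0.1272])), (0.61, array([0.4218, 0.2067, 0.1247])), (0.55, array([ 0.7407, -0.0797,  0.1212]))]
top post0 [(0.9, array([ 0.5999, -0.2398,  0.0231])), (0.79, array([0.3525, 0.4238, 0.0237])), (0.62, array([0.4643, 0.0287, 0.0231]))]
top slide_handle [(0.59, array([ 0.4883, -0.3803,  0.0762]))]
top pointer []
top tab []
top slide_base [(0.7, array([ 0.5498, -0.4219,  0.0062]))]
top pin_bin [(0.2, array([0.513 , 0.3943, 0.253 ]))]
top bottle [(0.68, array([0.2745, 0.2762, 0.0011]))]
top rack [(0.97, array([0.6563, 0.285 , 0.0025]))]
1.5
```

```bash
python3 - <<'E'
from h import *
save("side","s1.png",(270,290,390,380)); save("top","t1.png",(330,120,410,200))
for n in ("side","top"):
    for q in ["pointer","tab","slide_base","slide_handle"]:
        print(n,q,pts(n,q))
    for q in ["tab","pointer","slide_base","slide_handle"]:
        for d in regions_of(n,q):
            ys,xs=np.nonzero(d["pixels"]); print(n,q,d["confidence"],len(xs),xs.mean(),ys.mean(),xs.min(),xs.max(),ys.min(),ys.max())
E
```

```text
side pointer []
side tab [(0.52, array([ 0.4208,  0.2111, -0.0035])), (0.43, array([ 0.5711, -0.4311,  0.0577]))]
side slide_base [(0.94, array([ 0.5496, -0.4208,  0.0029])), (0.21, array([0.5644, 0.2497, 0.2555]))]
side slide_handle [(0.56, array([ 0.4773, -0.3817,  0.0787])), (0.55, array([ 0.4179,  0.2086, -0.0016])), (0.26, array([0.4679, 0.0318, 0.0236]))]
side tab 0.38 25 327.48 343.84 325 330 341 346
side pointer 0.76 312 292.83653846153845 324.8685897435897 283 315 306 337
side slide_base 0.76 2551 335.8114464915719 341.6005488043904 283 372 306 369
side slide_base 0.35 969 257.4344685242518 252.13106295149638 243 270 215 278
side slide_handle 0.84 425 296.57176470588234 326.05882352941177 282 360 305 341
side slide_handle 0.45 745 216.6214765100671 162.96241610738255 206 227 131 186
top pointer []
top tab [(0.68, array([0.4683, 0.0261, 0.0225]))]
top slide_base [(0.69, array([ 0.5502, -0.424 ,  0.0034]))]
top slide_handle [(0.6, array([ 0.4838, -0.378 ,  0.0766]))]
top tab 0.51 871 364.8564867967853 162.6084959816303 346 383 141 194
top tab 0.19 287 315.0 161.34146341463415 302 331 155 167
top pointer 0.47 212 355.07547169811323 186.02358490566039 345 363 173 194
top slide_base 0.74 183 355.3551912568306 186.2568306010929 345 363 173 194
top slide_base 0.55 922 364.2093275488069 164.09327548806942 346 382 141 194
top slide_handle 0.43 166 355.40361445783134 186.4277108433735 346 363 173 194
```

```bash
sleep 1
```

```text
(no output)
```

View pics/s1.png

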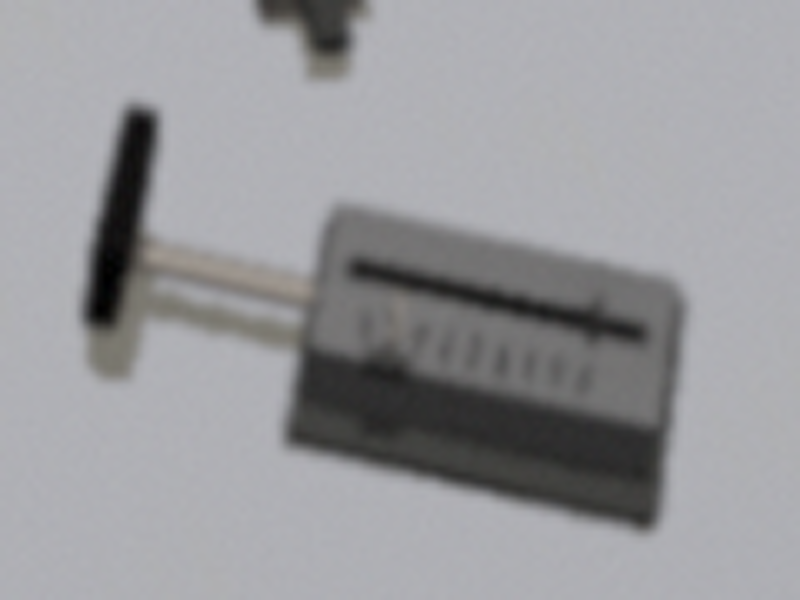

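View pics/t1.png

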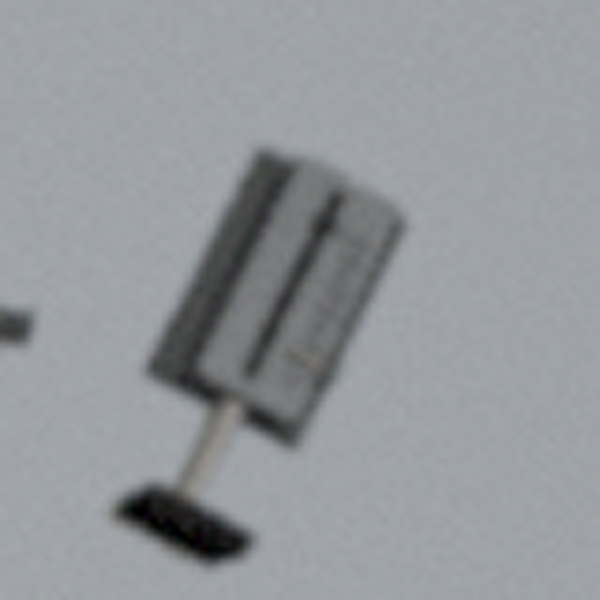

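```bash
cat > fit.py <<'E'
from h import *
from scipy.optimize import least_squares
cs=6.6667;
S=lambda p:(270-.0+p[0]/cs-.42,290+p[1]/cs-.42)
T=lambda p:(330+p[0]/7.5-.43,120+p[1]/7.5-.43)
L=np.array([[0,.03,.058],[.13,.03,.058],[.13,-.03,.058],[0,-.03,.058],[0,-.03,0],[.13,-.03,0]])
sp=np.array([S(p) for p in[(335,207),(683,288),(656,430),(305,352),(288,440),(650,527)]])
Lt=np.array([[0,-.03,.058],[.13,-.03,.058],[0,.03,0],[.13,.03,0.0]])
tp=np.array([T(p) for p in[(297,445),(405,215),(150,372),(262,150)]])
def W(v,L):
    c,s=np.cos(v[2]),np.sin(v[2]);return np.c_[v[0]+c*L[:,0]-s*L[:,1],v[1]+s*L[:,0]+c*L[:,1],L[:,2]]
f=lambda v:np.r_[(proj("side",W(v,L))-sp).ravel(),(proj("top",W(v,Lt))-tp).ravel()]
r=least_squares(f,[.55,-.421,-.5],loss="soft_l1");v=r.x;print(v,np.degrees(v[2]));print(np.round(f(v).reshape(-1,2),1))
def hx(n,uv,z):
    P=atz(n,[uv],z)[0]-[v[0],v[1],0];c,s=np.cos(v[2]),np.sin(v[2]);return c*P[0]+s*P[1],-s*P[0]+c*P[1]
if __name__=="__main__":
    print("pointer tip side",hx("side",S((600,297)),.074)," base",hx("side",S((592,335)),.058))
    print("pointer top",hx("top",T((330,205)),.066))
    print("tab side mid",hx("side",S((398,318)),.066),"tab top",hx("top",T((300,355)),.066), hx("top",T((305,355)),.066))
    print("handle",W(v,np.array([[-.075,0,.078]])))
    for p in [(0.571,-.431),(.4773,-.3817),(.4838,-.378)]:
        P=np.array(p)-v[:2];c,s=np.cos(v[2]),np.sin(v[2]);print(c*P[0]+s*P[1],-s*P[0]+c*P[1])
E
python3 fit.py
```

```text
[ 0.5467254  -0.42038685 -0.50268159] -28.80153353178906
[[ 0.  -0.2]
 [-0.1 -0.2]
 [ 1.1  1.2]
 [ 0.1  0.2]
 [ 0.1 -3.6]
 [-2.7 -4.3]
 [ 0.2 -2.3]
 [ 0.2 -0.8]
 [ 2.5  2.3]
 [ 1.6  3.9]]
pointer tip side (np.float64(0.09894176352683771), np.float64(0.01043729487915105))  base (np.float64(0.099937735551139), np.float64(0.002857041838857974))
pointer top (np.float64(0.11039463513664662), np.float64(0.008041019858917503))
tab side mid (np.float64(0.029716872635247263), np.float64(-0.011923127462402355)) tab top (np.float64(0.03237669203884727), np.float64(-0.012563396267326783)) (np.float64(0.03359922761901778), np.float64(-0.01486475631408927))
handle [[ 0.48100336 -0.38425356  0.078     ]]
0.026384858447565766 0.0023947113994437774
-0.07947548168621982 0.00045347809063815
-0.07556214745563282 0.006827316431835387
```

```bash
sed -i 's/^L=.*/L=np.array([[0,.03,.058],[.13,.03,.058],[.13,-.03,.058],[0,-.03,.058]])/; s/,(288,440),(650,527)\]/]/; s/^Lt=.*/Lt=np.array([[0,-.03,.058],[.13,-.03,.058],[.13,.03,.058],[0,.03,.058]])/; s/,(150,372),(262,150)\]/,(290,160),(193,372)]/' fit.py; python3 fit.py
python3 - <<'E'
from fit import *
im=snapshot("side");im2=snapshot("top")
B=np.array([[x,y,z] for z in(.058,0) for x,y in((0,.03),(.13,.03),(.13,-.03),(0,-.03))])
B=np.vstack([B,[[-.075,.03,.096],[-.075,-.03,.096],[-.075,-.03,.026],[-.075,.03,.026]]])
out=[]
for n,i,c in(("side",im,(270,290,390,380)),("top",im2,(330,120,430,195))):
    p=proj(n,W(v,B));x0,y0,x1,y1=c;s=800/(x1-x0)
    g=cv2.resize(i[y0:y1,x0:x1,::-1],None,fx=s,fy=s,interpolation=cv2.INTER_CUBIC)
    for k in(0,4,8):
        q=((p[k:k+4]-[x0,y0]+.5)*s).astype(int);cv2.polylines(g,[q],True,(0,0,255),1)
    cv2.imwrite(f"pics/ov_{n}.png",g)
E
```

```text
[ 0.54578155 -0.41940773 -0.50215926] -28.771606503771725
[[-0.5 -0.5]
 [-0.6 -0.5]
 [ 0.6  0.9]
 [-0.4 -0.1]
 [-0.1 -2. ]
 [-0.  -0.5]
 [ 1.7 -0.3]
 [ 0.   0.5]]
pointer tip side (np.float64(0.10024579465900371), np.float64(0.00998166476274099))  base (np.float64(0.10123780719063265), np.float64(0.002400892535246335))
pointer top (np.float64(0.11169741307179533), np.float64(0.007579407946500492))
tab side mid (np.float64(0.031009233799540042), np.float64(-0.012342596627034646)) tab top (np.float64(0.03366871841180944), np.float64(-0.012984254635189117)) (np.float64(0.034890051766978916), np.float64(-0.01528625292909985))
handle [[ 0.48004065 -0.38330878  0.078     ]]
0.027684698633722755 0.0019769806765014587
-0.07817664101444442 9.104115059409973e-05
-0.07425997810161158 0.0064628345894337386
[ 0.54578155 -0.41940773 -0.50215926] -28.771606503771725
[[-0.5 -0.5]
 [-0.6 -0.5]
 [ 0.6  0.9]
 [-0.4 -0.1]
 [-0.1 -2. ]
 [-0.  -0.5]
 [ 1.7 -0.3]
 [ 0.   0.5]]
```

View pics/ov_side.png

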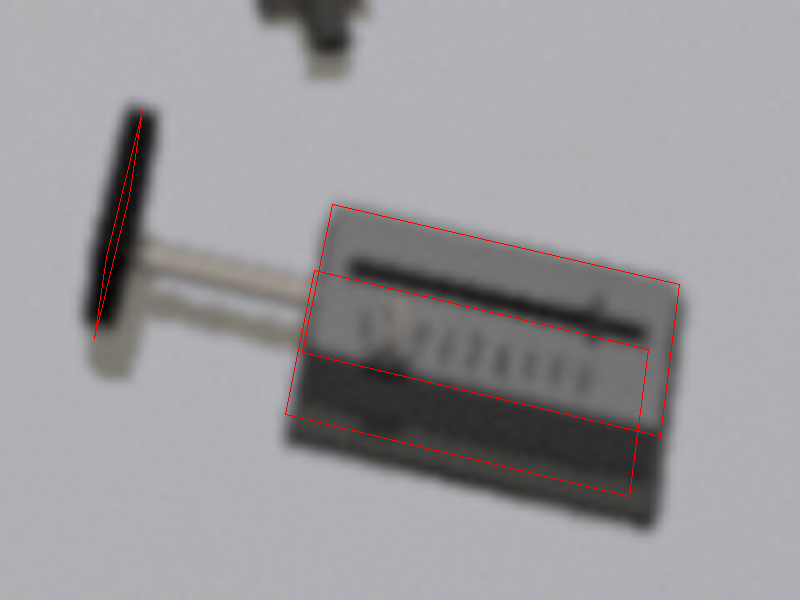

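View pics/ov_top.png

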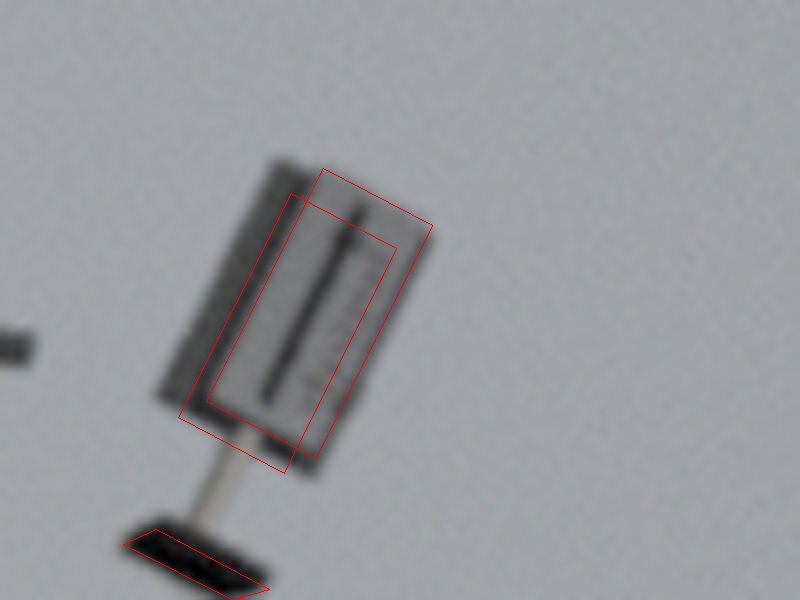

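```bash
cat > p.py <<'E'
from h import *
def yawR(y): # tool x yaw (deg), z down
    y=np.radians(y);return np.array([[np.cos(y),np.sin(y),0],[np.sin(y),-np.cos(y),0],[0,0,-1.]])
def cur():
    s=sense();Rm=R.from_quat(s["orientation"]).as_matrix();return s["eef_pos"],Rm,np.degrees(np.arctan2(Rm[1,0],Rm[0,0]))
def plan(wps,start=None,vmax=.055,wmax=9.5):
    """wps: (pos,yaw or None[,n]); prints calls"""
    p,Rm,y=cur() if start is None else start
    print("now",np.round(p,4),"yaw",round(y,2),"t",round(sense()["time"],2))
    seq=[];pp=p.copy();yy=y
    for w in wps:
        q=np.array(w[0],float);ty=yy if w[1] is None else w[1]
        n=int(max(np.ceil(np.linalg.norm(q-pp)/vmax),np.ceil(abs(ty-yy)/wmax),1))
        if len(w)>2:n=max(n,w[2])
        for k in range(1,n+1): seq.append((pp+(q-pp)*k/n,yy+(ty-yy)*k/n))
        pp,yy=q,ty
    bp,bR=p,Rm
    for i in range(0,len(seq),8):
        rows=[]
        for q,ty in seq[i:i+8]:
            d=np.round(bR.T@(q-bp),3)+0.;
            rv=np.round(R.from_matrix(bR.T@yawR(ty)).as_rotvec(degrees=True),0)+0.
            rows.append("[[%g,%g,%g],[%g,%g,%g]]"%(*d,*rv))
        print("["+",".join(rows)+"]")
        q,ty=seq[min(i+7,len(seq)-1)];bp,bR=q,yawR(ty)
E
python3 - <<'E'
from p import *
plan([((.33,.38,.30),-50),((.43,.1,.30),-80),((.482,-.383,.20),-118.8),((.482,-.383,.062),-118.8)])
E
```

```text
now [0.1768 0.5995 0.2313] yaw -16.43 t 2.5
[[[0.035,0.028,-0.011],[0,0,6]],[[0.07,0.056,-0.023],[0,0,11]],[[0.105,0.084,-0.034],[0,0,17]],[[0.139,0.111,-0.046],[0,0,22]],[[0.174,0.139,-0.057],[0,0,28]],[[0.209,0.167,-0.069],[0,0,34]],[[0.238,0.207,-0.069],[0,0,39]],[[0.267,0.247,-0.069],[0,0,44]]]
[[[0.049,0.009,0],[0,0,5]],[[0.097,0.018,0],[0,0,10]],[[0.146,0.027,0],[0,0,15]],[[0.195,0.036,0],[0,0,20]],[[0.239,0.055,0.01],[0,0,24]],[[0.284,0.075,0.02],[0,0,28]],[[0.328,0.095,0.03],[0,0,32]],[[0.373,0.114,0.04],[0,0,36]]]
[[[0.048,-0.01,0.01],[0,0,4]],[[0.095,-0.02,0.02],[0,0,8]],[[0.143,-0.029,0.03],[0,0,12]],[[0.19,-0.039,0.04],[0,0,16]],[[0.238,-0.049,0.05],[0,0,19]],[[0.285,-0.059,0.06],[0,0,23]],[[0.285,-0.059,0.106],[0,0,23]],[[0.285,-0.059,0.152],[0,0,23]]]
[[[0,0,0.046],[0,0,0]]]
```

Request:
play_rows --steps '[[[0.035, 0.028, -0.011], [0, 0, 6]], [[0.07, 0.056, -0.023], [0, 0, 11]], [[0.105, 0.084, -0.034], [0, 0, 17]], [[0.139, 0.111, -0.046], [0, 0, 22]], [[0.174, 0.139, -0.057], [0, 0, 28]], [[0.209, 0.167, -0.069], [0, 0, 34]], [[0.238, 0.207, -0.069], [0, 0, 39]], [[0.267, 0.247, -0.069], [0, 0, 44]]]' --grip 0.085

```text
time: 3.5
eef_pos: [0.3634, 0.2856, 0.3006]
orientation: [0.863, -0.504, 0.0, -0.0]
contact_force: [-0.2, 0.5, -0.1]
finger_gap: 0.996
```

Request:
play_rows --steps '[[[0.049, 0.009, 0], [0, 0, 5]], [[0.097, 0.018, 0], [0, 0, 10]], [[0.146, 0.027, 0], [0, 0, 15]], [[0.195, 0.036, 0], [0, 0, 20]], [[0.239, 0.055, 0.01], [0, 0, 24]], [[0.284, 0.075, 0.02], [0, 0, 28]], [[0.328, 0.095, 0.03], [0, 0, 32]], [[0.373, 0.114, 0.04], [0, 0, 36]]]'

```text
time: 4.5
eef_pos: [0.4479, -0.0953, 0.2604]
orientation: [-0.666, 0.746, -0.0, 0.0]
contact_force: [1.1, 0.8, 0.1]
finger_gap: 0.993
```

```bash
python3 - <<'E'
from p import *
plan([((.482,-.383,.20),-118.8),((.482,-.383,.062),-118.8)])
print(sense()["joint_positions"])
E
```

```text
now [ 0.4479 -0.0953  0.2604] yaw -96.55 t 4.5
[[[0.047,-0.011,0.01],[0,0,4]],[[0.094,-0.022,0.02],[0,0,7]],[[0.141,-0.033,0.03],[0,0,11]],[[0.188,-0.044,0.04],[0,0,15]],[[0.235,-0.056,0.05],[0,0,19]],[[0.282,-0.067,0.06],[0,0,22]],[[0.282,-0.067,0.106],[0,0,22]],[[0.282,-0.067,0.152],[0,0,22]]]
[[[0,0,0.046],[0,0,0]]]
[ 1.47026199e-01  7.25056696e-02 -3.31790344e-01  1.40612451e-04
 -1.16535264e+00 -2.61385221e-01]
```

Request:
play_rows --steps '[[[0.047, -0.011, 0.01], [0, 0, 4]], [[0.094, -0.022, 0.02], [0, 0, 7]], [[0.141, -0.033, 0.03], [0, 0, 11]], [[0.188, -0.044, 0.04], [0, 0, 15]], [[0.235, -0.056, 0.05], [0, 0, 19]], [[0.282, -0.067, 0.06], [0, 0, 22]], [[0.282, -0.067, 0.09], [0, 0, 22]], [[0.282, -0.067, 0.09], [0, 0, 22]]]'

```text
time: 5.5
eef_pos: [0.4811, -0.3811, 0.1675]
orientation: [-0.511, 0.859, 0.003, -0.002]
contact_force: [1.0, -0.4, 0.3]
finger_gap: 1.0
```

```bash
python3 - <<'E'
from p import *
plan([((.482,-.383,.062),-118.8)])
save("side","s2.png",(240,250,400,370)); print(sense()["contact_force"])
E
```

```text
now [ 0.4811 -0.3811  0.1675] yaw -118.51 t 5.5
[[[0.001,-0.001,0.053],[0,0,0]],[[0.001,-0.002,0.106],[0,0,0]]]
[-0.1691984   0.04040838  1.11123081]
```

View pics/s2.png

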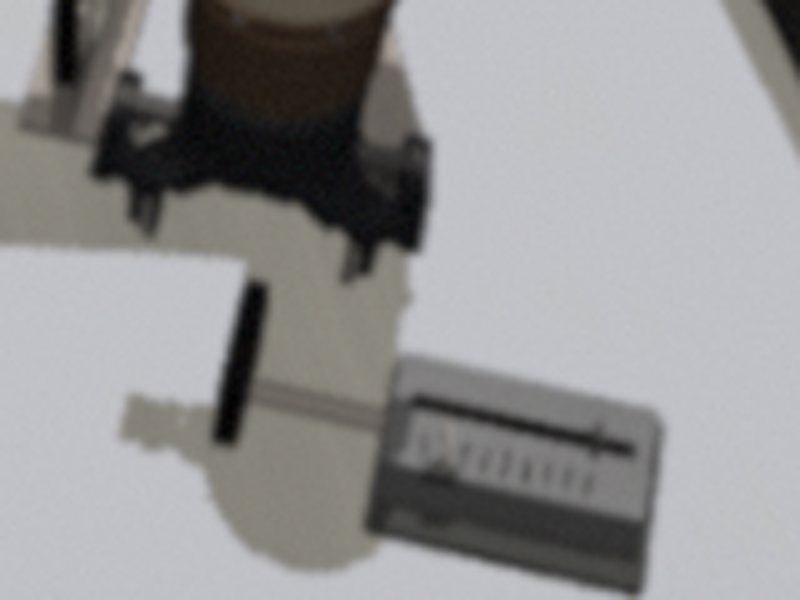

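Gripper straddles the handle (handle at crop (240,365), jaws either side). Descend and close.

Request:
play_rows --steps '[[[0, -0.001, 0.03], [0, 0, 0]], [[0, -0.002, 0.06], [0, 0, 0]], [[0, -0.002, 0.09], [0, 0, 0]], [[0, -0.002, 0.106], [0, 0, 0]], [[0, -0.002, 0.106], [0, 0, 0]]]'

```text
time: 6.18
eef_pos: [0.4849, -0.382, 0.0645]
orientation: [-0.512, 0.859, 0.0, -0.0]
contact_force: [0.6, 0.3, -0.9]
finger_gap: 0.995
```

Request:
play_rows --steps '[[[0, 0, 0], [0, 0, 0]], [[0, 0, 0], [0, 0, 0]], [[0, 0, 0], [0, 0, 0]], [[0, 0, 0], [0, 0, 0]], [[0, 0, 0], [0, 0, 0]], [[0, 0, 0], [0, 0, 0]]]' --grip 0.0

```text
time: 6.92
eef_pos: [0.4846, -0.3824, 0.0649]
orientation: [-0.512, 0.859, -0.0, 0.0]
contact_force: [-2.1, 1.3, 5.3]
finger_gap: 0.154
```

```bash
python3 - <<'E'
from p import *
print(cur(),sense()["contact_force"],sense()["finger_gap"])
save("side","s3.png",(240,250,400,370))
E
```

```text
(array([ 0.48459796, -0.38239828,  0.06485915]), array([[-4.76418173e-01, -8.79218804e-01,  1.33763472e-04],
       [-8.79218813e-01,  4.76418157e-01, -1.35345086e-04],
       [ 5.52705974e-05, -1.82088220e-04, -9.99999982e-01]]), np.float64(-118.45172742750611)) [-2.11322    1.2841479  5.264208 ] 0.1540043146820191
```

View pics/s3.png

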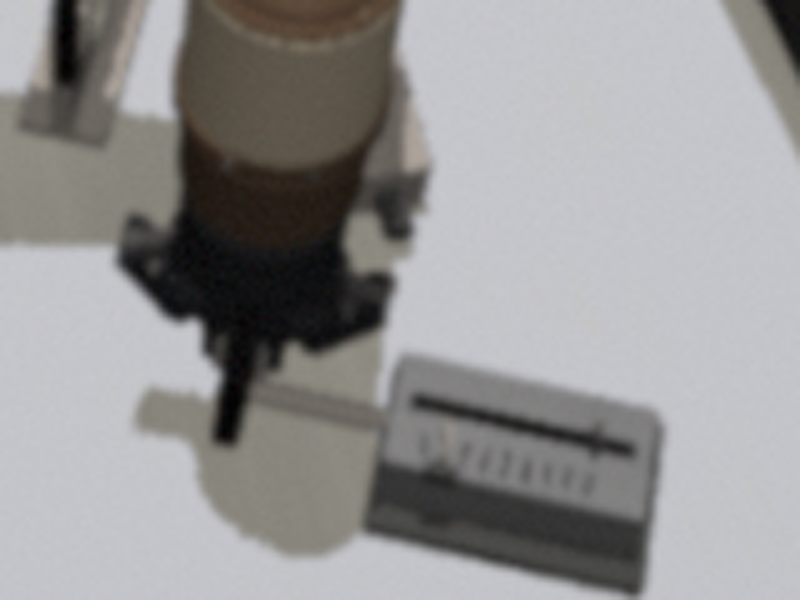

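Request:
play_rows --steps '[[[0, 0.012, 0], [0, 0, 0]], [[0, 0.024, 0], [0, 0, 0]], [[0, 0.036, 0], [0, 0, 0]], [[0, 0.048, 0], [0, 0, 0]], [[0, 0.056, 0], [0, 0, 0]], [[0, 0.062, 0], [0, 0, 0]], [[0, 0.066, 0], [0, 0, 0]], [[0, 0.066, 0], [0, 0, 0]]]'

```text
time: 7.98
eef_pos: [0.4305, -0.3527, 0.0649]
orientation: [-0.512, 0.859, -0.004, 0.003]
contact_force: [9.4, -6.2, -4.8]
finger_gap: 0.151
```

```bash
cat > chk.py <<'E'
from p import *
import sys
p=cur()[0];print(p,np.linalg.norm(p-np.array([.4846,-.3824,.0649])),sense()["contact_force"],sense()["finger_gap"],sense()["time"])
g=0
for _ in range(3): im=snapshot("side").astype(float);g=g+im/3
g=g[320:354,310:374,::-1]
cv2.imwrite("pics/"+sys.argv[1],cv2.resize(np.clip(g*1.2,0,255).astype(np.uint8),None,fx=12,fy=12,interpolation=cv2.INTER_CUBIC))
E
python3 chk.py c1.png
```

```text
[ 0.43049785 -0.35273136  0.06489084] 0.06170308700129316 [ 9.44555493 -6.15740843 -4.75555956] 0.15146750633652167 7.975
```

View pics/c1.png

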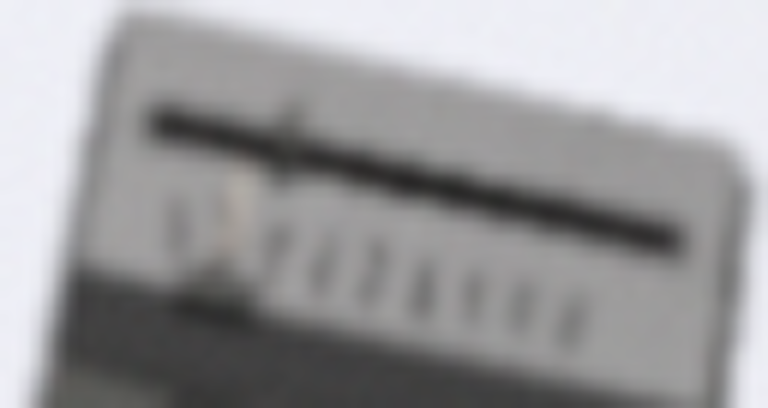

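Request:
play_rows --steps '[[[0, 0.003, 0], [0, 0, 0]], [[0, 0.006, 0], [0, 0, 0]], [[0, 0.008, 0], [0, 0, 0]], [[0, 0.008, 0], [0, 0, 0]]]'

```text
time: 8.62
eef_pos: [0.424, -0.3492, 0.0649]
orientation: [-0.512, 0.859, -0.005, 0.003]
contact_force: [10.0, -7.3, -5.4]
finger_gap: 0.155
```

```bash
python3 chk.py c2.png; python3 - <<'E'
from fit import *
# image direction (px per mm) of housing axes near tab
P=np.array([[.031,-.012,.066]])
for n in("side","top"):
    b=proj(n,W(v,P))[0]
    for a in np.eye(3): print(n,np.round(proj(n,W(v,P+a*.001))[0]-b,3))
E
```

```text
[ 0.42400169 -0.34919824  0.06488373] 0.06909784361294893 [ 9.95360384 -7.27118199 -5.44227937] 0.15462266136609626 8.625
[ 0.54578155 -0.41940773 -0.50215926] -28.771606503771725
[[-0.5 -0.5]
 [-0.6 -0.5]
 [ 0.6  0.9]
 [-0.4 -0.1]
 [-0.1 -2. ]
 [-0.  -0.5]
 [ 1.7 -0.3]
 [ 0.   0.5]]
side [0.409 0.097]
side [ 0.069 -0.377]
side [ 0.055 -0.172]
top [ 0.113 -0.226]
top [-0.23 -0.12]
top [ 0.072 -0.039]
```

View pics/c2.png

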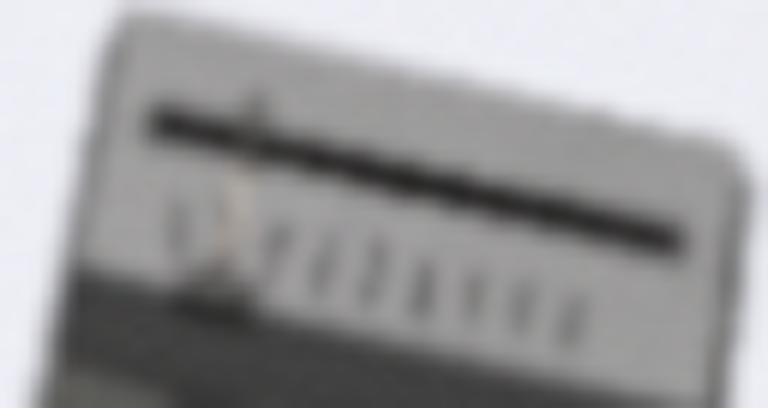

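```bash
cat > prof.py <<'E'
from fit import *
def prof(pr=True):
    g=sum(snapshot("side").astype(np.float32).mean(2) for _ in range(6))/6
    xs=np.arange(.015,.055,.001);res={}
    for nm,ys,zs in(("ptr",[0,],[.066,.068,.07,.072]),("tab",[-.008,-.01,-.012,-.014],[.062,.066])):
        acc=0
        for y in ys:
            for z in zs:
                q=proj("side",W(v,np.c_[xs,0*xs+y,0*xs+z])).astype(np.float32)
                acc=acc+cv2.remap(g,q[:,:1],q[:,1:],cv2.INTER_LINEAR).ravel()/(len(ys)*len(zs))
        res[nm]=acc
    if pr:
        for x,a,b in zip(xs,res["ptr"],res["tab"]): print("%.3f %.1f %.1f"%(x,a,b))
prof()
print(sense()["time"],sense()["eef_pos"])
E
python3 prof.py | tail -41
```

```text
0.015 58.2 132.0
0.016 58.2 130.9
0.017 59.5 129.0
0.018 60.2 126.8
0.019 61.0 125.4
0.020 61.5 125.1
0.021 61.1 125.4
0.022 60.6 127.2
0.023 60.5 129.1
0.024 60.2 129.2
0.025 59.3 128.6
0.026 60.9 128.0
0.027 62.4 127.1
0.028 63.6 127.1
0.029 64.7 130.0
0.030 65.3 133.2
0.031 64.1 135.1
0.032 62.6 136.5
0.033 60.9 136.8
0.034 59.7 135.2
0.035 58.9 133.3
0.036 60.2 131.5
0.037 62.1 128.9
0.038 63.6 126.2
0.039 63.9 124.1
0.040 63.9 122.0
0.041 62.8 122.0
0.042 60.8 123.9
0.043 59.5 126.4
0.044 58.8 128.9
0.045 58.2 131.0
0.046 59.1 131.2
0.047 61.0 130.3
0.048 62.3 128.5
0.049 62.9 126.3
0.050 62.8 124.2
0.051 60.9 124.4
0.052 58.3 125.7
0.053 56.9 127.4
0.054 56.0 129.0
9.075 [ 0.42409594 -0.34924166  0.06488879]
```

```bash
cat > prof2.py <<'E'
from h import *
g=sum(snapshot("side").astype(np.float32) for _ in range(8))/8
np.save("g.npy",g)
wb=g[...,0]-g[...,2]
gr=g.mean(2)
np.set_printoptions(linewidth=200,suppress=True,precision=0)
print("cols",np.arange(322,342))
for r in range(325,345): print(r,gr[r,322:342])
print()
for r in range(325,345): print(r,wb[r,322:342])
E
python3 prof2.py
```

```text
cols [322 323 324 325 326 327 328 329 330 331 332 333 334 335 336 337 338 339 340 341]
325 [133. 132. 132. 132. 132. 131. 131. 131. 132. 132. 132. 132. 131. 132. 135. 138. 140. 144. 151. 156.]
326 [133. 133. 133. 132. 132. 132. 132. 132. 131. 129. 130. 131. 130. 130. 130. 131. 132. 133. 135. 136.]
327 [129. 126. 126. 127. 131. 132. 132. 130. 124. 120. 124. 129. 131. 131. 130. 131. 131. 131. 131. 130.]
328 [115. 104. 103. 110. 117. 122. 124. 121. 111. 105. 116. 128. 131. 131. 131. 131. 131. 131. 129. 129.]
329 [ 94.  71.  67.  77.  87.  95.  99. 100.  92.  92. 108. 122. 129. 131. 131. 131. 131. 131. 130. 130.]
330 [ 85.  55.  42.  45.  51.  56.  62.  67.  70.  75.  90. 105. 116. 120. 122. 125. 128. 129. 129. 129.]
331 [ 97.  77.  65.  59.  53.  46.  42.  45.  51.  56.  62.  73.  82.  88.  94. 104. 113. 117. 120. 124.]
332 [117. 109. 104.  97.  91.  80.  71.  64.  58.  50.  44.  44.  47.  50.  55.  67.  78.  83.  90. 102.]
333 [130. 128. 126. 124. 119. 114. 109. 101.  88.  76.  71.  68.  59.  48.  42.  41.  43.  46.  52.  65.]
334 [133. 133. 132. 132. 131. 130. 129. 127. 118. 110. 110.
[... 1747 characters left out ...]
 7. 7. 4. 1. 1. 1. 1. 1. 1. 2. 2. 1. 2.]
335 [2. 1. 1. 1. 1. 2. 4. 8. 8. 4. 1. 1. 1. 0. 1. 2. 1. 1. 1. 1.]
336 [2. 1. 1. 1. 2. 1. 5. 9. 8. 3. 1. 1. 0. 0. 0. 0. 1. 1. 1. 1.]
337 [1. 1. 1. 1. 1. 2. 5. 9. 7. 3. 1. 1. 1. 1. 0. 0. 1. 0. 1. 1.]
338 [1. 1. 1. 1. 1. 2. 6. 9. 6. 3. 1. 1. 1. 0. 0. 1. 1. 1. 1. 0.]
339 [1. 1. 1. 1. 1. 3. 8. 9. 6. 2. 1. 2. 1. 1. 1. 0. 1. 1. 1. 1.]
340 [1. 0. 0. 1. 2. 3. 7. 8. 4. 2. 1. 1. 1. 1. 1. 1. 1. 1. 1. 1.]
341 [0. 1. 0. 1. 1. 3. 6. 5. 2. 1. 1. 2. 2. 2. 1. 1. 1. 2. 1. 0.]
342 [0. 1. 1. 1. 1. 3. 3. 2. 1. 1. 1. 1. 1. 1. 1. 1. 1. 1. 1. 1.]
343 [1. 1. 1. 1. 2. 2. 3. 2. 1. 1. 1. 1. 1. 1. 2. 1. 1. 1. 0. 1.]
344 [1. 1. 0. 1. 2. 2. 2. 2. 2. 1. 1. 1. 1. 1. 1. 1. 1. 0. 1. 1.]
```

Request:
play_rows --steps '[[[0, 0, 0], [0, 0, 0]], [[0, 0, 0], [0, 0, 0]], [[0, 0, 0], [0, 0, 0]], [[0, 0, 0], [0, 0, 0]], [[0, 0, 0], [0, 0, 0]], [[0, 0, 0], [0, 0, 0]], [[0, 0, 0], [0, 0, 0]], [[0, 0, 0], [0, 0, 0]]]'

```text
time: 10.48
eef_pos: [0.4241, -0.3492, 0.0649]
orientation: [-0.512, 0.859, -0.005, 0.003]
contact_force: [9.3, -7.2, -5.4]
finger_gap: 0.156
```

Request:
play_rows --steps '[[[0, -0.01, 0], [0, 0, 0]], [[0, -0.02, 0], [0, 0, 0]], [[0, -0.03, 0], [0, 0, 0]], [[0, -0.04, 0], [0, 0, 0]], [[0, -0.05, 0], [0, 0, 0]], [[0, -0.06, 0], [0, 0, 0]], [[0, -0.066, 0], [0, 0, 0]], [[0, -0.068, 0], [0, 0, 0]]]'

```text
time: 11.48
eef_pos: [0.4806, -0.3801, 0.0649]
orientation: [-0.512, 0.859, -0.001, 0.001]
contact_force: [3.4, -2.4, 4.2]
finger_gap: 0.154
```

Request:
play_rows --steps '[[[0, 0, 0], [0, 0, 0]], [[0, 0, 0], [0, 0, 0]], [[0, 0, 0], [0, 0, 0]], [[0, 0, 0], [0, 0, 0]], [[0, 0, 0], [0, 0, 0]]]' --grip 0.085

```text
time: 12.1
eef_pos: [0.4791, -0.3793, 0.0642]
orientation: [-0.512, 0.859, 0.0, -0.0]
contact_force: [0.1, -0.2, 0.9]
finger_gap: 0.996
```

```bash
python3 chk.py c3.png; python3 - <<'E'
from p import *
for q in("side","top"): print(pts(q,"grip0",True),pts(q,"post0"),pts(q,"hook0"))
E
```

```text
[ 0.47911085 -0.37933405  0.06421167] 0.0063249220671191654 [ 0.06583415 -0.19301491  0.88999879] 0.9962553348022741 12.1
[(0.84, array([0.4181, 0.2089, 0.1257])), (0.82, array([ 0.7404, -0.0779,  0.1244])), (0.82, array([ 0.2794, -0.3962,  0.1231])), (0.68, array([ 0.4621, -0.1494,  0.1224]))] [(0.97, array([ 0.5999, -0.2385,  0.0201])), (0.63, array([0.467 , 0.0319, 0.022 ])), (0.63, array([0.3479, 0.4303, 0.0198]))] [(0.76, array([0.6316, 0.1002, 0.2588])), (0.7, array([0.5634, 0.2465, 0.2549])), (0.66, array([0.5021, 0.3944, 0.2515]))]
[(0.94, array([ 0.2793, -0.3965,  0.1202])), (0.93, array([ 0.7407, -0.074 ,  0.1237])), (0.92, array([ 0.6156, -0.0775,  0.1226])), (0.7, array([ 0.4631, -0.1522,  0.1234])), (0.69, array([0.4221, 0.2095, 0.123 ]))] [(0.93, array([0.3505, 0.4257, 0.0217])), (0.64, array([0.466 , 0.0283, 0.0224])), (0.44, array([0.5105, 0.395 , 0.2547])), (0.43, array([ 0.6003, -0.2408,  0.0216]))] [(0.83, array([0.5681, 0.2412, 0.2473])), (0.79, array([0.5148, 0.3919, 0.2576])), (0.56, array([0.6287, 0.0956, 0.2485]))]
```

View pics/c3.png

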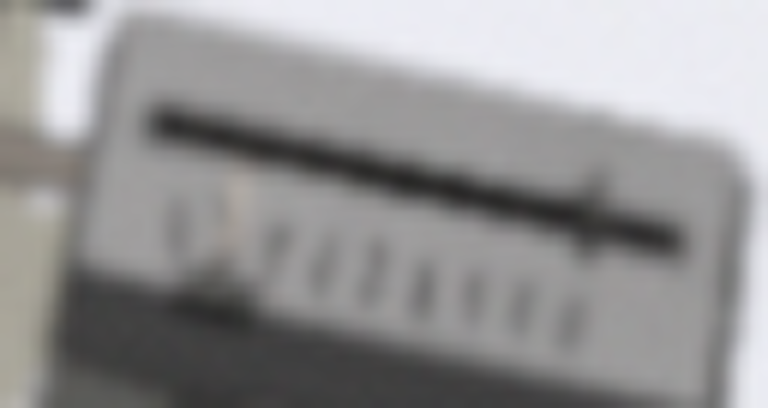

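```bash
cat > bars.py <<'E'
from p import *
def bars(snap=True,n="top"):
    im=snapshot(n).astype(float)
    out=[]
    for c,P in pts(n,"grip0"):
        if c<.3 or abs(P[2]-.122)>.03: continue
        # colour test + dark pixels around
        L=[];C=[]
        uv=proj(n,P)[0]
        x0,y0=int(uv[0]),int(uv[1]);w=32
        ys,xs=np.mgrid[max(0,y0-w):min(384,y0+w),max(0,x0-w):min(512,x0+w)]
        px=im[ys,xs]
        dark=(px.max(2)<55)
        W3=atz(n,np.c_[xs.ravel(),ys.ravel()],.122)[:,:2]
        d=np.linalg.norm(W3-P[:2],axis=1)
        m=dark.ravel()&(d<.072)
        if m.sum()<20: out.append((c,P,None,"nodark"));continue
        Q=W3[m]
        for _ in range(3):
            mu=Q.mean(0);_,s,vt=np.linalg.svd(Q-mu);k=abs((Q-mu)@vt[1])<.012;Q=Q[k]
        mu=Q.mean(0);t=(Q-mu)@vt[0]
        mid=mu+vt[0]*(t.min()+t.max())/2
        az=np.degrees(np.arctan2(vt[0,1],vt[0,0]))%180
        out.append((c,P,np.round(mid,4),round(az,1),round(np.ptp(t),3),len(Q)))
    return out
if __name__=="__main__":
    for o in bars(): print(o)
E
python3 bars.py; python3 - <<'E'
from h import *
save("top","t4.png",(170,110,370,260))
E
```

```text
(0.88, array([0.4184, 0.2097, 0.1239]), array([0.4182, 0.2023]), np.float64(68.0), np.float64(0.126), 64)
(0.85, array([ 0.7405, -0.0793,  0.1224]), array([ 0.7227, -0.0731]), np.float64(69.6), np.float64(0.112), 21)
(0.83, array([ 0.4629, -0.1528,  0.1249]), array([ 0.4716, -0.1365]), np.float64(64.5), np.float64(0.084), 48)
(0.64, array([ 0.2807, -0.3949,  0.1227]), None, 'nodark')
(0.58, array([ 0.6164, -0.0799,  0.1247]), array([ 0.6122, -0.0786]), np.float64(85.8), np.float64(0.115), 85)
```

View pics/t4.png

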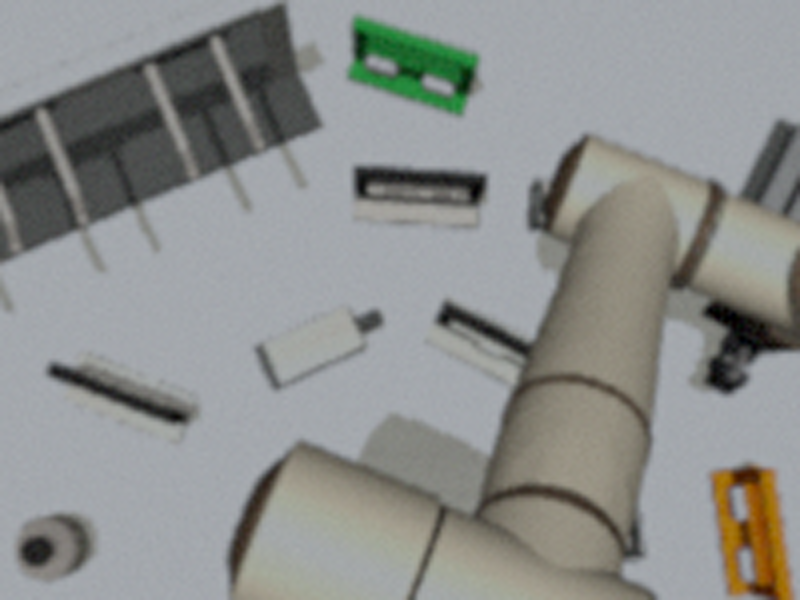

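```bash
python3 - <<'E'
from p import *
plan([((.479,-.379,.19),-118.5),((.615,-.077,.19),-94),((.615,-.077,.104),-94)])
E
```

```text
now [ 0.4794 -0.3795  0.0643] yaw -118.43 t 12.8
[[[0,0,-0.042],[0,0,0]],[[0,0,-0.084],[0,0,0]],[[0,0.001,-0.126],[0,0,0]],[[-0.047,0.004,-0.126],[0,0,-3]],[[-0.095,0.007,-0.126],[0,0,-7]],[[-0.142,0.011,-0.126],[0,0,-10]],[[-0.189,0.014,-0.126],[0,0,-14]],[[-0.236,0.018,-0.126],[0,0,-17]]]
[[[-0.046,-0.011,0],[0,0,-3]],[[-0.092,-0.022,0],[0,0,-7]],[[-0.092,-0.022,0.043],[0,0,-7]],[[-0.092,-0.022,0.086],[0,0,-7]]]
```

Request:
play_rows --steps '[[[0, 0, -0.042], [0, 0, 0]], [[0, 0, -0.084], [0, 0, 0]], [[0, 0.001, -0.126], [0, 0, 0]], [[-0.047, 0.004, -0.126], [0, 0, -3]], [[-0.095, 0.007, -0.126], [0, 0, -7]], [[-0.142, 0.011, -0.126], [0, 0, -10]], [[-0.189, 0.014, -0.126], [0, 0, -14]], [[-0.236, 0.018, -0.126], [0, 0, -17]]]'

```text
time: 13.8
eef_pos: [0.5764, -0.1619, 0.1904]
orientation: [-0.634, 0.773, -0.0, 0.0]
contact_force: [-0.4, -0.6, 0.4]
finger_gap: 0.994
```

Request:
play_rows --steps '[[[-0.046, -0.011, 0], [0, 0, -3]], [[-0.092, -0.022, 0], [0, 0, -7]], [[-0.092, -0.022, 0], [0, 0, -7]], [[-0.092, -0.022, 0.0], [0, 0, -7]]]'

```text
time: 14.3
eef_pos: [0.6154, -0.0776, 0.1901]
orientation: [-0.679, 0.734, 0.0, -0.0]
contact_force: [-0.7, -1.0, 0.4]
finger_gap: 0.998
```

```bash
python3 - <<'E'
from p import *
save("side","s5.png",(200,120,400,270))
print(pts("side","grip0"))
plan([((.615,-.077,.103),-94)])
E
```

```text
[(0.9, array([0.4165, 0.2073, 0.1248])), (0.75, array([ 0.4603, -0.1485,  0.1256])), (0.72, array([ 0.6151, -0.0721,  0.1243])), (0.65, array([ 0.7403, -0.0726,  0.1236])), (0.6, array([0.2727, 0.2779, 0.0023])), (0.57, array([ 0.2801, -0.3935,  0.1241])), (0.28, array([ 0.4175,  0.2089, -0.004 ]))]
now [ 0.6152 -0.0785  0.1903] yaw -94.51 t 14.4
[[[-0.001,0,0.044],[0,0,0]],[[-0.001,0,0.087],[0,0,-1]]]
```

View pics/s5.png

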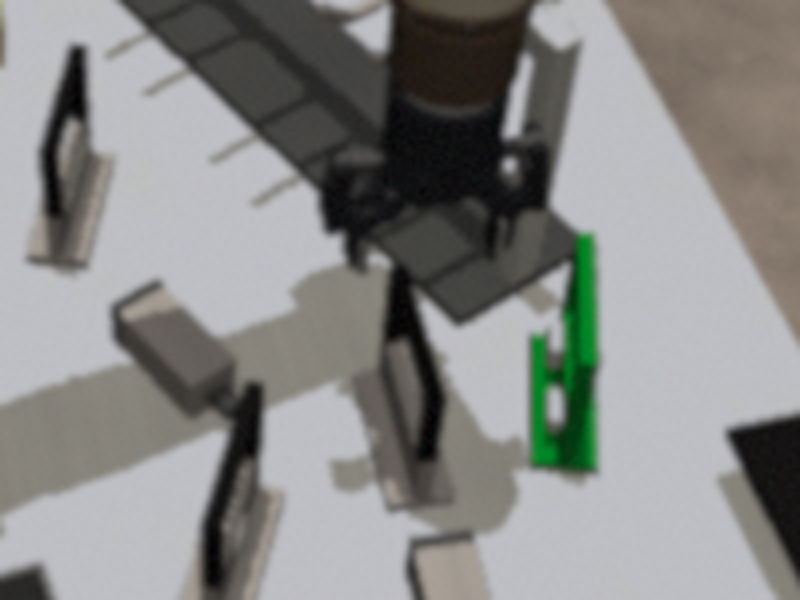

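Request:
play_rows --steps '[[[0, 0, 0.03], [0, 0, 0]], [[0, 0, 0.06], [0, 0, 0]], [[0, 0, 0.086], [0, 0, 0]], [[0, 0, 0.086], [0, 0, 0]]]'

```text
time: 14.9
eef_pos: [0.6138, -0.0788, 0.1024]
orientation: [-0.678, 0.735, 0.002, -0.002]
contact_force: [0.7, 0.5, 0.3]
finger_gap: 0.992
```

Request:
play_rows --steps '[[[0, 0, 0], [0, 0, 0]], [[0, 0, 0], [0, 0, 0]], [[0, 0, 0], [0, 0, 0]], [[0, 0, 0], [0, 0, 0]], [[0, 0, 0], [0, 0, 0]], [[0, 0, 0], [0, 0, 0]]]' --grip 0.0

```text
time: 15.65
eef_pos: [0.6165, -0.0775, 0.105]
orientation: [-0.679, 0.734, -0.001, 0.001]
contact_force: [0.9, -0.3, 2.7]
finger_gap: 0.146
```

```bash
python3 - <<'E'
from p import *
plan([((.615,-.077,.18),-94),((.570,.045,.285),-80),((.584,.08,.285),-67.4),((.632,.098,.285),-67.4,4),((.632,.098,.236),-67.4,4)])
E
```

```text
now [ 0.6165 -0.0775  0.105 ] yaw -94.41 t 15.65
[[[0,0.001,-0.037],[0,0,0]],[[0,0.001,-0.075],[0,0,0]],[[-0.03,0.015,-0.101],[0,0,-4]],[[-0.059,0.028,-0.128],[0,0,-7]],[[-0.089,0.042,-0.154],[0,0,-11]],[[-0.119,0.055,-0.18],[0,0,-14]],[[-0.137,0.05,-0.18],[0,0,-21]],[[-0.155,0.044,-0.18],[0,0,-27]]]
[[[0,-0.013,0],[0,0,0]],[[0.001,-0.026,0],[0,0,0]],[[0.001,-0.038,0],[0,0,0]],[[0.002,-0.051,0],[0,0,0]],[[0.002,-0.051,0.012],[0,0,0]],[[0.002,-0.051,0.025],[0,0,0]],[[0.002,-0.051,0.037],[0,0,0]],[[0.002,-0.051,0.049],[0,0,0]]]
```

```bash
python3 - <<'E'
from p import *
plan([((.610,-.077,.17),-94),((.535,-.01,.268),-80),((.572,.074,.268),-67.4),((.572,.074,.268),-67.4,4)])
E
```

```text
now [ 0.6165 -0.0775  0.105 ] yaw -94.41 t 15.65
[[[0,0.003,-0.032],[0,0,0]],[[0,0.006,-0.065],[0,0,0]],[[-0.02,0.033,-0.098],[0,0,-5]],[[-0.041,0.06,-0.13],[0,0,-10]],[[-0.061,0.086,-0.163],[0,0,-14]],[[-0.104,0.071,-0.163],[0,0,-21]],[[-0.148,0.056,-0.163],[0,0,-27]],[[-0.148,0.056,-0.163],[0,0,-27]]]
[[[0,0,0],[0,0,0]],[[0,0,0],[0,0,0]],[[0,0,0],[0,0,0]]]
```

Request:
play_rows --steps '[[[0, 0.003, -0.032], [0, 0, 0]], [[0, 0.006, -0.065], [0, 0, 0]], [[-0.02, 0.033, -0.098], [0, 0, -5]], [[-0.041, 0.06, -0.13], [0, 0, -10]], [[-0.061, 0.086, -0.163], [0, 0, -14]], [[-0.104, 0.071, -0.163], [0, 0, -21]], [[-0.148, 0.056, -0.163], [0, 0, -27]], [[-0.148, 0.056, -0.163], [0, 0, -27]]]'

```text
time: 16.65
eef_pos: [0.5709, 0.0768, 0.2649]
orientation: [0.833, -0.554, -0.002, 0.001]
contact_force: [-0.9, -0.1, -3.8]
finger_gap: 0.152
```

Request:
play_rows --steps '[[[0, 0, 0], [0, 0, 0]], [[0, 0, 0], [0, 0, 0]], [[0, 0, 0], [0, 0, 0]]]'

```text
time: 17.02
eef_pos: [0.571, 0.0735, 0.2673]
orientation: [0.831, -0.556, -0.0, 0.0]
contact_force: [-0.3, 0.6, -2.9]
finger_gap: 0.147
```

```bash
python3 - <<'E'
from p import *
save("side","s6.png",(200,20,400,170))
save("top","t6.png",(100,80,300,230))
print(pts("side","grip0"),pts("side","hook0"),pts("top","hook0"))
print(sense()["contact_force"],sense()["finger_gap"])
plan([((.630,.098,.268),-67.4,6)])
E
```

```text
[(0.89, array([ 0.4608, -0.19  ,  0.1226])), (0.84, array([ 0.28  , -0.3953,  0.1238])), (0.83, array([ 0.7393, -0.077 ,  0.1263])), (0.74, array([0.4174, 0.21  , 0.1234])), (0.61, array([0.5704, 0.0783, 0.2848]))] [(0.93, array([0.5009, 0.3937, 0.2478])), (0.86, array([0.6304, 0.0974, 0.2569])), (0.74, array([0.5638, 0.2504, 0.2544])), (0.58, array([ 0.4203,  0.2132, -0.0011]))] []
[-0.80335571 -0.16801937 -3.01376274] 0.14929085350864407
now [0.5712 0.074  0.2674] yaw -67.46 t 17.27
[[[0,-0.011,0],[0,0,0]],[[0,-0.021,0],[0,0,0]],[[0,-0.032,0],[0,0,0]],[[0,-0.042,0],[0,0,0]],[[0,-0.053,0],[0,0,0]],[[0,-0.063,-0.001],[0,0,0]]]
```

View pics/s6.png

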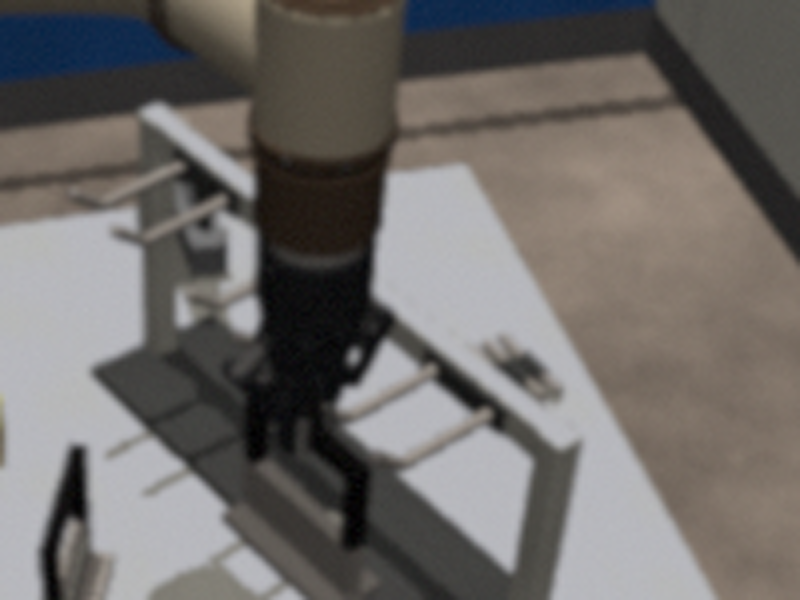

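View pics/t6.png

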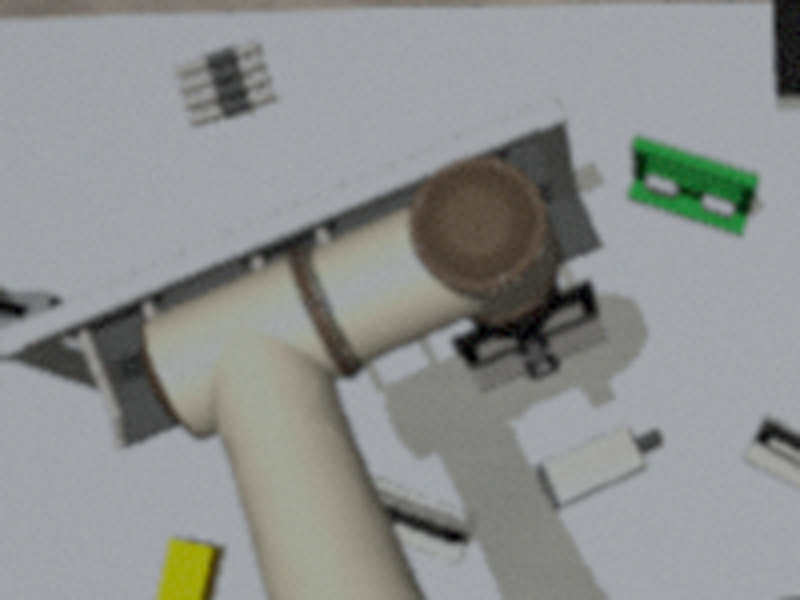

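Request:
play_rows --steps '[[[0.002, -0.01, 0], [0, 0, 0]], [[0.002, -0.021, 0], [0, 0, 0]], [[0.002, -0.032, 0], [0, 0, 0]], [[0.002, -0.042, 0], [0, 0, 0]], [[0.002, -0.053, 0], [0, 0, 0]], [[0.002, -0.062, 0], [0, 0, 0]], [[0.002, -0.062, 0], [0, 0, 0]]]'

```text
time: 18.15
eef_pos: [0.6298, 0.0966, 0.2668]
orientation: [0.832, -0.555, -0.0, 0.0]
contact_force: [-1.0, -0.3, -3.6]
finger_gap: 0.151
```

Request:
play_rows --steps '[[[0, 0, 0.008], [0, 0, 0]], [[0, 0, 0.016], [0, 0, 0]], [[0, 0, 0.022], [0, 0, 0]], [[0, 0, 0.027], [0, 0, 0]], [[0, 0, 0.03], [0, 0, 0]], [[0, 0, 0.03], [0, 0, 0]]]'

```text
time: 18.9
eef_pos: [0.6315, 0.0967, 0.24]
orientation: [0.832, -0.555, 0.003, -0.003]
contact_force: [3.1, 0.6, 4.4]
finger_gap: 0.151
```

```bash
python3 - <<'E'
from p import *
save("side","s7.png",(200,20,400,170))
print(pts("side","grip0"),cur(),sense()["contact_force"])
E
```

```text
[(0.88, array([ 0.2787, -0.3946,  0.1238])), (0.72, array([0.4199, 0.212 , 0.1239])), (0.71, array([ 0.7436, -0.0739,  0.1222])), (0.69, array([ 0.4626, -0.1924,  0.1218])), (0.65, array([0.6297, 0.1001, 0.2595]))] (array([0.63149844, 0.0966826 , 0.239942  ]), array([[ 0.3842696 , -0.92319276,  0.00721137],
       [-0.92321955, -0.38427078,  0.00127558],
       [ 0.00159351, -0.00714784, -0.99997318]]), np.float64(-67.40156633543218)) [3.87140029 0.75035461 5.02300932]
```

View pics/s7.png

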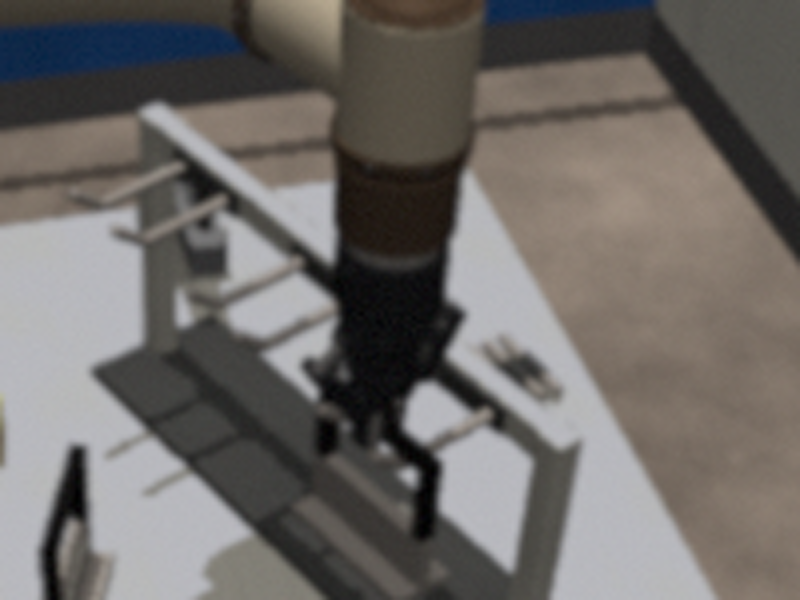

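Request:
play_rows --steps '[[[0, -0.003, 0], [0, 0, 0]], [[0, -0.006, 0], [0, 0, 0]], [[0, -0.006, 0.003], [0, 0, 0]], [[0, -0.006, 0.004], [0, 0, 0]]]'

```text
time: 19.5
eef_pos: [0.6363, 0.099, 0.2356]
orientation: [0.832, -0.555, 0.002, -0.002]
contact_force: [0.1, 1.3, 10.7]
finger_gap: 0.15
```

Request:
play_rows --steps '[[[0, 0, 0], [0, 0, 0]], [[0, 0, 0], [0, 0, 0]], [[0, 0, 0], [0, 0, 0]], [[0, 0, 0], [0, 0, 0]]]' --grip 0.06

```text
time: 20.0
eef_pos: [0.6346, 0.0985, 0.2327]
orientation: [0.832, -0.555, -0.0, 0.0]
contact_force: [0.1, 0.3, -0.1]
finger_gap: 0.703
```

```bash
python3 - <<'E'
from p import *
save("side","s8.png",(200,20,400,170))
print(pts("side","grip0"),cur(),sense()["contact_force"])
E
```

```text
[(0.93, array([0.6368, 0.1015, 0.2543])), (0.86, array([0.4162, 0.2099, 0.1264])), (0.86, array([ 0.7395, -0.0742,  0.124 ])), (0.74, array([ 0.4626, -0.1895,  0.1221])), (0.67, array([ 0.2797, -0.3947,  0.1225]))] (array([0.63475879, 0.0985054 , 0.23306257]), array([[ 3.83693419e-01, -9.23460399e-01, -5.01923301e-04],
       [-9.23460532e-01, -3.83693404e-01, -1.29607805e-04],
       [-7.28969842e-05,  5.13236021e-04, -9.99999866e-01]]), np.float64(-67.4373499091725)) [-0.16194079  0.08903938  0.01728937]
```

View pics/s8.png

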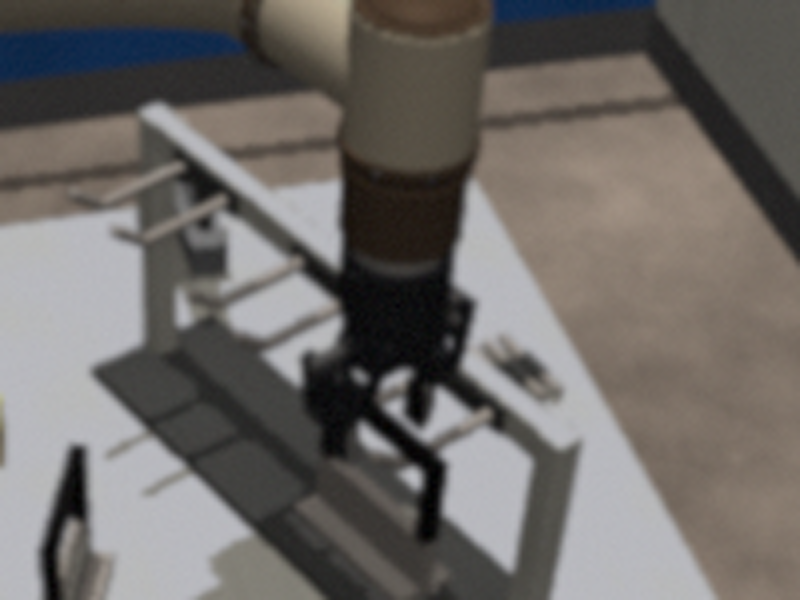

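Request:
play_rows --steps '[[[0, 0, -0.03], [0, 0, 0]], [[0, 0, -0.06], [0, 0, 0]], [[0, 0, -0.09], [0, 0, 0]], [[-0.02, 0.04, -0.09], [0, 0, 0]], [[-0.03, 0.08, -0.09], [0, 0, 0]], [[-0.04, 0.12, -0.09], [0, 0, 0]]]' --grip 0.085

```text
time: 20.85
eef_pos: [0.5074, 0.0893, 0.3233]
orientation: [0.832, -0.555, 0.0, -0.0]
contact_force: [-0.5, -0.1, -0.2]
finger_gap: 0.997
```

```bash
python3 - <<'E'
from bars import *
print(cur()[0])
for o in bars(): print(o)
print(pts("side","grip0",True))
save("top","t9.png",(170,110,370,260));save("side","s9.png",(200,20,400,170))
E
```

```text
[0.50739695 0.08925324 0.32329064]
(0.89, array([ 0.7422, -0.0791,  0.1233]), array([ 0.7221, -0.0729]), np.float64(69.7), np.float64(0.112), 21)
(0.74, array([ 0.2765, -0.3975,  0.1243]), None, 'nodark')
(0.73, array([ 0.4663, -0.1899,  0.1261]), array([ 0.4651, -0.187 ]), np.float64(61.6), np.float64(0.116), 76)
[(0.82, array([0.6385, 0.1032, 0.2569])), (0.68, array([ 0.4624, -0.1881,  0.1253])), (0.68, array([ 0.7407, -0.0733,  0.1239])), (0.68, array([ 0.2794, -0.3959,  0.1234])), (0.61, array([0.4155, 0.2107, 0.1238])), (0.27, array([ 0.4794, -0.3794,  0.0801]))]
```

View pics/t9.png

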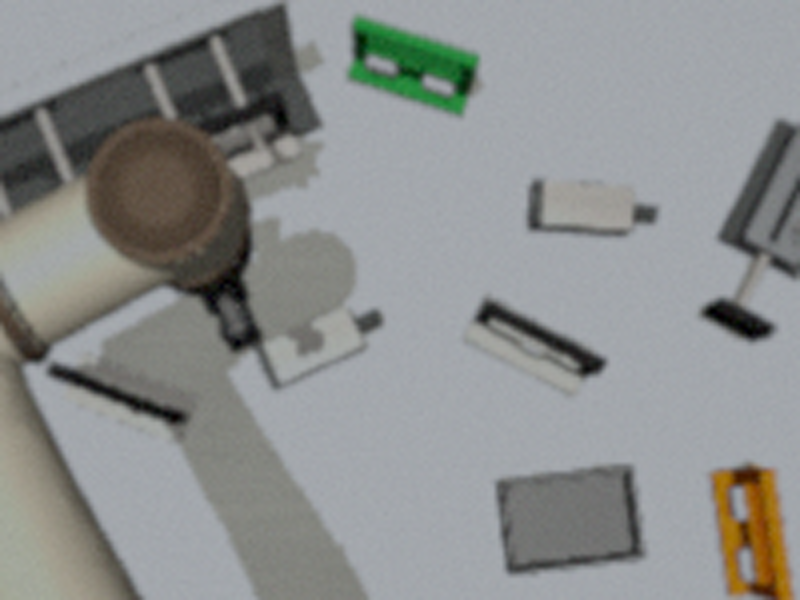

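View pics/s9.png

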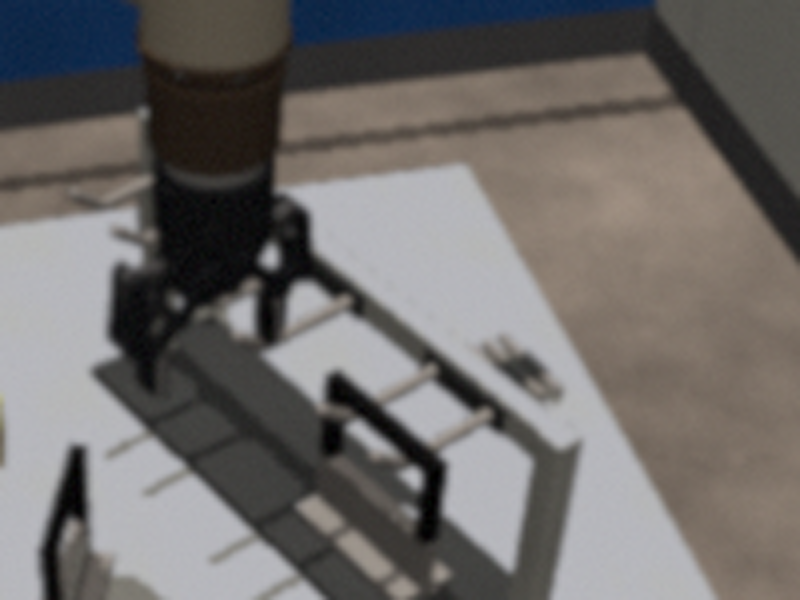

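```bash
python3 - <<'E'
from p import *
plan([((.4635,-.1885,.20),-118.4),((.4635,-.1885,.19),-118.4,2),((.4635,-.1885,.104),-118.4,3)],vmax=.05,wmax=9)
E
```

```text
now [0.5094 0.0897 0.3233] yaw -67.44 t 21.15
[[[0.034,0.021,0.018],[0,0,7]],[[0.068,0.043,0.035],[0,0,15]],[[0.103,0.064,0.053],[0,0,22]],[[0.137,0.085,0.07],[0,0,29]],[[0.171,0.107,0.088],[0,0,36]],[[0.205,0.128,0.106],[0,0,44]],[[0.239,0.149,0.123],[0,0,51]],[[0.239,0.149,0.128],[0,0,51]]]
[[[0,0,0.005],[0,0,0]],[[0,0,0.034],[0,0,0]],[[0,0,0.062],[0,0,0]],[[0,0,0.091],[0,0,0]]]
```

Request:
play_rows --steps '[[[0.034, 0.021, 0.018], [0, 0, 7]], [[0.068, 0.043, 0.035], [0, 0, 15]], [[0.103, 0.064, 0.053], [0, 0, 22]], [[0.137, 0.085, 0.07], [0, 0, 29]], [[0.171, 0.107, 0.088], [0, 0, 36]], [[0.205, 0.128, 0.106], [0, 0, 44]], [[0.239, 0.149, 0.123], [0, 0, 51]], [[0.239, 0.149, 0.128], [0, 0, 51]]]'

```text
time: 22.15
eef_pos: [0.4625, -0.1906, 0.1933]
orientation: [-0.51, 0.86, 0.001, -0.001]
contact_force: [-0.6, 0.9, 0.3]
finger_gap: 0.998
```

Request:
play_rows --steps '[[[0, 0, 0.002], [0, 0, 0]], [[0, 0, 0.005], [0, 0, 0]]]'

```text
time: 22.4
eef_pos: [0.4638, -0.1879, 0.1906]
orientation: [-0.512, 0.859, -0.0, 0.0]
contact_force: [0.7, 0.5, -0.5]
finger_gap: 0.996
```

```bash
python3 - <<'E'
from p import *
plan([((.4635,-.1885,.104),-118.4,3)])
print(pts("side","grip0",True))
E
```

```text
now [ 0.4638 -0.1879  0.1906] yaw -118.34 t 22.4
[[[0,0,0.029],[0,0,0]],[[0,0,0.058],[0,0,0]],[[0.001,0,0.087],[0,0,0]]]
[(0.94, array([ 0.744 , -0.0763,  0.124 ])), (0.93, array([0.4184, 0.2094, 0.1227])), (0.92, array([ 0.4615, -0.1878,  0.1225])), (0.89, array([0.636 , 0.1041, 0.2559])), (0.86, array([ 0.2798, -0.3946,  0.1268]))]
```

Request:
play_rows --steps '[[[0, 0, 0.029], [0, 0, 0]], [[0, 0, 0.058], [0, 0, 0]], [[0, 0, 0.086], [0, 0, 0]], [[0, 0, 0.086], [0, 0, 0]]]'

```text
time: 23.0
eef_pos: [0.4618, -0.1878, 0.103]
orientation: [-0.512, 0.859, 0.001, -0.002]
contact_force: [0.8, -0.3, 1.2]
finger_gap: 0.996
```

Request:
play_rows --steps '[[[0, 0, 0], [0, 0, 0]], [[0, 0, 0], [0, 0, 0]], [[0, 0, 0], [0, 0, 0]], [[0, 0, 0], [0, 0, 0]], [[0, 0, 0], [0, 0, 0]], [[0, 0, 0], [0, 0, 0]]]' --grip 0.0

```text
time: 23.75
eef_pos: [0.4637, -0.1885, 0.1049]
orientation: [-0.512, 0.859, -0.001, 0.001]
contact_force: [0.2, -0.0, 3.2]
finger_gap: 0.155
```

```bash
python3 - <<'E'
from p import *
print(sense()["contact_force"],sense()["finger_gap"])
# hook1 seat est (.5695,.247); 63 mm before
plan([((.4635,-.1885,.2),-118.4),((.45,.05,.268),-90),((.511,.223,.268),-67.4),((.511,.223,.268),-67.4,3)],vmax=.045,wmax=8)
E
```

```text
[ 0.1721858  -0.00622506  3.21844718] 0.15509932178751812
now [ 0.4637 -0.1885  0.1049] yaw -118.42 t 23.75
[[[0,0,-0.032],[0,0,0]],[[0,0,-0.063],[0,0,0]],[[0,0,-0.095],[0,0,0]],[[-0.034,0.021,-0.106],[0,0,-5]],[[-0.068,0.042,-0.118],[0,0,-9]],[[-0.102,0.063,-0.129],[0,0,-14]],[[-0.136,0.083,-0.141],[0,0,-19]],[[-0.169,0.104,-0.152],[0,0,-24]]]
[[[-0.039,0.006,-0.011],[0,0,-5]],[[-0.075,-0.004,-0.011],[0,0,-9]],[[-0.11,-0.013,-0.011],[0,0,-14]],[[-0.146,-0.022,-0.011],[0,0,-18]],[[-0.181,-0.032,-0.011],[0,0,-23]],[[-0.217,-0.041,-0.011],[0,0,-27]],[[-0.217,-0.041,-0.011],[0,0,-27]],[[-0.217,-0.041,-0.011],[0,0,-27]]]
[[[0,0,0],[0,0,0]]]
```

Request:
play_rows --steps '[[[0, 0, -0.032], [0, 0, 0]], [[0, 0, -0.063], [0, 0, 0]], [[0, 0, -0.095], [0, 0, 0]], [[-0.034, 0.021, -0.106], [0, 0, -5]], [[-0.068, 0.042, -0.118], [0, 0, -9]], [[-0.102, 0.063, -0.129], [0, 0, -14]], [[-0.136, 0.083, -0.141], [0, 0, -19]], [[-0.169, 0.104, -0.152], [0, 0, -24]]]'

```text
time: 24.75
eef_pos: [0.4502, 0.0107, 0.2552]
orientation: [-0.68, 0.733, 0.001, -0.002]
contact_force: [0.7, 0.8, -2.6]
finger_gap: 0.147
```

Request:
play_rows --steps '[[[-0.039, 0.006, -0.011], [0, 0, -5]], [[-0.075, -0.004, -0.011], [0, 0, -9]], [[-0.11, -0.013, -0.011], [0, 0, -14]], [[-0.146, -0.022, -0.011], [0, 0, -18]], [[-0.181, -0.032, -0.011], [0, 0, -23]], [[-0.217, -0.041, -0.011], [0, 0, -27]], [[-0.217, -0.041, -0.011], [0, 0, -27]], [[-0.217, -0.041, -0.011], [0, 0, -27]]]'

```text
time: 25.75
eef_pos: [0.5083, 0.2222, 0.2657]
orientation: [0.832, -0.555, -0.001, 0.002]
contact_force: [0.7, 0.2, -3.5]
finger_gap: 0.148
```

```bash
python3 - <<'E'
from p import *
save("side","s10.png",(200,20,400,170))
print(pts("side","grip0"),pts("side","hook0"))
print(sense()["contact_force"],sense()["finger_gap"])
plan([((.570,.247,.268),-67.4,6)])
E
```

```text
[(0.96, array([ 0.7421, -0.0754,  0.1233])), (0.92, array([0.4177, 0.2116, 0.1247])), (0.8, array([0.5052, 0.224 , 0.2868])), (0.71, array([ 0.2796, -0.3985,  0.1268])), (0.62, array([0.6356, 0.1031, 0.2568])), (0.15, array([0.2727, 0.2804, 0.0036]))] [(0.95, array([0.5636, 0.2502, 0.2562])), (0.79, array([0.631 , 0.0969, 0.2553])), (0.65, array([0.5012, 0.3964, 0.2514]))]
[-0.79668562 -0.30957635 -3.50176086] 0.14989563762446872
now [0.509  0.2219 0.267 ] yaw -67.49 t 25.9
[[[0,-0.011,0],[0,0,0]],[[0,-0.022,0],[0,0,0]],[[0,-0.033,-0.001],[0,0,0]],[[0,-0.044,-0.001],[0,0,0]],[[0,-0.055,-0.001],[0,0,0]],[[0,-0.066,-0.001],[0,0,0]]]
```

View pics/s10.png

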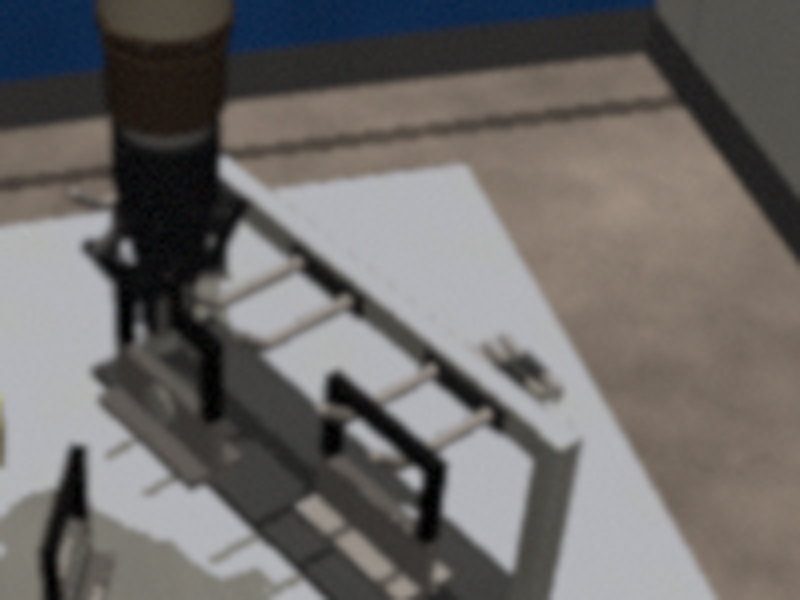

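Request:
play_rows --steps '[[[0, -0.011, 0], [0, 0, 0]], [[0, -0.022, 0], [0, 0, 0]], [[0, -0.033, 0], [0, 0, 0]], [[0, -0.044, 0], [0, 0, 0]], [[0, -0.055, 0], [0, 0, 0]], [[0, -0.066, 0], [0, 0, 0]], [[0, -0.066, 0], [0, 0, 0]]]'

```text
time: 26.78
eef_pos: [0.5711, 0.2485, 0.2668]
orientation: [0.832, -0.555, -0.0, 0.0]
contact_force: [-0.3, -0.1, -3.3]
finger_gap: 0.15
```

Request:
play_rows --steps '[[[0, 0, 0.008], [0, 0, 0]], [[0, 0, 0.016], [0, 0, 0]], [[0, 0, 0.022], [0, 0, 0]], [[0, 0, 0.027], [0, 0, 0]], [[0, 0, 0.031], [0, 0, 0]], [[0, 0, 0.033], [0, 0, 0]], [[0, 0, 0.033], [0, 0, 0]]]'

```text
time: 27.65
eef_pos: [0.5725, 0.249, 0.2372]
orientation: [0.832, -0.555, 0.002, -0.003]
contact_force: [2.5, 1.0, 4.8]
finger_gap: 0.15
```

```bash
python3 - <<'E'
from p import *
save("side","s11.png",(200,20,400,170))
print(pts("side","grip0"))
print(sense()["contact_force"],sense()["finger_gap"],cur()[0])
E
```

```text
[(0.93, array([0.6357, 0.1034, 0.2568])), (0.69, array([ 0.2812, -0.3936,  0.124 ])), (0.58, array([0.5675, 0.2479, 0.2566])), (0.56, array([0.4161, 0.2067, 0.1278])), (0.55, array([ 0.7426, -0.0743,  0.1254]))]
[ 2.89872785 -0.47185959  5.66870649] 0.14817725507468643 [0.57252462 0.24901004 0.23713987]
```

View pics/s11.png

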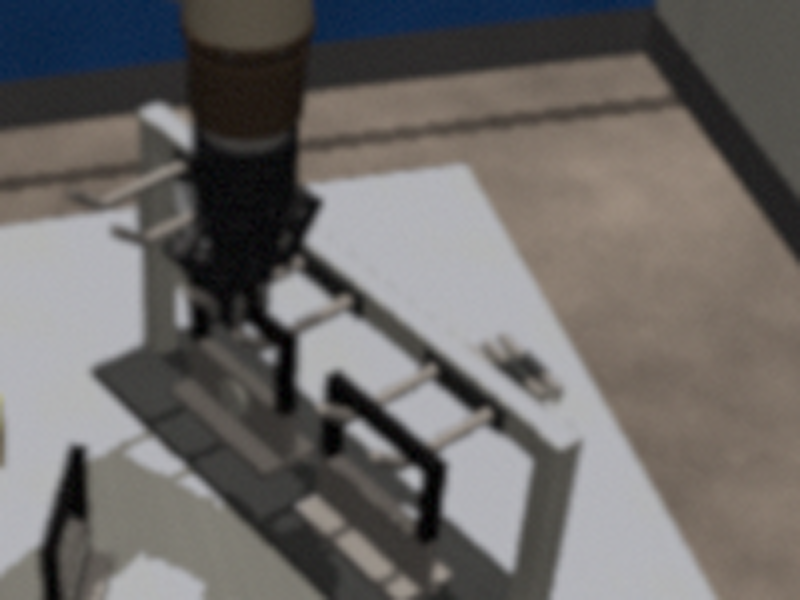

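Request:
play_rows --steps '[[[0, -0.003, 0], [0, 0, 0]], [[0, -0.003, 0.002], [0, 0, 0]]]'

```text
time: 28.0
eef_pos: [0.5748, 0.25, 0.2349]
orientation: [0.832, -0.555, 0.002, -0.002]
contact_force: [-0.8, 0.6, 14.0]
finger_gap: 0.148
```

Request:
play_rows --steps '[[[0, 0, 0], [0, 0, 0]], [[0, 0, 0], [0, 0, 0]], [[0, 0, 0], [0, 0, 0]], [[0, 0, 0], [0, 0, 0]]]' --grip 0.06

```text
time: 28.5
eef_pos: [0.573, 0.2493, 0.2318]
orientation: [0.832, -0.555, -0.0, 0.0]
contact_force: [0.2, 0.1, 0.4]
finger_gap: 0.705
```

Request:
play_rows --steps '[[[0, 0, -0.03], [0, 0, 0]], [[0, 0, -0.06], [0, 0, 0]], [[0, 0, -0.09], [0, 0, 0]], [[0, 0.05, -0.09], [0, 0, 0]], [[0.05, 0.09, -0.09], [0, 0, 7]], [[0.1, 0.1, -0.09], [0, 0, 14]], [[0.12, 0.11, -0.09], [0, 0, 20]]]' --grip 0.085

```text
time: 29.38
eef_pos: [0.5174, 0.0942, 0.3227]
orientation: [0.721, -0.693, 0.0, -0.0]
contact_force: [-0.3, 0.1, 0.2]
finger_gap: 0.997
```

```bash
python3 - <<'E'
from bars import *
print(cur()[0],cur()[2])
for o in bars(): print(o)
print(pts("side","grip0",True))
save("side","s12.png",(180,20,380,170)); save("top","t12.png",(150,110,350,260))
E
```

```text
[0.51736141 0.09420342 0.3226779 ] -87.73576510684954
(0.94, array([ 0.2799, -0.3949,  0.1223]), None, 'nodark')
(0.81, array([0.422 , 0.2089, 0.1211]), array([0.4182, 0.2022]), np.float64(67.9), np.float64(0.126), 77)
(0.75, array([ 0.7409, -0.0773,  0.124 ]), array([ 0.7228, -0.0731]), np.float64(69.4), np.float64(0.112), 21)
[(0.98, array([0.6361, 0.1049, 0.2531])), (0.92, array([0.4156, 0.2104, 0.1223])), (0.79, array([ 0.7398, -0.0761,  0.1248])), (0.77, array([ 0.2769, -0.3951,  0.1256])), (0.64, array([0.5689, 0.2511, 0.2541])), (0.57, array([ 0.5503, -0.4221,  0.0008]))]
```

View pics/s12.png

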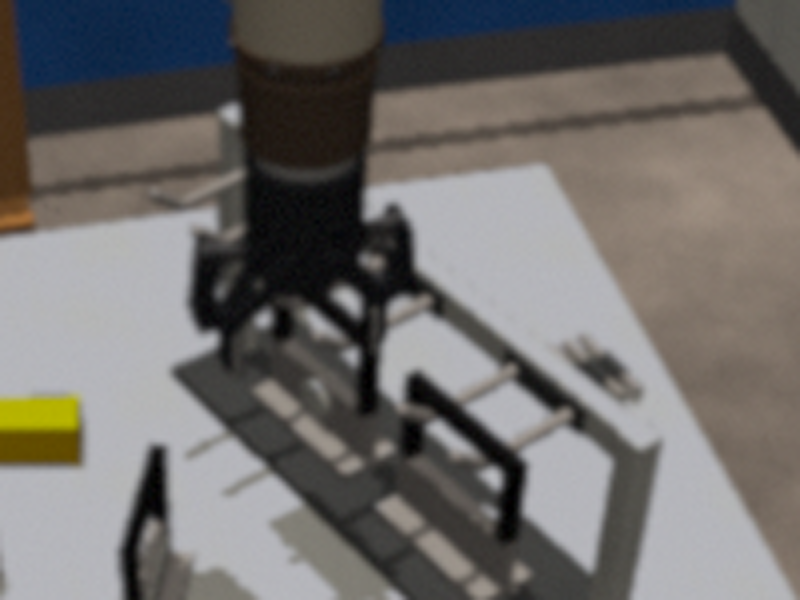

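View pics/t12.png

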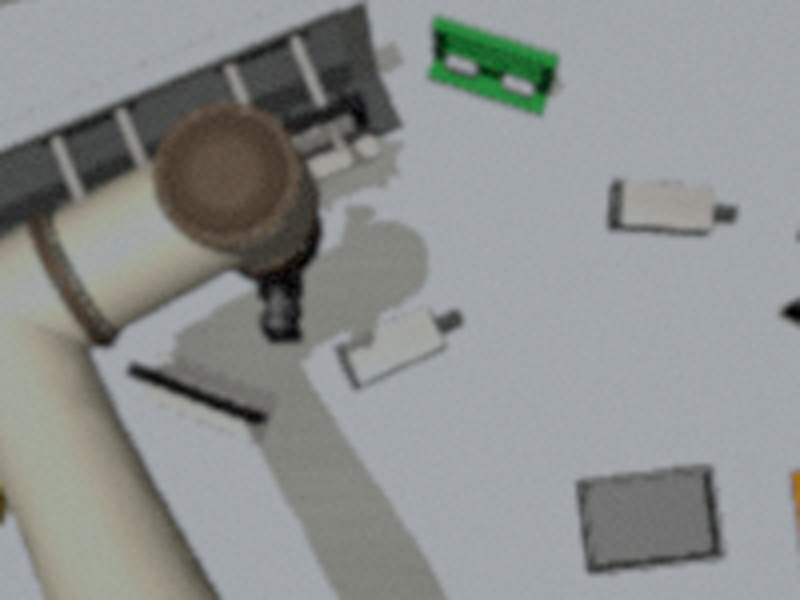

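```bash
python3 - <<'E'
from p import *
plan([((.418,.2085,.22),-112),((.418,.2085,.19),-112,2)],vmax=.05,wmax=9)
E
```

```text
now [0.5177 0.097  0.3222] yaw -87.35 t 29.68
[[[-0.029,0.024,0.026],[0,0,6]],[[-0.058,0.047,0.051],[0,0,12]],[[-0.087,0.071,0.077],[0,0,18]],[[-0.116,0.094,0.102],[0,0,25]],[[-0.116,0.094,0.117],[0,0,25]],[[-0.116,0.094,0.132],[0,0,25]]]
```

Request:
play_rows --steps '[[[-0.029, 0.024, 0.026], [0, 0, 6]], [[-0.058, 0.047, 0.051], [0, 0, 12]], [[-0.087, 0.071, 0.077], [0, 0, 18]], [[-0.116, 0.094, 0.102], [0, 0, 25]], [[-0.116, 0.094, 0.117], [0, 0, 25]], [[-0.116, 0.094, 0.132], [0, 0, 25]], [[-0.116, 0.094, 0.132], [0, 0, 25]]]'

```text
time: 30.55
eef_pos: [0.4178, 0.2084, 0.1893]
orientation: [-0.557, 0.831, -0.0, -0.001]
contact_force: [0.3, -0.1, 0.5]
finger_gap: 0.992
```

```bash
python3 - <<'E'
from p import *
plan([((.418,.2085,.104),-112,3)])
print(pts("side","grip0",True))
E
```

```text
now [0.4178 0.2084 0.1893] yaw -112.32 t 30.55
[[[0,0,0.028],[0,0,0]],[[0,0,0.057],[0,0,0]],[[0,0,0.085],[0,0,0]]]
[(0.89, array([0.5686, 0.2519, 0.2536])), (0.85, array([0.4161, 0.2077, 0.1229])), (0.81, array([0.6337, 0.1034, 0.2567])), (0.81, array([ 0.2771, -0.3951,  0.1258])), (0.69, array([ 0.7425, -0.0753,  0.1246]))]
```

Request:
play_rows --steps '[[[0, 0, 0.028], [0, 0, 0]], [[0, 0, 0.057], [0, 0, 0]], [[0, 0, 0.085], [0, 0, 0]], [[0, 0, 0.085], [0, 0, 0]]]'

```text
time: 31.15
eef_pos: [0.4181, 0.2075, 0.1044]
orientation: [-0.556, 0.831, -0.0, -0.002]
contact_force: [0.4, 0.3, -0.4]
finger_gap: 0.995
```

Request:
play_rows --steps '[[[0, 0, 0], [0, 0, 0]], [[0, 0, 0], [0, 0, 0]], [[0, 0, 0], [0, 0, 0]], [[0, 0, 0], [0, 0, 0]], [[0, 0, 0], [0, 0, 0]], [[0, 0, 0], [0, 0, 0]]]' --grip 0.0

```text
time: 31.9
eef_pos: [0.4192, 0.2084, 0.1059]
orientation: [-0.556, 0.831, -0.0, 0.001]
contact_force: [0.7, 0.3, 3.8]
finger_gap: 0.15
```

```bash
python3 - <<'E'
from p import *
print(sense()["contact_force"],sense()["finger_gap"])
# hook0 seat est (.511,.397); 66 mm before
plan([((.418,.2085,.2),-112),((.39,.30,.268),-90),((.450,.372,.268),-67.4),((.450,.372,.268),-67.4,3)],vmax=.045,wmax=8)
E
```

```text
[0.69458751 0.27337719 3.75850897] 0.15011419531406064
now [0.4192 0.2084 0.1059] yaw -112.41 t 31.9
[[[0,0,-0.031],[0,0,0]],[[0,0.001,-0.063],[0,0,0]],[[0,0.001,-0.094],[0,0,0]],[[-0.024,0.021,-0.117],[0,0,-8]],[[-0.049,0.041,-0.139],[0,0,-15]],[[-0.074,0.062,-0.162],[0,0,-22]],[[-0.104,0.052,-0.162],[0,0,-30]],[[-0.133,0.043,-0.162],[0,0,-37]]]
[[[-0.018,-0.026,0],[0,0,-8]],[[-0.018,-0.026,0],[0,0,-8]],[[-0.018,-0.026,0],[0,0,-8]],[[-0.018,-0.026,0],[0,0,-8]]]
```

Request:
play_rows --steps '[[[0, 0, -0.031], [0, 0, 0]], [[0, 0.001, -0.063], [0, 0, 0]], [[0, 0.001, -0.094], [0, 0, 0]], [[-0.024, 0.021, -0.117], [0, 0, -8]], [[-0.049, 0.041, -0.139], [0, 0, -15]], [[-0.074, 0.062, -0.162], [0, 0, -22]], [[-0.104, 0.052, -0.162], [0, 0, -30]], [[-0.133, 0.043, -0.162], [0, 0, -37]]]'

```text
time: 32.9
eef_pos: [0.4289, 0.3479, 0.2662]
orientation: [0.792, -0.61, -0.001, 0.001]
contact_force: [0.2, -0.1, -3.1]
finger_gap: 0.148
```

Request:
play_rows --steps '[[[-0.018, -0.026, 0], [0, 0, -8]], [[-0.018, -0.026, 0], [0, 0, -8]], [[-0.018, -0.026, 0], [0, 0, -8]], [[-0.018, -0.026, 0], [0, 0, -8]]]'

```text
time: 33.4
eef_pos: [0.4496, 0.3705, 0.2671]
orientation: [0.832, -0.555, -0.0, 0.001]
contact_force: [-0.1, -0.0, -2.6]
finger_gap: 0.147
```

```bash
python3 - <<'E'
from p import *
save("side","s13.png",(180,20,380,170))
print(pts("side","grip0"),pts("side","hook0"))
print(sense()["contact_force"],sense()["finger_gap"])
plan([((.512,.397,.268),-67.4,6)])
E
```

```text
[(0.95, array([0.6342, 0.1046, 0.2561])), (0.84, array([0.5725, 0.2534, 0.2521])), (0.77, array([ 0.2794, -0.3964,  0.1234])), (0.68, array([ 0.7433, -0.0768,  0.1234])), (0.56, array([0.4435, 0.3752, 0.2855]))] [(0.96, array([0.628 , 0.0982, 0.2564])), (0.61, array([0.5011, 0.3935, 0.2475])), (0.6, array([0.5633, 0.2487, 0.2562]))]
[ 0.19739051  0.16389992 -3.30791159] 0.15377498679461551
now [0.4499 0.3709 0.2677] yaw -67.45 t 33.55
[[[0,-0.011,0],[0,0,0]],[[0,-0.022,0],[0,0,0]],[[0,-0.034,0],[0,0,0]],[[0,-0.045,0],[0,0,0]],[[0,-0.056,0],[0,0,0]],[[0,-0.067,0],[0,0,0]]]
```

View pics/s13.png

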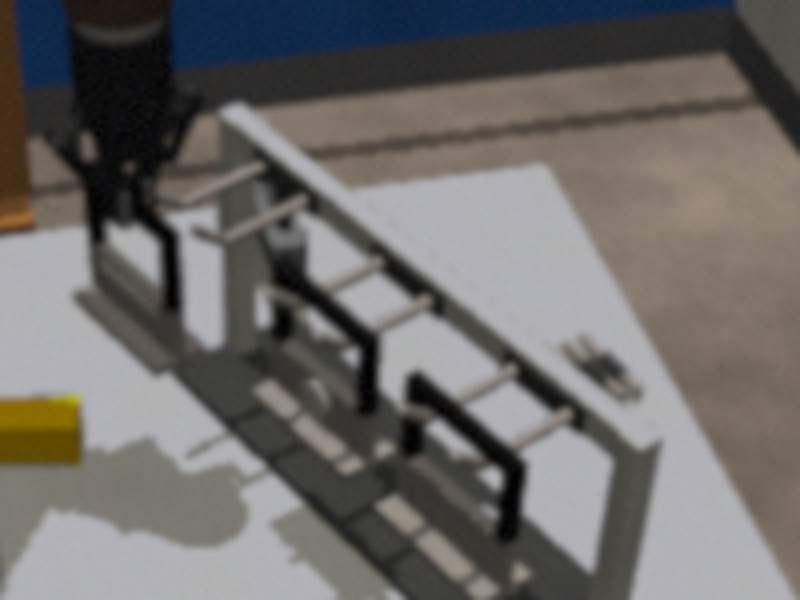

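Request:
play_rows --steps '[[[0, -0.011, 0], [0, 0, 0]], [[0, -0.022, 0], [0, 0, 0]], [[0, -0.034, 0], [0, 0, 0]], [[0, -0.045, 0], [0, 0, 0]], [[0, -0.056, 0], [0, 0, 0]], [[0, -0.067, 0], [0, 0, 0]], [[0, -0.067, 0], [0, 0, 0]]]'

```text
time: 34.42
eef_pos: [0.5128, 0.3972, 0.2668]
orientation: [0.832, -0.555, -0.0, 0.0]
contact_force: [-0.5, -0.3, -2.2]
finger_gap: 0.148
```

Request:
play_rows --steps '[[[0, 0, 0.008], [0, 0, 0]], [[0, 0, 0.016], [0, 0, 0]], [[0, 0, 0.022], [0, 0, 0]], [[0, 0, 0.027], [0, 0, 0]], [[0, 0, 0.031], [0, 0, 0]], [[0, 0, 0.033], [0, 0, 0]], [[0, 0, 0.033], [0, 0, 0]]]'

```text
time: 35.3
eef_pos: [0.5137, 0.3979, 0.2369]
orientation: [0.832, -0.555, 0.001, -0.003]
contact_force: [2.3, -0.1, 5.0]
finger_gap: 0.152
```

```bash
python3 - <<'E'
from p import *
save("side","s14.png",(180,20,380,170))
print(pts("side","grip0"))
print(sense()["contact_force"],sense()["finger_gap"],cur()[0])
E
```

```text
[(0.81, array([0.5694, 0.2507, 0.2511])), (0.74, array([ 0.2781, -0.3953,  0.1256])), (0.73, array([ 0.7428, -0.0727,  0.1242])), (0.71, array([0.5081, 0.3967, 0.2574])), (0.7, array([0.6347, 0.1034, 0.255 ])), (0.23, array([0.5719, 0.2552, 0.1282]))]
[3.37794779 0.11885426 6.59877778] 0.14909358484262697 [0.51370277 0.39792678 0.23689096]
```

View pics/s14.png

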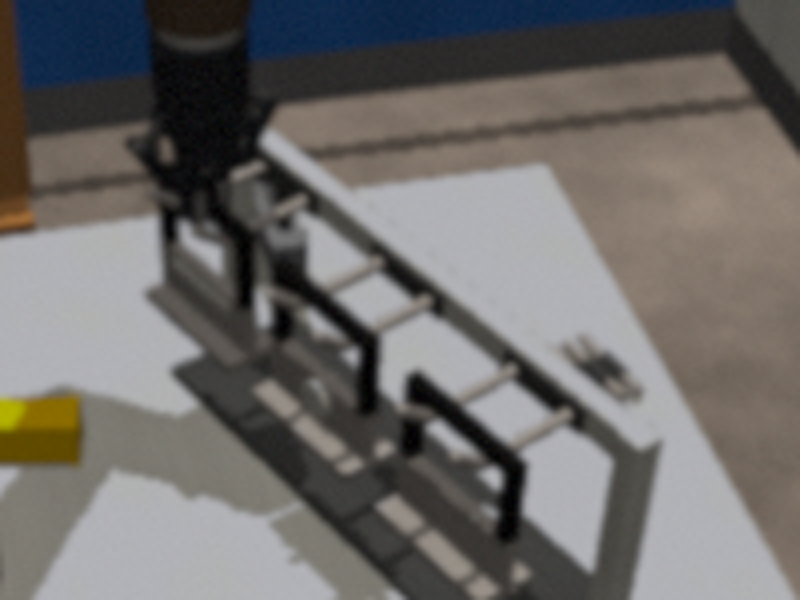

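Request:
play_rows --steps '[[[0, -0.003, 0], [0, 0, 0]], [[0, -0.003, 0.002], [0, 0, 0]]]'

```text
time: 35.65
eef_pos: [0.5151, 0.3985, 0.236]
orientation: [0.832, -0.555, 0.001, -0.001]
contact_force: [-7.0, -0.7, 17.1]
finger_gap: 0.152
```

Request:
play_rows --steps '[[[0, 0, 0], [0, 0, 0]], [[0, 0, 0], [0, 0, 0]], [[0, 0, 0], [0, 0, 0]], [[0, 0, 0], [0, 0, 0]]]' --grip 0.06

```text
time: 36.15
eef_pos: [0.5148, 0.398, 0.2317]
orientation: [0.832, -0.555, -0.0, 0.001]
contact_force: [0.1, -0.4, -0.2]
finger_gap: 0.7
```

Request:
play_rows --steps '[[[0, 0, -0.03], [0, 0, 0]], [[0, 0, -0.06], [0, 0, 0]], [[0, 0, -0.09], [0, 0, 0]], [[0, 0.05, -0.09], [0, 0, 0]], [[0.04, 0.08, -0.09], [0, 0, 0]], [[0.09, 0.09, -0.09], [0, 0, 0]], [[0.13, 0.1, -0.09], [0, 0, 0]], [[0.13, 0.1, -0.09], [0, 0, 0]]]' --grip 0.085

```text
time: 37.15
eef_pos: [0.4725, 0.2375, 0.3229]
orientation: [0.831, -0.556, 0.0, -0.0]
contact_force: [-0.0, 0.3, -1.0]
finger_gap: 0.993
```

```bash
python3 - <<'E'
from p import *
print(cur())
for n in("side","top"): print(pts(n,"grip0",True),pts(n,"post0"))
save("side","s15.png",(130,20,370,200)); save("top","t15.png",(150,110,350,260))
E
```

```text
(array([0.4724596 , 0.23747394, 0.32288932]), array([[ 3.80945785e-01, -9.24597236e-01,  5.10808118e-04],
       [-9.24597357e-01, -3.80945604e-01,  4.17001389e-04],
       [-1.90968224e-04, -6.31146757e-04, -9.99999783e-01]]), np.float64(-67.60772052276896))
[(0.89, array([ 0.2817, -0.3926,  0.1232])), (0.77, array([0.6375, 0.1024, 0.2547])), (0.7, array([0.5112, 0.3981, 0.2557])), (0.66, array([0.567 , 0.2505, 0.2516])), (0.63, array([ 0.741 , -0.075 ,  0.1215]))] [(0.93, array([ 0.6008, -0.2361,  0.0201])), (0.81, array([0.3489, 0.4295, 0.0219])), (0.56, array([0.4685, 0.0312, 0.0248]))]
[(0.83, array([0.6397, 0.0999, 0.2563])), (0.82, array([ 0.2811, -0.3941,  0.1226])), (0.74, array([ 0.7387, -0.079 ,  0.1206])), (0.59, array([0.5757, 0.2507, 0.2554])), (0.32, array([0.4673, 0.0286, 0.0207]))] [(0.87, array([ 0.6018, -0.2392,  0.0208])), (0.86, array([0.4679, 0.0305, 0.022 ])), (0.56, array([0.3497, 0.4227, 0.0238]))]
```

View pics/s15.png

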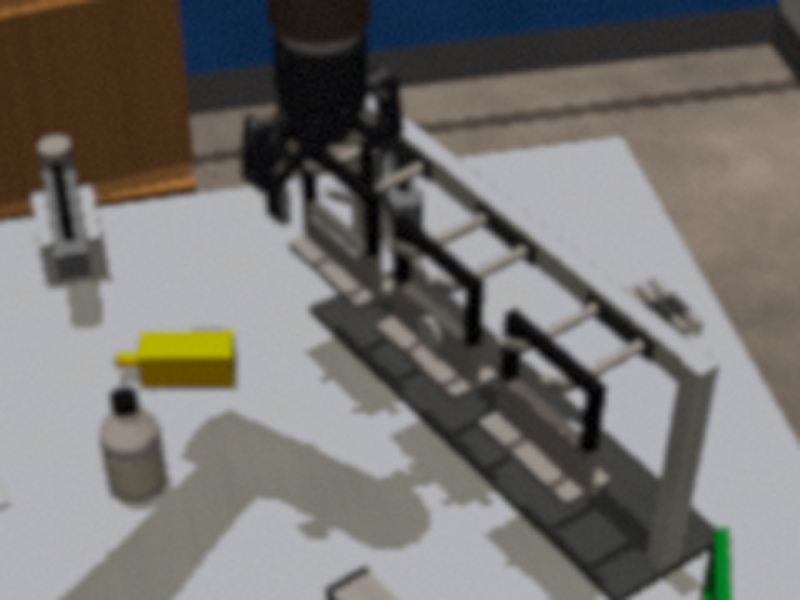

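View pics/t15.png

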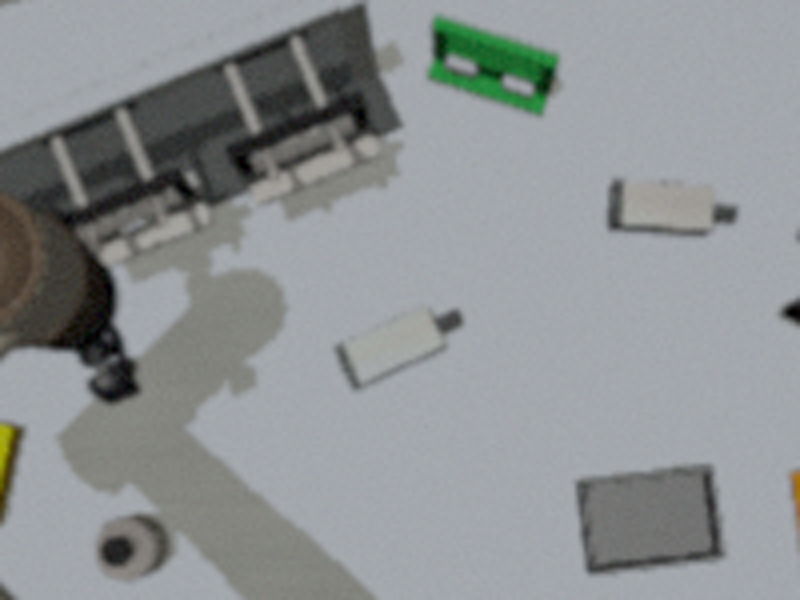

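```bash
cat > posts.py <<'E'
from p import *
def posts(n="top"):
    snapshot(n);out=[]
    for d in regions_of(n,"post0"):
        if d["confidence"]<.2: continue
        m=d["pixels"].astype(np.uint8);ys,xs=np.nonzero(m)
        W3=atz(n,np.c_[xs,ys],.03)[:,:2]
        mu=W3.mean(0);_,s,vt=np.linalg.svd(W3-mu,full_matrices=False);ax=vt[0]
        if ax[1]>0: ax=-ax
        r=cv2.minAreaRect((W3*1000).astype(np.float32))
        out.append((round(d["confidence"],2),np.round(mu,4),round(np.degrees(np.arctan2(ax[1],ax[0])),1),np.round(r[0],0),np.round(r[1],0),round(r[2],1)))
    return out
if __name__=="__main__":
    for o in posts(): print(o)
    print(pts("top","post0"))
    plan([((.477,.007,.30),-68)])
E
python3 posts.py
```

```text
(0.8, array([0.3457, 0.4257]), np.float64(-13.1), array([339., 427.]), array([ 56., 124.]), 77.8)
(0.77, array([ 0.5999, -0.2451]), np.float64(-93.5), array([ 599., -251.]), array([123.,  52.]), 89.1)
(0.58, array([0.4671, 0.0265]), np.float64(-65.6), array([471.,  21.]), array([ 46., 119.]), 25.7)
(0.27, array([ 0.4966, -0.3966]), np.float64(-14.8), array([ 500., -408.]), array([58., 76.]), 40.9)
(0.26, array([0.6012, 0.2701]), np.float64(-74.7), array([600., 272.]), array([ 71., 129.]), 22.5)
[(0.83, array([ 0.5978, -0.2413,  0.0214])), (0.78, array([0.4655, 0.0297, 0.0241])), (0.61, array([0.3472, 0.4215, 0.0221]))]
now [0.4723 0.2402 0.3221] yaw -67.4 t 37.7
[[[0.043,0.017,0.004],[0,0,0]],[[0.087,0.034,0.009],[0,0,0]],[[0.13,0.051,0.013],[0,0,0]],[[0.174,0.068,0.018],[0,0,0]],[[0.217,0.085,0.022],[0,0,1]]]
```

Request:
play_rows --steps '[[[0.043, 0.017, 0.004], [0, 0, 0]], [[0.087, 0.034, 0.009], [0, 0, 0]], [[0.13, 0.051, 0.013], [0, 0, 0]], [[0.174, 0.068, 0.018], [0, 0, -1]], [[0.217, 0.085, 0.022], [0, 0, -1]], [[0.217, 0.085, 0.022], [0, 0, -1]]]'

```text
time: 38.45
eef_pos: [0.4768, 0.0045, 0.3001]
orientation: [0.835, -0.55, -0.0, 0.0]
contact_force: [-0.7, -0.3, 0.7]
finger_gap: 0.998
```

Request:
play_rows --steps '[[[0, 0, 0], [0, 9, 0]], [[0, 0, 0], [0, 18, 0]], [[0, 0, 0], [0, 27, 0]], [[0, 0, 0], [0, 36, 0]], [[0, 0, 0], [0, 45, 0]], [[0, 0, 0], [0, 54, 0]], [[0, 0, 0], [0, 62, 0]], [[0, 0, 0], [0, 62, 0]]]'

```text
time: 39.45
eef_pos: [0.477, 0.0078, 0.2988]
orientation: [0.718, -0.468, 0.43, 0.283]
contact_force: [0.3, -0.6, 0.4]
finger_gap: 0.997
```

```bash
python3 - <<'E'
from p import *
s=sense();print(cur(),s["joint_positions"],s["contact_force"])
E
```

```text
(array([0.47700433, 0.00780837, 0.29880941]), array([[ 0.19231633, -0.91546896,  0.35345582],
       [-0.42786871, -0.40236437, -0.80934003],
       [ 0.8831437 ,  0.00441662, -0.46908176]]), np.float64(-65.79726960475807)) [ 0.78301665  0.16921233 -0.8215391   1.00289031 -1.35230296 -1.01523997] [ 0.25964923 -0.56135056  0.3859854 ]
```

Request:
play_rows --steps '[[[0, 0, 0], [0, -10, 0]], [[0, 0, 0], [0, -20, 0]], [[0, 0, 0], [0, -30, 0]], [[0, 0, 0], [0, -40, 0]], [[0, 0, 0], [0, -50, 0]], [[0, 0, 0], [0, -60, 0]], [[0, 0, 0], [0, -70, 0]], [[0, 0, 0], [0, -80, 0]]]'

```text
time: 40.45
eef_pos: [0.4787, 0.0079, 0.3034]
orientation: [0.827, -0.539, -0.131, -0.091]
contact_force: [0.6, -0.2, -0.7]
finger_gap: 0.993
```

Request:
play_rows --steps '[[[0, 0, 0], [0, -7, 0]], [[0, 0, 0], [0, -7, 0]]]'

```text
time: 40.7
eef_pos: [0.479, 0.0057, 0.3009]
orientation: [0.816, -0.536, -0.18, -0.121]
contact_force: [-0.1, -0.5, -0.3]
finger_gap: 0.995
```

```bash
python3 - <<'E'
from posts import *
s=sense();print(cur(),s["joint_positions"],s["contact_force"])
for o in posts(): print(o)
for n in("side","top"): print(pts(n,"post0",True))
save("side","s16.png",(180,100,340,220));save("top","t16.png",(200,120,360,240))
E
```

```text
(array([0.47895865, 0.0057382 , 0.30093736]), array([[ 0.36105035, -0.91793427, -0.16443638],
       [-0.8311357 , -0.39671216,  0.38965742],
       [-0.42291381, -0.004017  , -0.90616101]]), np.float64(-66.51958364163426)) [ 0.06907237  0.20852262  0.01833146 -0.41189428 -1.53415947  0.38717042] [-0.1293676  -0.50672361 -0.28576731]
(0.95, array([0.3464, 0.4254]), np.float64(-12.3), array([339., 428.]), array([ 58., 124.]), 76.3)
(0.58, array([ 0.5947, -0.2656]), np.float64(-77.9), array([ 597., -263.]), array([99., 48.]), 89.1)
(0.36, array([ 0.4831, -0.0081]), np.float64(-167.5), array([484.,  -9.]), array([20., 35.]), 89.2)
[(0.89, array([0.347 , 0.4285, 0.0208])), (0.82, array([ 0.5989, -0.235 ,  0.0188])), (0.79, array([0.4647, 0.0325, 0.0218])), (0.6, array([ 0.4817, -0.3807,  0.0794])), (0.56, array([ 5.506e-01, -4.191e-01, -5.000e-04]))]
[(0.74, array([0.3506, 0.4217, 0.0219])), (0.54, array([0.4673, 0.0293, 0.0215])), (0.48, array([ 0.5984, -0.2422,  0.0232]))]
```

View pics/s16.png

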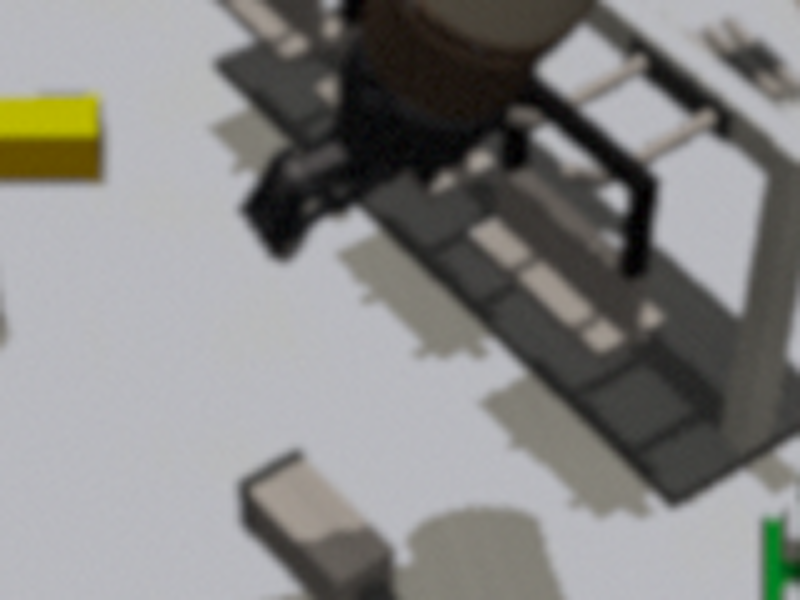

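View pics/t16.png

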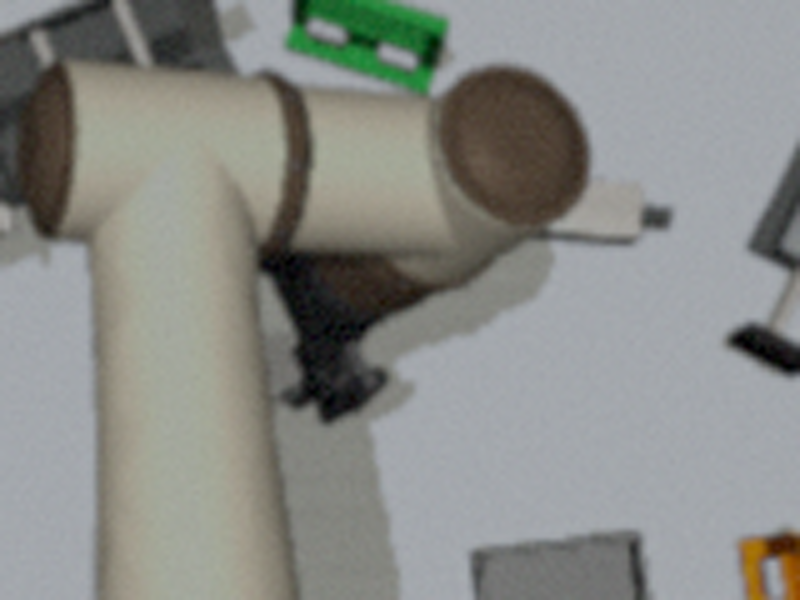

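```bash
cat > d.py <<'E'
from p import *
import sys
def dd(*targets):
    p,Rm,y=cur();print("now",np.round(p,4),"t",sense()["time"])
    for t in targets: print(np.round(Rm.T@(np.array(t)-p),4))
dd(*[tuple(map(float,a.split(","))) for a in sys.argv[1:]])
E
python3 d.py .472,.018,.30 .472,.018,.10 .472,.018,.013
```

```text
now [0.4769 0.0076 0.3008] t 41.1
[-0.0101  0.0003  0.0056]
[0.0743 0.0005 0.1869]
[0.111  0.0006 0.2658]
```

Request:
play_rows --steps '[[[-0.01, 0, 0.006], [0, 0, 0]], [[0.011, 0, 0.051], [0, 0, 0]], [[0.032, 0, 0.097], [0, 0, 0]], [[0.053, 0, 0.142], [0, 0, 0]], [[0.074, 0, 0.187], [0, 0, 0]], [[0.074, 0, 0.187], [0, 0, 0]]]'

```text
time: 41.85
eef_pos: [0.4696, 0.0183, 0.0968]
orientation: [0.816, -0.535, -0.185, -0.116]
contact_force: [0.1, 0.1, 0.3]
finger_gap: 0.996
```

```bash
python3 - <<'E'
from p import *
save("side","s17.png",(180,130,340,250))
E
python3 d.py .472,.018,.05 .472,.018,.013
```

```text
now [0.4718 0.018  0.0992] t 41.9
[ 0.0209 -0.0003  0.0445]
[ 0.0365 -0.0005  0.078 ]
```

View pics/s17.png

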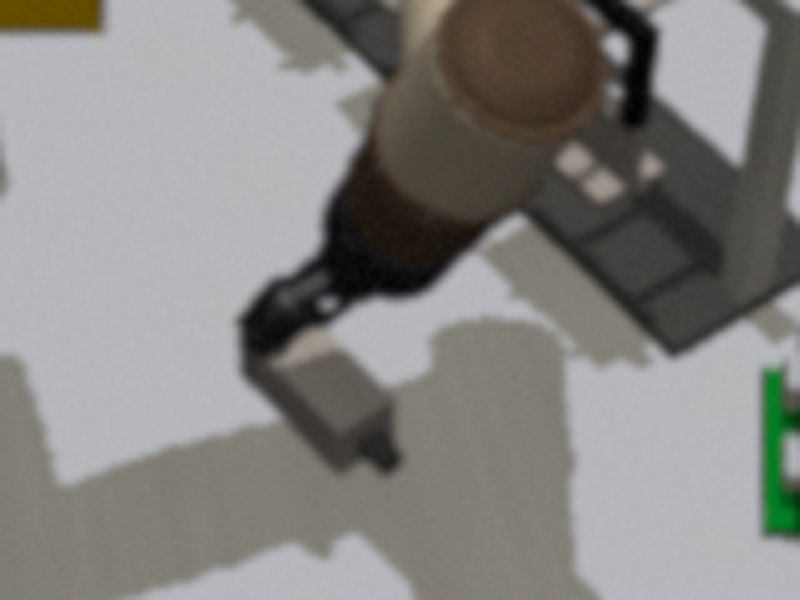

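Request:
play_rows --steps '[[[0.01, 0, 0.022], [0, 0, 0]], [[0.021, 0, 0.044], [0, 0, 0]], [[0.03, 0, 0.063], [0, 0, 0]], [[0.036, 0, 0.077], [0, 0, 0]], [[0.036, 0, 0.077], [0, 0, 0]]]'

```text
time: 42.52
eef_pos: [0.473, 0.0178, 0.0151]
orientation: [0.817, -0.535, -0.181, -0.119]
contact_force: [0.1, 0.2, 0.8]
finger_gap: 0.994
```

Request:
play_rows --steps '[[[0, 0, 0], [0, 0, 0]], [[0, 0, 0], [0, 0, 0]], [[0, 0, 0], [0, 0, 0]], [[0, 0, 0], [0, 0, 0]], [[0, 0, 0], [0, 0, 0]]]' --grip 0.0

```text
time: 43.15
eef_pos: [0.4729, 0.0174, 0.0156]
orientation: [0.817, -0.534, -0.181, -0.119]
contact_force: [-0.3, -2.1, 5.2]
finger_gap: 0.504
```

```bash
python3 - <<'E'
from p import *
save("side","s18.png",(180,130,340,250));print(sense()["contact_force"])
E
```

```text
[ 0.05863036 -0.82309336  6.30953036]
```

View pics/s18.png

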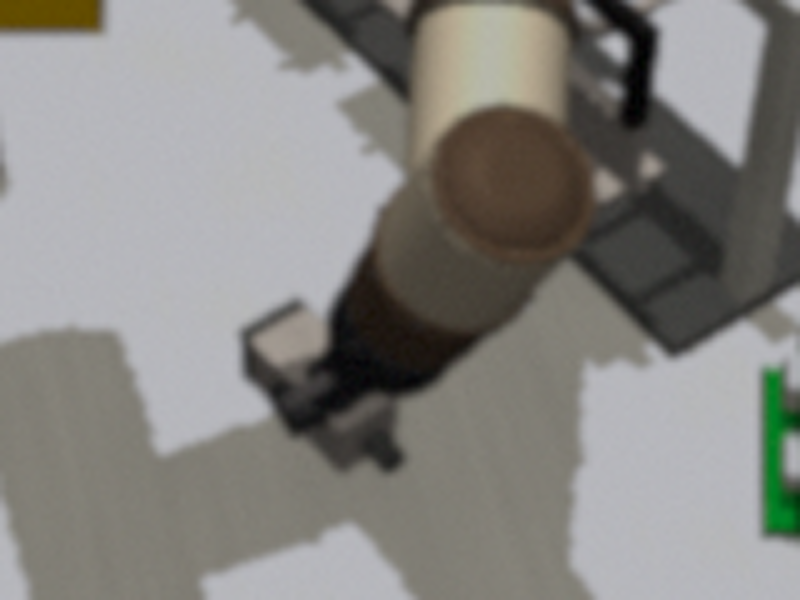

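```bash
python3 d.py .473,.0174,.10 .455,-.06,.18
```

```text
now [0.4729 0.0174 0.0156] t 43.2
[-0.0356 -0.0002 -0.0765]
[-0.0116  0.0472 -0.176 ]
```

Request:
play_rows --steps '[[[-0.012, 0, -0.026], [0, 0, 0]], [[-0.024, 0, -0.051], [0, 0, 0]], [[-0.036, 0, -0.077], [0, 0, 0]], [[-0.024, 0.024, -0.127], [0, 0, 0]], [[-0.012, 0.047, -0.176], [0, 0, 0]], [[-0.012, 0.047, -0.176], [0, 0, 0]]]'

```text
time: 43.95
eef_pos: [0.456, -0.0615, 0.1814]
orientation: [0.817, -0.536, -0.178, -0.12]
contact_force: [-0.1, 1.1, -4.9]
finger_gap: 0.507
```

Request:
play_rows --steps '[[[0, 0, 0], [0, 10, 0]], [[0, 0, 0], [0, 20, 0]], [[0, 0, 0], [0, 30, 0]], [[0, 0, 0], [0, 40, 0]], [[0, 0, 0], [0, 50, 0]], [[0, 0, 0], [0, 60, 0]], [[0, 0, 0], [0, 70, 0]], [[0, 0, 0], [0, 80, 0]]]'

```text
time: 44.95
eef_pos: [0.4534, -0.0588, 0.1779]
orientation: [0.742, -0.485, 0.387, 0.253]
contact_force: [0.5, -2.0, -4.8]
finger_gap: 0.503
```

Request:
play_rows --steps '[[[0, 0, 0], [0, 10, 0]], [[0, 0, 0], [0, 10, 0]], [[0, 0, 0], [0, 10, 0]]]'

```text
time: 45.32
eef_pos: [0.4623, -0.0536, 0.1823]
orientation: [0.706, -0.465, 0.445, 0.297]
contact_force: [-1.2, 0.1, -4.1]
finger_gap: 0.508
```

```bash
python3 - <<'E'
from p import *
save("side","s19.png",(160,100,360,250));s=sense();print(s["contact_force"],s["joint_positions"],s["finger_gap"]);print(cur())
E
```

```text
[-0.21543273  0.19672976 -3.56553451] [ 0.6093166   0.31860402 -1.06941087  1.28232211 -1.17452052 -1.37192262] 0.5058734161173372
(array([ 0.46233362, -0.05383445,  0.18294796]), array([[ 0.17090074, -0.92024857,  0.35204474],
       [-0.39161568, -0.39130897, -0.83277515],
       [ 0.90411841,  0.00445565, -0.42725876]]), np.float64(-66.42358601037628))
```

View pics/s19.png

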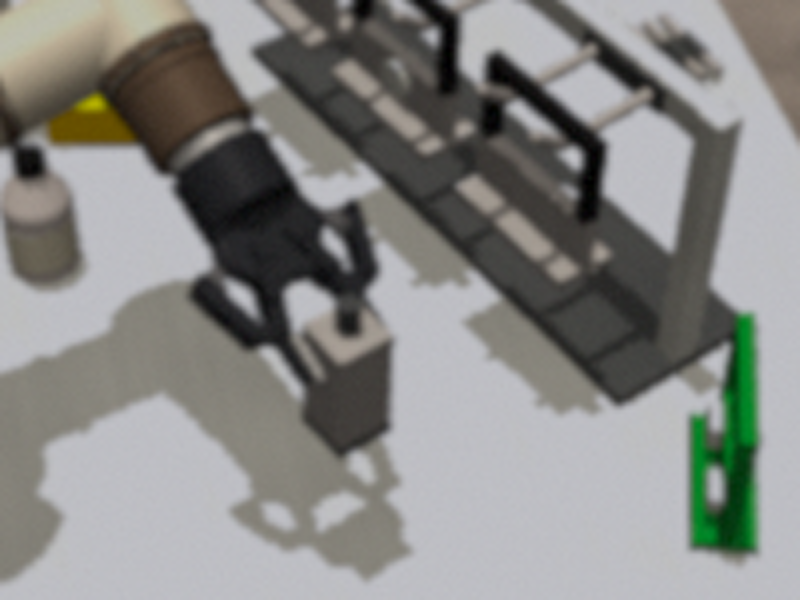

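```bash
python3 d.py .555,-.085,.18
```

```text
now [ 0.4623 -0.0538  0.1829] t 45.375
[ 0.0254 -0.0731  0.0598]
```

Request:
play_rows --steps '[[[0.006, -0.018, 0.015], [0, 0, 0]], [[0.013, -0.036, 0.03], [0, 0, 0]], [[0.019, -0.055, 0.045], [0, 0, 0]], [[0.025, -0.073, 0.06], [0, 0, 0]], [[0.025, -0.073, 0.06], [0, 0, 0]], [[0.025, -0.073, 0.06], [0, 0, 0]]]'

```text
time: 46.12
eef_pos: [0.5546, -0.0853, 0.1805]
orientation: [0.705, -0.465, 0.446, 0.297]
contact_force: [0.5, -0.0, -5.0]
finger_gap: 0.511
```

```bash
python3 - <<'E'
from p import *
s=sense();print(s["contact_force"],s["joint_positions"],s["finger_gap"]);print(cur());p,Rm,_=cur();G=p-.019*Rm[:,2];print("G",G)
E
python3 d.py .548,-.09,.10 .548,-.09,.07
```

```text
[ 0.50685915 -0.01269241 -5.04563296] [ 0.37701054  0.40688653 -0.92485474  1.48170089 -1.13879342 -1.30278683] 0.5110857398384574
(array([ 0.55457877, -0.08532464,  0.18046786]), array([[ 0.16974078, -0.9204115 ,  0.35217999],
       [-0.39065112, -0.39093171, -0.83340513],
       [ 0.90475398,  0.00388333, -0.42591683]]), np.float64(-66.51469943623454))
G [ 0.54788735 -0.06948994  0.18856028]
now [ 0.5546 -0.0853  0.1805] t 46.125
[-0.0721  0.0076  0.0359]
[-0.0992  0.0075  0.0486]
```

Request:
play_rows --steps '[[[-0.024, 0, 0.011], [0, 0, 0]], [[-0.048, 0, 0.022], [0, 0, 0]], [[-0.068, 0, 0.032], [0, 0, 0]], [[-0.084, 0, 0.039], [0, 0, 0]], [[-0.094, 0, 0.044], [0, 0, 0]], [[-0.094, 0, 0.044], [0, 0, 0]], [[-0.094, 0, 0.044], [0, 0, 0]]]'

```text
time: 47.0
eef_pos: [0.5554, -0.0845, 0.0772]
orientation: [0.705, -0.465, 0.447, 0.297]
contact_force: [0.7, 0.2, -4.2]
finger_gap: 0.509
```

```bash
python3 - <<'E'
from p import *
save("side","s20.png",(220,120,380,240));s=sense();print(s["contact_force"],s["joint_positions"],s["finger_gap"]);print(cur())
E
```

```text
[-0.36897941 -0.14867756 -4.02763511] [ 0.32149905  0.60304507 -0.96996538  1.65218457 -1.13233471 -1.57037613] 0.5010058334798191
(array([ 0.55550234, -0.08444986,  0.07727116]), array([[ 0.16874319, -0.91985965,  0.35409598],
       [-0.38975659, -0.39223913, -0.83320962],
       [ 0.9053262 ,  0.00258721, -0.42470904]]), np.float64(-66.59003893951952))
```

View pics/s20.png

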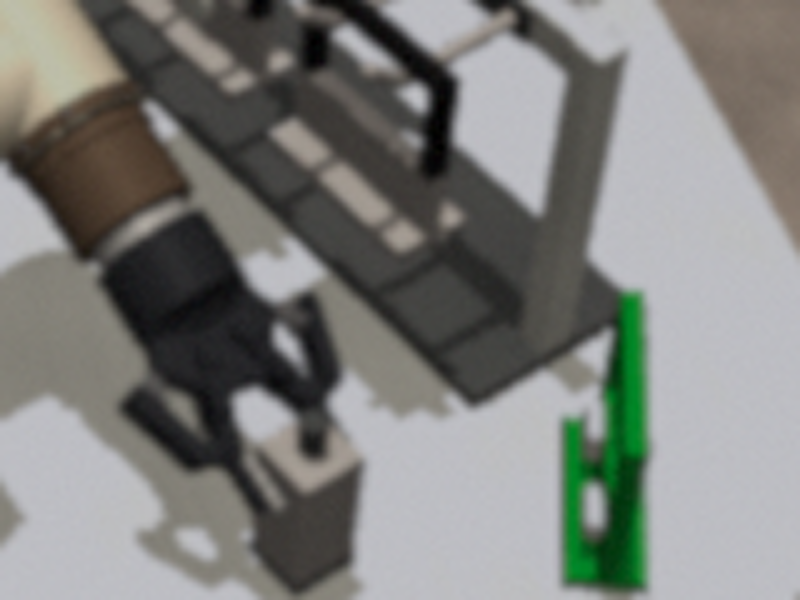

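Request:
play_rows --steps '[[[-0.002, 0, 0.001], [0, 0, 0]], [[-0.004, 0, 0.002], [0, 0, 0]], [[-0.005, 0, 0.003], [0, 0, 0]], [[-0.007, 0, 0.003], [0, 0, 0]], [[-0.009, 0, 0.004], [0, 0, 0]], [[-0.009, 0, 0.004], [0, 0, 0]]]'

```text
time: 47.8
eef_pos: [0.5551, -0.0845, 0.0664]
orientation: [0.705, -0.464, 0.446, 0.297]
contact_force: [0.1, 0.9, -3.6]
finger_gap: 0.503
```

Request:
play_rows --steps '[[[-0.001, 0, 0.0005], [0, 0, 0]], [[-0.002, 0, 0.001], [0, 0, 0]], [[-0.003, 0, 0.0015], [0, 0, 0]], [[-0.003, 0, 0.0015], [0, 0, 0]]]'

```text
time: 48.3
eef_pos: [0.5552, -0.0845, 0.0633]
orientation: [0.705, -0.464, 0.446, 0.297]
contact_force: [0.3, 0.6, -4.1]
finger_gap: 0.505
```

Request:
play_rows --steps '[[[-0.001, 0, 0.0005], [0, 0, 0]], [[-0.002, 0, 0.001], [0, 0, 0]], [[-0.003, 0, 0.0015], [0, 0, 0]], [[-0.003, 0, 0.0015], [0, 0, 0]]]'

```text
time: 48.8
eef_pos: [0.5555, -0.0849, 0.0632]
orientation: [0.703, -0.463, 0.45, 0.298]
contact_force: [-7.9, 4.9, 9.7]
finger_gap: 0.501
```

```bash
python3 - <<'E'
from p import *
save("side","s21.png",(240,160,340,235));s=sense();print(s["contact_force"],s["joint_positions"])
E
```

```text
[-6.76483005  5.2925109  10.02198958] [ 0.31398845  0.63530202 -0.97342029  1.67740617 -1.14268561 -1.61021356]
```

View pics/s21.png

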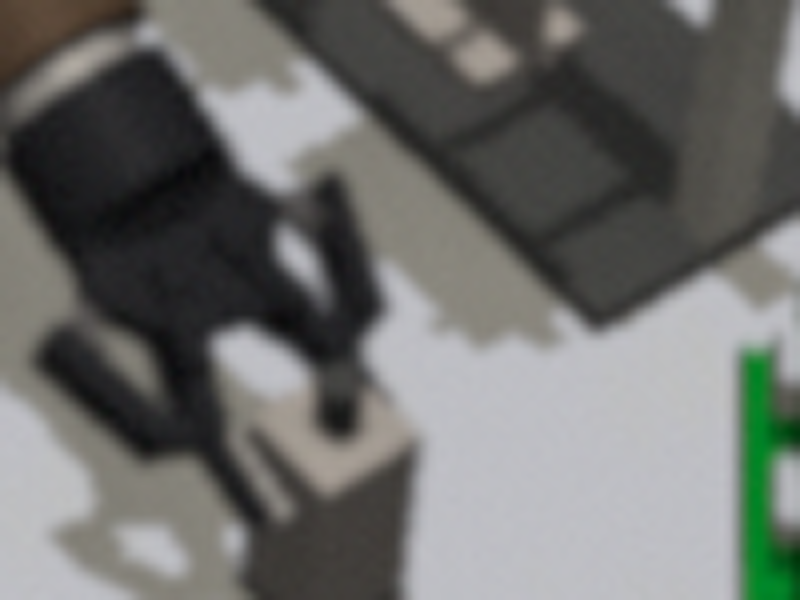

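Request:
play_rows --steps '[[[0.001, 0, -0.0005], [0, 0, 0]], [[0.001, 0, -0.0005], [0, 0, 0]]]'

```text
time: 49.1
eef_pos: [0.5555, -0.0848, 0.0631]
orientation: [0.704, -0.464, 0.448, 0.297]
contact_force: [-5.6, 2.9, 8.1]
finger_gap: 0.504
```

Request:
play_rows --steps '[[[0, 0, 0], [0, 0, 0]], [[0, 0, 0], [0, 0, 0]], [[0, 0, 0], [0, 0, 0]], [[0, 0, 0], [0, 0, 0]], [[0, 0, 0], [0, 0, 0]]]' --grip 0.085

```text
time: 49.72
eef_pos: [0.5552, -0.0846, 0.0609]
orientation: [0.705, -0.464, 0.446, 0.297]
contact_force: [-0.5, -0.0, 0.2]
finger_gap: 1.001
```

```bash
python3 - <<'E'
from p import *
save("side","s22.png",(240,160,340,235));s=sense();print(s["contact_force"],cur())
print(pts("side","post0"))
E
```

```text
[ 0.29706193 -0.25219873 -0.43391644] (array([ 0.55519127, -0.08460917,  0.0609523 ]), array([[ 0.17000593, -0.91995297,  0.35324853],
       [-0.38954382, -0.39200752, -0.83341809],
       [ 0.90518153,  0.00408024, -0.42500559]]), np.float64(-66.42243075896936))
[(0.76, array([ 0.5981, -0.2351,  0.0193])), (0.76, array([ 0.5535, -0.0756,  0.0516])), (0.46, array([0.3484, 0.4286, 0.0232])), (0.18, array([0.632 , 0.1015, 0.1369]))]
```

View pics/s22.png

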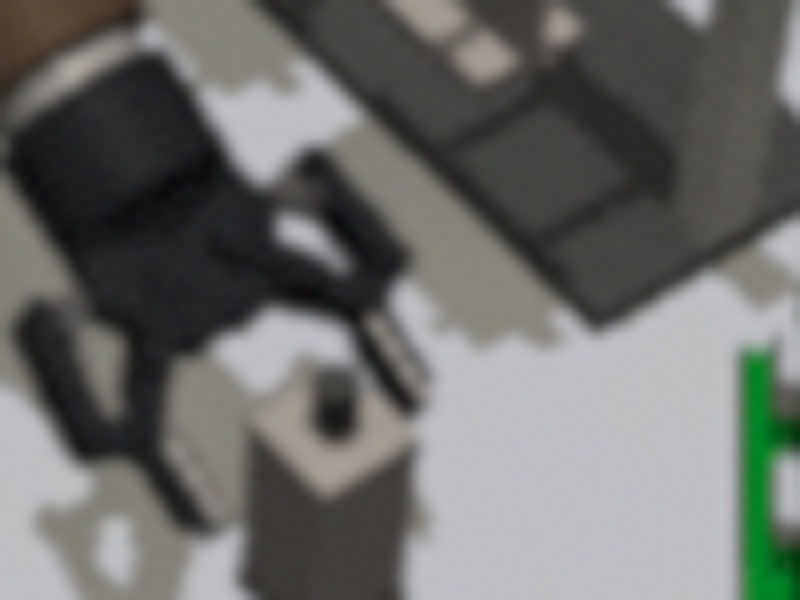

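Request:
play_rows --steps '[[[0, 0, -0.02], [0, 0, 0]], [[0, 0, -0.045], [0, 0, 0]], [[0, 0, -0.07], [0, 0, 0]], [[0.03, 0, -0.085], [0, 0, 0]], [[0.07, 0, -0.1], [0, 0, 0]], [[0.11, 0, -0.12], [0, 0, 0]], [[0.15, 0, -0.14], [0, 0, 0]], [[0.15, 0, -0.14], [0, 0, 0]]]'

```text
time: 50.82
eef_pos: [0.5318, -0.0256, 0.2593]
orientation: [0.704, -0.466, 0.448, 0.294]
contact_force: [0.4, -0.9, -0.0]
finger_gap: 0.996
```

```bash
python3 - <<'E'
from p import *
save("side","s23.png",(220,120,380,240));s=sense();print(s["contact_force"],s["joint_positions"],cur())
print(pts("side","post0"))
E
```

```text
[ 0.19513024 -0.25231258 -0.72790369] [ 0.60045784  0.28988945 -0.83969381  1.20253294 -1.25640279 -1.1143349 ] (array([ 0.53121328, -0.02606755,  0.25742198]), array([[ 1.67460940e-01, -9.19806544e-01,  3.54841875e-01],
       [-3.91511002e-01, -3.92371907e-01, -8.32324109e-01],
       [ 9.04807145e-01,  4.57279782e-04, -4.25821350e-01]]), np.float64(-66.84215880829214))
[(0.88, array([ 0.5988, -0.2377,  0.0209])), (0.88, array([0.3486, 0.4299, 0.019 ])), (0.73, array([ 0.5531, -0.0757,  0.0506])), (0.46, array([0.5728, 0.2541, 0.127 ]))]
```

View pics/s23.png

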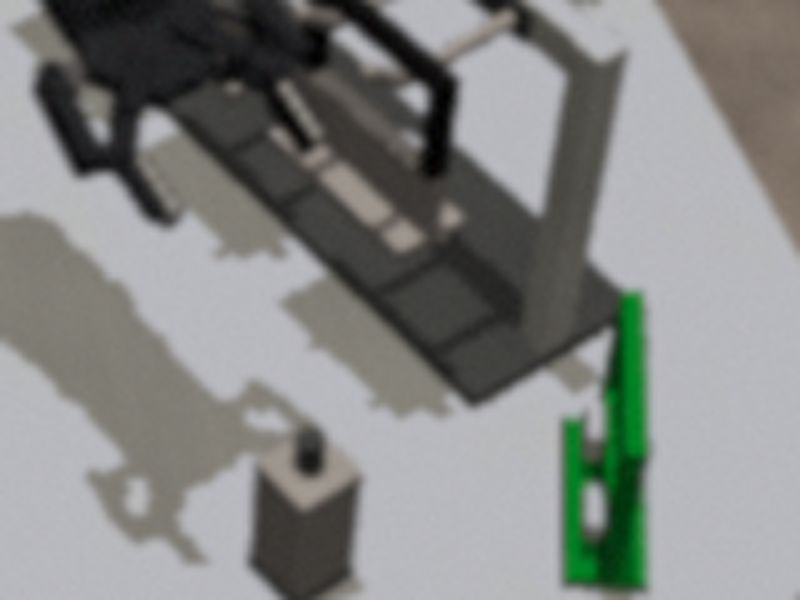

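```bash
cat > pt.py <<'E'
from p import *
def RT(y,t): return yawR(y)@R.from_euler("y",t,degrees=True).as_matrix()
def planT(p0,y0,t0,wps,vmax=.055,wmax=9.5):
    p,Rm,_=cur();bp,bR=p,Rm;seq=[];pp=np.array(p0 if p0 is not None else p,float);yy,tt=y0,t0
    print("now",np.round(p,4),"tilt err",np.round(R.from_matrix(Rm.T@RT(y0,t0)).as_rotvec(degrees=True),1),"time",sense()["time"])
    for q,y,t in wps:
        q=np.array(q,float);n=int(max(1,np.ceil(np.linalg.norm(q-pp)/vmax),np.ceil(np.hypot(y-yy,t-tt)/wmax)))
        for k in range(1,n+1): a=k/n;seq.append((pp+(q-pp)*a,yy+(y-yy)*a,tt+(t-tt)*a))
        pp,yy,tt=q,y,t
    for i in range(0,len(seq),8):
        rows=[]
        for q,y,t in seq[i:i+8]:
            d=np.round(bR.T@(q-bp),3)+0.;rv=np.round(R.from_matrix(bR.T@RT(y,t)).as_rotvec(degrees=True),0)+0.
            rows.append("[[%g,%g,%g],[%g,%g,%g]]"%(*d,*rv))
        print("["+",".join(rows)+"]")
        q,y,t=seq[min(i+7,len(seq)-1)];bp,bR=q,RT(y,t)
E
python3 - <<'E'
from pt import *
planT(None,-66.8,64.8,[((.599,-.248,.30),-93.5,-40)])
E
```

```text
now [ 0.5309 -0.0264  0.2563] tilt err [ 0.2 -0.   0.1] time 50.925
[[[0.011,0.002,0.016],[-2,-9,1]],[[0.023,0.004,0.032],[-4,-17,3]],[[0.034,0.006,0.048],[-5,-26,4]],[[0.046,0.008,0.063],[-6,-35,6]],[[0.057,0.01,0.079],[-8,-44,8]],[[0.069,0.012,0.095],[-8,-52,11]],[[0.08,0.014,0.111],[-9,-61,14]],[[0.092,0.016,0.127],[-9,-69,16]]]
[[[0.019,-0.004,-0.005],[0,-9,2]],[[0.037,-0.008,-0.011],[1,-17,4]],[[0.056,-0.012,-0.016],[2,-26,6]],[[0.074,-0.016,-0.021],[3,-35,8]]]
```

Request:
play_rows --steps '[[[0.011, 0.002, 0.016], [-2, -9, 1]], [[0.023, 0.004, 0.032], [-4, -17, 3]], [[0.034, 0.006, 0.048], [-5, -26, 4]], [[0.046, 0.008, 0.063], [-6, -35, 6]], [[0.057, 0.01, 0.079], [-8, -44, 8]], [[0.069, 0.012, 0.095], [-8, -52, 11]], [[0.08, 0.014, 0.111], [-9, -61, 14]], [[0.092, 0.016, 0.127], [-9, -69, 16]]]'

```text
time: 51.92
eef_pos: [0.5771, -0.1748, 0.2841]
orientation: [0.741, -0.67, -0.033, -0.028]
contact_force: [0.5, -1.0, 0.6]
finger_gap: 0.998
```

Request:
play_rows --steps '[[[0.019, -0.004, -0.005], [0, -9, 2]], [[0.037, -0.008, -0.011], [1, -17, 4]], [[0.056, -0.012, -0.016], [2, -26, 6]], [[0.074, -0.016, -0.021], [3, -35, 8]], [[0.074, -0.016, -0.021], [3, -35, 8]], [[0.074, -0.016, -0.021], [3, -35, 8]]]'

```text
time: 52.68
eef_pos: [0.6003, -0.2481, 0.2985]
orientation: [-0.649, 0.681, 0.238, 0.243]
contact_force: [0.4, 0.8, 0.7]
finger_gap: 0.993
```

```bash
python3 - <<'E'
from pt import *
print(sense()["joint_positions"],sense()["contact_force"])
planT(None,-93.5,-40,[((.599,-.248,.30),-93.5,-40),((.599,-.248,.10),-93.5,-40),((.599,-.248,.017),-93.5,-40)])
print(pts("side","post0",True))
E
```

```text
[-0.46217642  0.57547701  0.5488372  -0.6442099  -1.81684038  0.33966552] [0.3537659  0.77692074 0.69135686]
now [ 0.6003 -0.2481  0.2985] tilt err [ 0.9 -0.2  0.4] time 52.675
[[[-0.001,0.001,-0.001],[1,0,0]],[[0.031,0.001,0.037],[1,0,0]],[[0.063,0,0.076],[1,0,0]],[[0.095,0,0.114],[1,0,0]],[[0.127,0,0.153],[1,0,0]],[[0.153,-0.001,0.184],[1,0,0]],[[0.18,-0.001,0.216],[1,0,0]]]
[(0.97, array([ 0.5985, -0.2389,  0.0214])), (0.59, array([0.3489, 0.4287, 0.021 ]))]
```

Request:
play_rows --steps '[[[-0.001, 0.001, -0.001], [1, 0, 0]], [[0.031, 0.001, 0.037], [1, 0, 0]], [[0.063, 0, 0.076], [1, 0, 0]], [[0.095, 0, 0.114], [1, 0, 0]], [[0.127, 0, 0.153], [1, 0, 0]], [[0.127, 0, 0.153], [1, 0, 0]]]'

```text
time: 53.52
eef_pos: [0.5976, -0.2454, 0.0983]
orientation: [-0.646, 0.683, 0.234, 0.248]
contact_force: [0.2, 0.2, 0.6]
finger_gap: 0.996
```

```bash
python3 - <<'E'
from pt import *
print(sense()["joint_positions"],sense()["contact_force"])
planT(None,-93.5,-40,[((.599,-.248,.017),-93.5,-40)],vmax=.025)
save("side","s24.png",(240,170,400,290));save("top","t24.png",(250,120,410,240))
E
```

```text
[-0.46211039  0.72143246  0.3018137  -0.63336604 -1.48969597  0.57153502] [0.2019668  0.15940194 0.62672998]
now [ 0.5976 -0.2454  0.0983] tilt err [ 0.2 -0.1  0.3] time 53.525
[[[0.014,0,0.015],[0,0,0]],[[0.027,-0.001,0.03],[0,0,0]],[[0.041,-0.001,0.046],[0,0,0]],[[0.054,-0.001,0.061],[0,0,0]]]
```

View pics/s24.png

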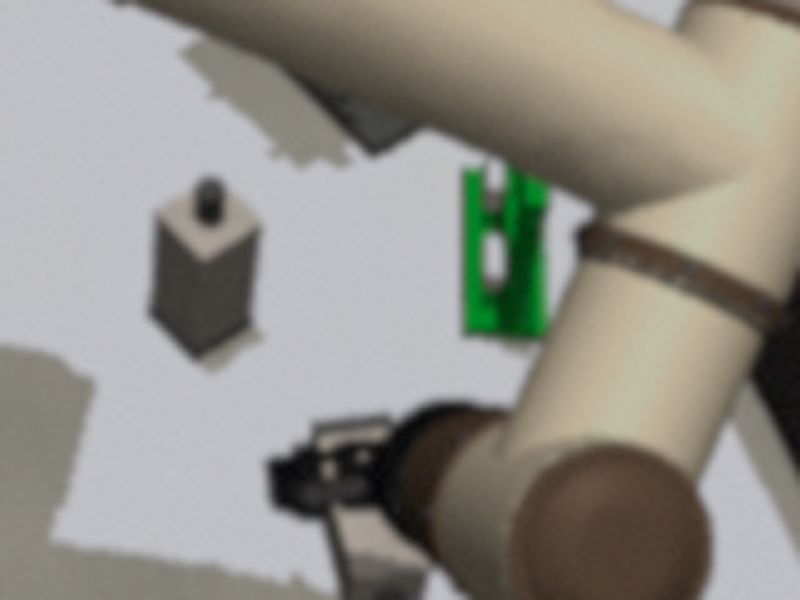

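View pics/t24.png

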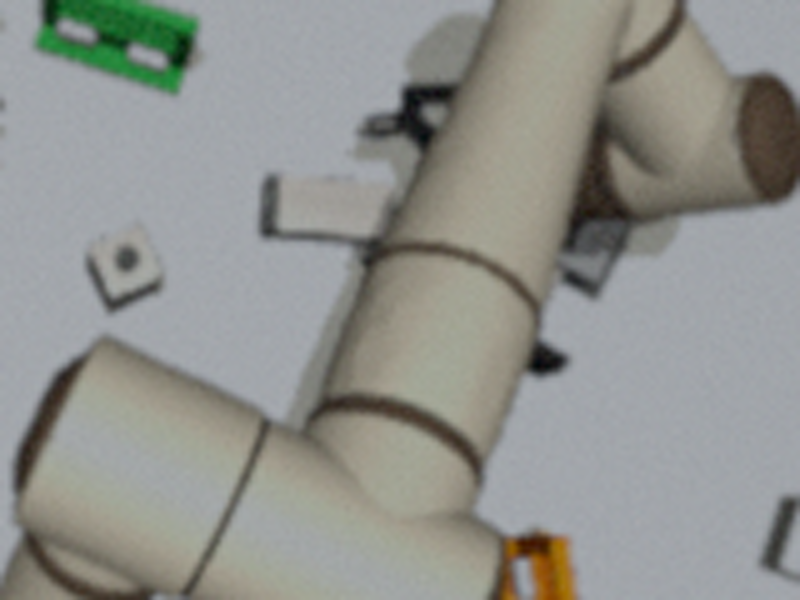

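Request:
play_rows --steps '[[[0.014, 0, 0.015], [0, 0, 0]], [[0.027, -0.001, 0.03], [0, 0, 0]], [[0.027, -0.001, 0.03], [0, 0, 0]]]'

```text
time: 54.0
eef_pos: [0.6, -0.2487, 0.0592]
orientation: [-0.646, 0.683, 0.232, 0.249]
contact_force: [0.3, -0.1, -0.0]
finger_gap: 0.995
```

```bash
python3 - <<'E'
from pt import *
print(sense()["contact_force"])
planT(None,-93.5,-40,[((.599,-.248,.017),-93.5,-40)],vmax=.02)
save("side","s25.png",(280,210,400,300))
E
```

```text
[ 0.28978208 -0.08018625 -0.03632978]
now [ 0.6    -0.2487  0.0592] tilt err [-0.1 -0.2  0.4] time 54.0
[[[0.009,0,0.011],[0,0,0]],[[0.018,0.001,0.022],[0,0,0]],[[0.027,0.001,0.033],[0,0,0]]]
```

View pics/s25.png

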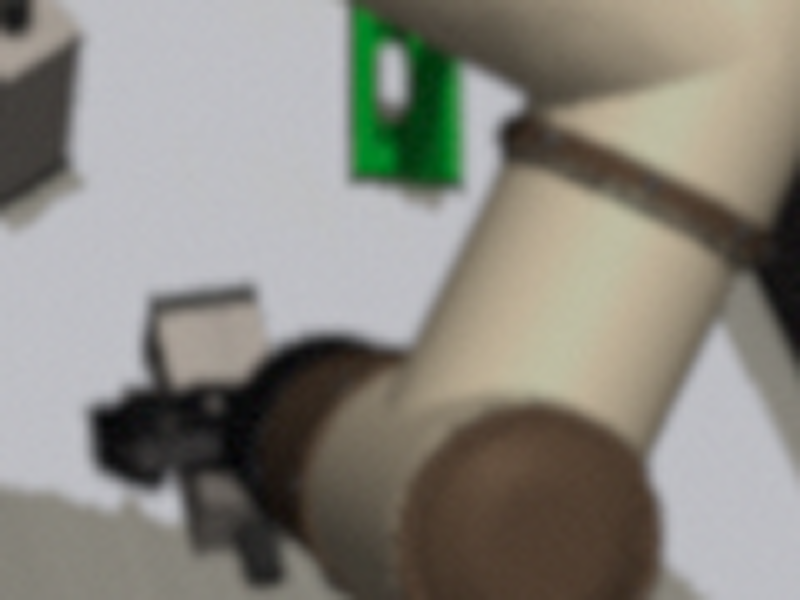

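Request:
play_rows --steps '[[[0.009, 0, 0.011], [0, 0, 0]], [[0.018, 0, 0.022], [0, 0, 0]], [[0.027, 0, 0.032], [0, 0, 0]], [[0.027, 0, 0.032], [0, 0, 0]]]'

```text
time: 54.55
eef_pos: [0.6005, -0.2492, 0.0176]
orientation: [-0.647, 0.683, 0.232, 0.249]
contact_force: [0.3, -0.2, 0.2]
finger_gap: 0.996
```

Request:
play_rows --steps '[[[0, 0, 0], [0, 0, 0]], [[0, 0, 0], [0, 0, 0]], [[0, 0, 0], [0, 0, 0]], [[0, 0, 0], [0, 0, 0]], [[0, 0, 0], [0, 0, 0]]]' --grip 0.0

```text
time: 55.18
eef_pos: [0.6015, -0.2504, 0.0205]
orientation: [-0.648, 0.682, 0.23, 0.25]
contact_force: [-0.5, -3.3, 5.6]
finger_gap: 0.504
```

```bash
python3 - <<'E'
from pt import *
p,Rm,_=cur();print(sense()["contact_force"],p,Rm,"G",p-.019*Rm[:,2])
planT(None,-93.5,-40,[((.60,-.25,.10),-93.5,-40),((.62,-.27,.22),-93.5,-40),((.63,-.285,.22),-93.5,50)],vmax=.04)
E
```

```text
[-0.53804389 -3.31068395  5.63644699] [ 0.60149167 -0.25044373  0.02051903] [[-0.03651733 -0.9983853   0.04351177]
 [-0.76911798  0.05587854  0.63665934]
 [-0.6380627  -0.01021658 -0.76991662]] G [ 0.60066494 -0.26254026  0.03514745]
now [ 0.6015 -0.2504  0.0205] tilt err [-0.3 -0.3  0.6] time 55.175
[[[-0.026,0,-0.03],[0,0,1]],[[-0.051,0.001,-0.061],[0,0,1]],[[-0.066,-0.005,-0.087],[0,0,1]],[[-0.082,-0.01,-0.113],[0,0,1]],[[-0.097,-0.016,-0.139],[0,0,1]],[[-0.113,-0.022,-0.165],[0,0,1]],[[-0.112,-0.023,-0.166],[0,9,1]],[[-0.111,-0.024,-0.167],[0,18,1]]]
[[[0.001,-0.001,-0.001],[0,9,0]],[[0.003,-0.002,-0.001],[0,18,0]],[[0.004,-0.003,-0.002],[0,27,0]],[[0.005,-0.004,-0.002],[0,36,0]],[[0.007,-0.005,-0.003],[0,45,0]],[[0.008,-0.007,-0.003],[0,54,0]],[[0.009,-0.008,-0.004],[0,63,0]],[[0.011,-0.009,-0.004],[0,72,0]]]
```

Request:
play_rows --steps '[[[-0.026, 0, -0.03], [0, 0, 0]], [[-0.051, 0.001, -0.061], [0, 0, 0]], [[-0.066, -0.005, -0.087], [0, 0, 0]], [[-0.082, -0.01, -0.113], [0, 0, 0]], [[-0.097, -0.016, -0.139], [0, 0, 0]], [[-0.113, -0.022, -0.165], [0, 0, 0]], [[-0.112, -0.023, -0.166], [0, 9, 0]], [[-0.111, -0.024, -0.167], [0, 18, 0]]]'

```text
time: 56.18
eef_pos: [0.6222, -0.2723, 0.2171]
orientation: [-0.675, 0.714, 0.126, 0.139]
contact_force: [-0.1, 0.3, -5.1]
finger_gap: 0.504
```

Request:
play_rows --steps '[[[0, 0, 0], [0, 9, 0]], [[0, 0, 0], [0, 18, 0]], [[0, 0, 0], [0, 27, 0]], [[0, 0, 0], [0, 36, 0]], [[0, 0, 0], [0, 45, 0]], [[0, 0, 0], [0, 54, 0]], [[0, 0, 0], [0, 63, 0]], [[0, 0, 0], [0, 72, 0]]]'

```text
time: 57.18
eef_pos: [0.6213, -0.2709, 0.2166]
orientation: [-0.621, 0.658, -0.295, -0.307]
contact_force: [-0.7, -1.7, -3.9]
finger_gap: 0.508
```

Request:
play_rows --steps '[[[0, 0, 0], [0, 0, 0]], [[0, 0, 0], [0, 0, 0]]]'

```text
time: 57.42
eef_pos: [0.6221, -0.272, 0.2181]
orientation: [-0.621, 0.66, -0.293, -0.305]
contact_force: [-0.2, -0.7, -4.4]
finger_gap: 0.503
```

```bash
python3 - <<'E'
from pt import *
p,Rm,_=cur();s=sense();print(s["contact_force"],s["joint_positions"],s["finger_gap"]);print(p,Rm)
save("side","s26.png",(220,120,420,270));save("top","t26.png",(230,100,430,250))
E
```

```text
[-0.21646186 -0.70881124 -4.4487853 ] [ 0.06071224  0.48635409 -0.42891743  1.02943156 -1.09622963 -0.8325043 ] 0.5033998411521179
[ 0.62212504 -0.27203616  0.21808661] [[-0.04308734 -0.99833312 -0.03839883]
 [-0.6402516   0.05709697 -0.76604036]
 [ 0.76695591 -0.00842173 -0.64164453]]
```

View pics/s26.png

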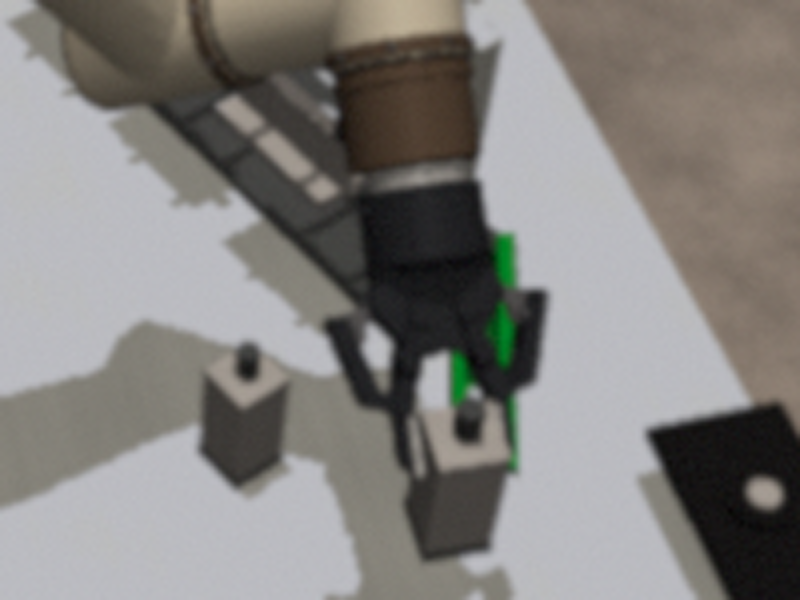

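View pics/t26.png

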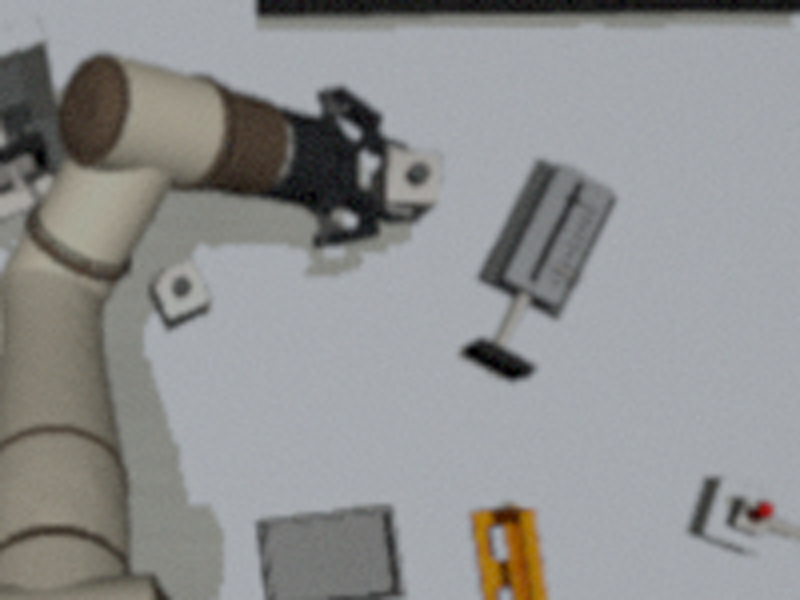

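Request:
play_rows --steps '[[[0.006, 0, 0.008], [7, 0, -6]], [[0.013, -0.001, 0.015], [14, 0, -12]], [[0.013, -0.001, 0.015], [14, 0, -12]], [[0.013, -0.001, 0.015], [14, 0, -12]]]'

```text
time: 58.02
eef_pos: [0.6228, -0.2927, 0.2208]
orientation: [0.717, -0.551, 0.34, 0.257]
contact_force: [0.2, 0.2, -5.1]
finger_gap: 0.506
```

```bash
python3 - <<'E'
from pt import *
p,Rm,_=cur();s=sense();print(s["contact_force"],s["joint_positions"]);print(p,Rm)
save("top","t27.png",(200,80,400,230))
for z in(.13,.09,.075): print(Rm.T@(np.array([p[0],p[1],z])-p))
E
```

```text
[ 0.2111593   0.16621933 -5.0798256 ] [-0.08398265  0.37917613 -0.63564584  1.41967761 -0.82073325 -0.83578184]
[ 0.62279829 -0.29265987  0.2208023 ] [[ 0.16084358 -0.96553914  0.20460573]
 [-0.61654484 -0.26017348 -0.74308965]
 [ 0.77071513 -0.00662741 -0.63714541]]
[-0.06998271  0.00060178  0.05785427]
[-0.10081131  0.00086688  0.08334009]
[-0.11237204  0.00096629  0.09289727]
```

View pics/t27.png

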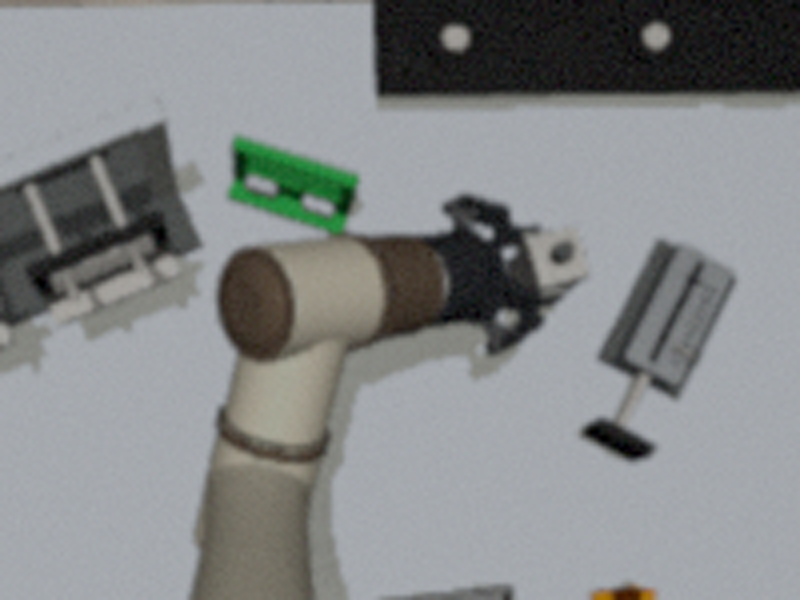

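Request:
play_rows --steps '[[[-0.02, 0, 0.016], [0, 0, 0]], [[-0.04, 0, 0.033], [0, 0, 0]], [[-0.06, 0, 0.05], [0, 0, 0]], [[-0.08, 0, 0.066], [0, 0, 0]], [[-0.092, 0, 0.076], [0, 0, 0]], [[-0.092, 0, 0.076], [0, 0, 0]]]'

```text
time: 58.82
eef_pos: [0.6237, -0.2912, 0.0986]
orientation: [0.719, -0.55, 0.339, 0.257]
contact_force: [-0.2, -0.3, -4.3]
finger_gap: 0.512
```

```bash
python3 - <<'E'
from pt import *
p,Rm,_=cur();s=sense();print(s["contact_force"],s["joint_positions"]);print(p,Rm)
save("side","s28.png",(220,130,420,280))
E
```

```text
[-0.16626068 -0.33272002 -4.34104651] [-0.17406543  0.5414629  -0.72782566  1.74887063 -0.78507092 -1.18414986]
[ 0.62369562 -0.29122009  0.09861943] [[ 0.16658382 -0.96466234  0.204148  ]
 [-0.61612788 -0.26348061 -0.74226977]
 [ 0.76982873 -0.00213114 -0.63824697]]
```

View pics/s28.png

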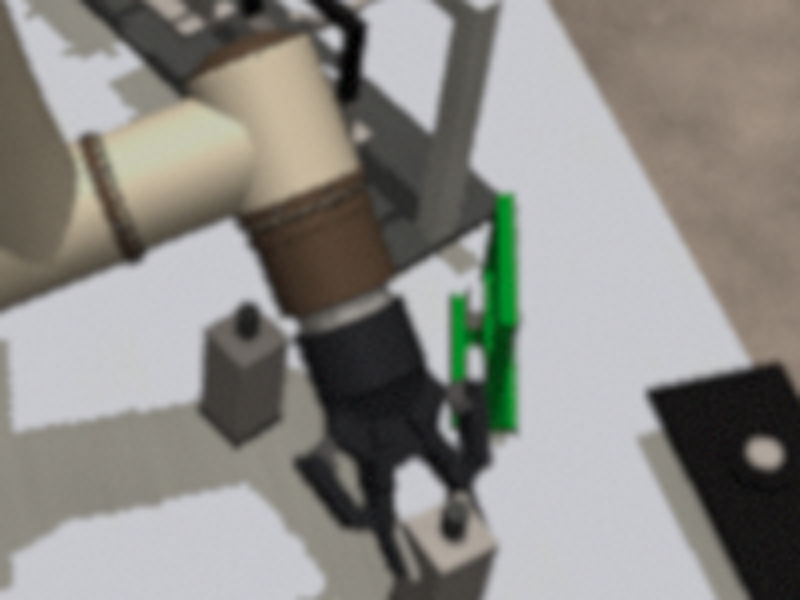

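Request:
play_rows --steps '[[[-0.008, 0, 0.006], [0, 0, 0]], [[-0.015, 0, 0.013], [0, 0, 0]], [[-0.021, 0, 0.018], [0, 0, 0]], [[-0.025, 0, 0.021], [0, 0, 0]], [[-0.025, 0, 0.021], [0, 0, 0]]]'

```text
time: 59.5
eef_pos: [0.6226, -0.2922, 0.0671]
orientation: [0.718, -0.55, 0.339, 0.257]
contact_force: [-0.3, -0.6, -4.0]
finger_gap: 0.506
```

Request:
play_rows --steps '[[[-0.0008, 0, 0.0006], [0, 0, 0]], [[-0.0015, 0, 0.0013], [0, 0, 0]], [[-0.0023, 0, 0.002], [0, 0, 0]], [[-0.0023, 0, 0.002], [0, 0, 0]]]'

```text
time: 60.0
eef_pos: [0.6228, -0.2921, 0.0646]
orientation: [0.718, -0.55, 0.339, 0.257]
contact_force: [-0.2, 0.0, -4.7]
finger_gap: 0.504
```

Request:
play_rows --steps '[[[-0.0008, 0, 0.0006], [0, 0, 0]], [[-0.0015, 0, 0.0013], [0, 0, 0]], [[-0.0015, 0, 0.0013], [0, 0, 0]]]'

```text
time: 60.38
eef_pos: [0.6228, -0.2922, 0.0624]
orientation: [0.718, -0.55, 0.339, 0.257]
contact_force: [-0.7, 0.5, -4.6]
finger_gap: 0.505
```

Request:
play_rows --steps '[[[-0.0008, 0, 0.0006], [0, 0, 0]], [[-0.0015, 0, 0.0013], [0, 0, 0]], [[-0.0015, 0, 0.0013], [0, 0, 0]]]'

```text
time: 60.75
eef_pos: [0.6228, -0.2922, 0.0605]
orientation: [0.718, -0.55, 0.339, 0.257]
contact_force: [-0.7, 0.4, -4.6]
finger_gap: 0.505
```

Request:
play_rows --steps '[[[-0.0008, 0, 0.0006], [0, 0, 0]], [[-0.0015, 0, 0.0013], [0, 0, 0]], [[-0.0015, 0, 0.0013], [0, 0, 0]]]'

```text
time: 61.12
eef_pos: [0.6231, -0.2924, 0.06]
orientation: [0.718, -0.55, 0.34, 0.258]
contact_force: [-3.6, 2.8, 4.0]
finger_gap: 0.504
```

```bash
python3 - <<'E'
from pt import *
save("side","s29.png",(280,190,400,280))
E
```

```text
(no output)
```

View pics/s29.png

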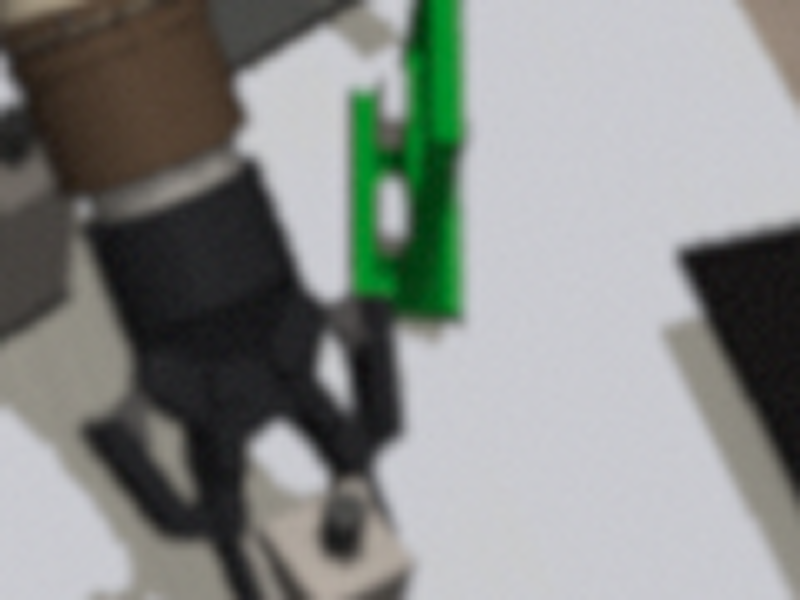

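Request:
play_rows --steps '[[[0, 0, 0], [0, 0, 0]], [[0, 0, 0], [0, 0, 0]], [[0, 0, 0], [0, 0, 0]], [[0, 0, 0], [0, 0, 0]], [[0, 0, 0], [0, 0, 0]]]' --grip 0.085

```text
time: 61.8
eef_pos: [0.6229, -0.2923, 0.0586]
orientation: [0.718, -0.55, 0.339, 0.257]
contact_force: [0.3, -0.3, -0.4]
finger_gap: 0.997
```

```bash
python3 - <<'E'
from pt import *
print(sense()["contact_force"]);save("side","s30.png",(280,190,400,280));print(pts("side","post0"))
E
```

```text
[ 0.27639809 -0.25264824 -0.4249337 ]
[(0.86, array([ 0.5523, -0.078 ,  0.0505])), (0.82, array([ 0.6229, -0.2862,  0.0481])), (0.62, array([ 0.2939, -0.2183,  0.0045])), (0.53, array([0.35  , 0.4306, 0.0225]))]
```

View pics/s30.png

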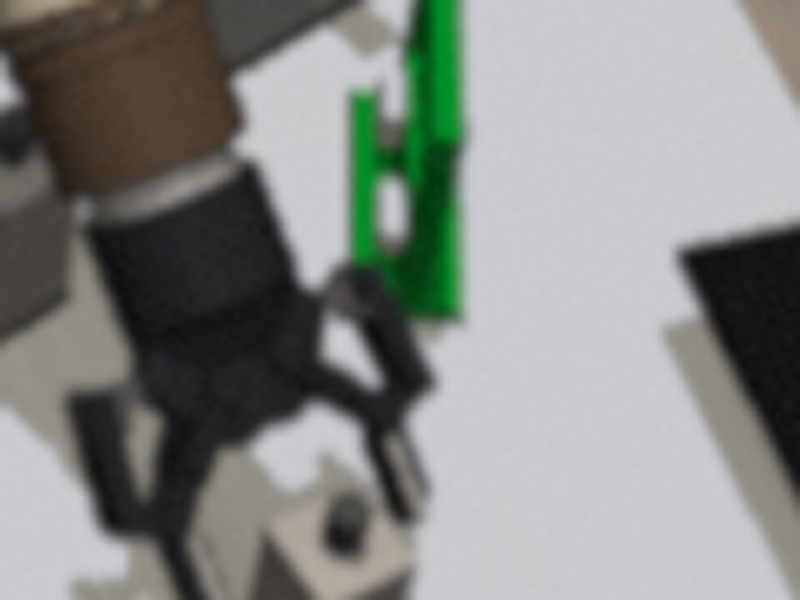

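Request:
play_rows --steps '[[[0.015, 0, -0.025], [0, 0, 0]], [[0.038, 0, -0.044], [0, 0, 0]], [[0.07, 0, -0.07], [0, 0, 0]], [[0.1, 0, -0.095], [0, 0, 0]], [[0.13, 0, -0.12], [0, 0, 0]], [[0.16, 0, -0.145], [0, 0, 0]], [[0.16, 0, -0.145], [0, 0, 0]]]'

```text
time: 62.78
eef_pos: [0.6208, -0.2825, 0.2783]
orientation: [0.717, -0.551, 0.342, 0.255]
contact_force: [0.1, -0.7, 0.1]
finger_gap: 0.994
```

```bash
python3 - <<'E'
from pt import *
print(sense()["contact_force"],cur()[0],sense()["joint_positions"])
save("side","s31.png",(0,0,512,384));save("top","t31.png")
for n in("side","top"): print(pts(n,"post0"),pts(n,"grip0"))
planT(None,-75,50,[((.53,-.2,.35),-75,5)])
E
```

```text
[ 0.14260273 -0.67860813  0.0547557 ] [ 0.62078839 -0.28251637  0.27834172] [-0.02659597  0.31445984 -0.57217232  1.27581902 -0.87951749 -0.68464132]
[(0.91, array([ 0.6234, -0.2853,  0.0471])), (0.91, array([0.347 , 0.4302, 0.0213])), (0.57, array([ 0.5538, -0.0747,  0.0497]))] [(0.84, array([ 0.2795, -0.3944,  0.1261])), (0.71, array([0.5712, 0.251 , 0.2529])), (0.71, array([ 0.7442, -0.0739,  0.1243])), (0.66, array([0.515 , 0.3996, 0.2568]))]
[(0.69, array([0.351 , 0.4231, 0.024 ])), (0.37, array([ 0.6246, -0.29  ,  0.0501]))] [(0.91, array([0.5748, 0.2483, 0.2579])), (0.8, array([0.5135, 0.399 , 0.2565])), (0.77, array([ 0.2785, -0.3956,  0.123 ])), (0.71, array([ 0.7413, -0.0761,  0.1188])), (0.7, array([0.6415, 0.0968, 0.2548]))]
now [ 0.619  -0.2833  0.2728] tilt err [-0.2 -0.4  0.1] time 63.075
[[[-0.001,0.013,-0.026],[0,-9,0]],[[-0.003,0.026,-0.052],[0,-18,0]],[[-0.004,0.038,-0.078],[0,-27,0]],[[-0.005,0.051,-0.103],[0,-36,0]],[[-0.007,0.064,-0.129],[0,-45,0]]]
```

View pics/s31.png

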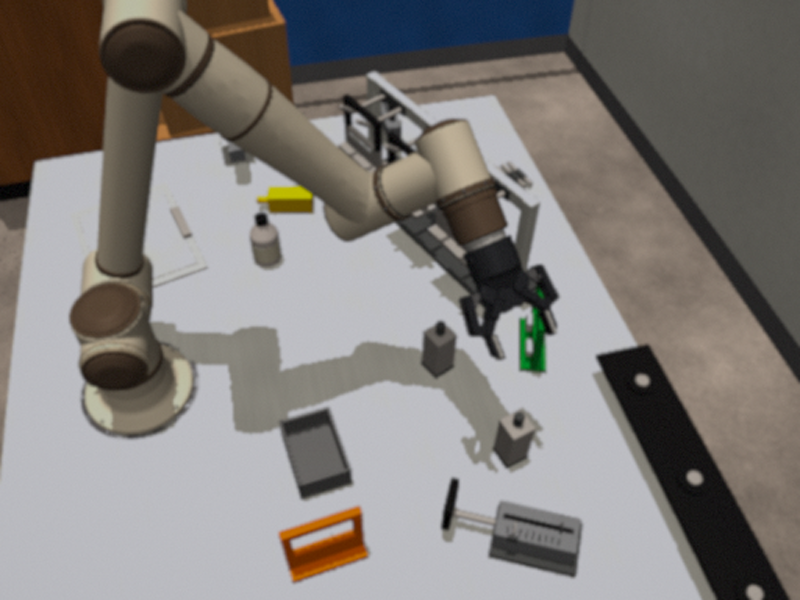

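View pics/t31.png

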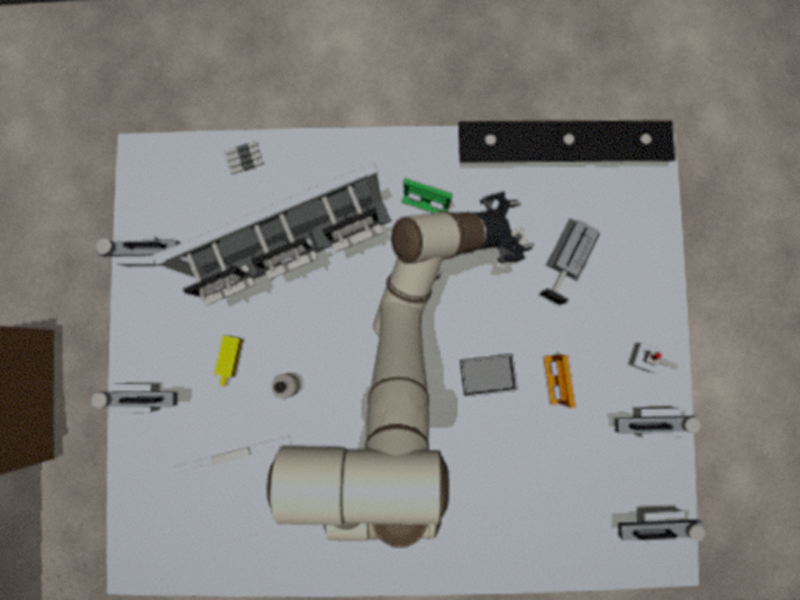

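Request:
play_rows --steps '[[[-0.001, 0.013, -0.026], [0, -9, 0]], [[-0.003, 0.026, -0.052], [0, -18, 0]], [[-0.004, 0.038, -0.078], [0, -27, 0]], [[-0.005, 0.051, -0.103], [0, -36, 0]], [[-0.007, 0.064, -0.129], [0, -45, 0]], [[-0.007, 0.1, -0.129], [0, -45, 0]], [[-0.007, 0.14, -0.129], [0, -45, 0]], [[-0.007, 0.14, -0.129], [0, -45, 0]]]'

```text
time: 64.08
eef_pos: [0.4547, -0.2204, 0.3507]
orientation: [0.793, -0.607, 0.038, 0.027]
contact_force: [-0.2, 0.3, -0.2]
finger_gap: 0.998
```

```bash
python3 - <<'E'
from pt import *
print(sense()["contact_force"],cur()[0])
save("side","s32.png",(170,20,400,192));save("side","s33.png",(260,190,400,295));save("top","t32.png")
for n in("side","top"): print(n,pts(n,"post0"),pts(n,"grip0"),pts(n,"pin_bin"),pts(n,"bottle"),pts(n,"slide_handle"))
E
```

```text
[-0.24311153  0.25064457 -0.24214819] [ 0.45468636 -0.22038283  0.3506691 ]
side [(0.79, array([0.351 , 0.4303, 0.0232])), (0.73, array([0.5097, 0.3996, 0.2546])), (0.61, array([ 0.5545, -0.0752,  0.0494])), (0.59, array([ 0.623 , -0.2877,  0.0514]))] [(0.93, array([ 0.7422, -0.0751,  0.1237])), (0.87, array([0.6354, 0.103 , 0.2536])), (0.86, array([0.5105, 0.4016, 0.2564])), (0.82, array([ 0.2783, -0.3944,  0.1265]))] [(0.55, array([ 0.2904, -0.2188,  0.0024]))] [(0.63, array([0.274 , 0.2785, 0.0011]))] [(0.64, array([ 0.4753, -0.3806,  0.0804])), (0.16, array([ 0.5719, -0.4324,  0.0585]))]
top [(0.64, array([0.3503, 0.4256, 0.0221])), (0.61, array([ 0.6228, -0.2894,  0.0486]))] [(0.95, array([ 0.2776, -0.3935,  0.1224])), (0.94, array([0.6378, 0.098 , 0.2541])), (0.88, array([0.5164, 0.3968, 0.2527])), (0.83, array([0.5737, 0.2481, 0.2571])), (0.58, array([ 0.7399, -0.0778,  0.1248]))] [(0.61, array([ 0.293 , -0.2178,  0.0023]))] [(0.8, array([ 0.2755,  0.2766, -0.0011]))] [(0.66, array([ 0.4836, -0.3807,  0.074 ]))]
```

View pics/s32.png

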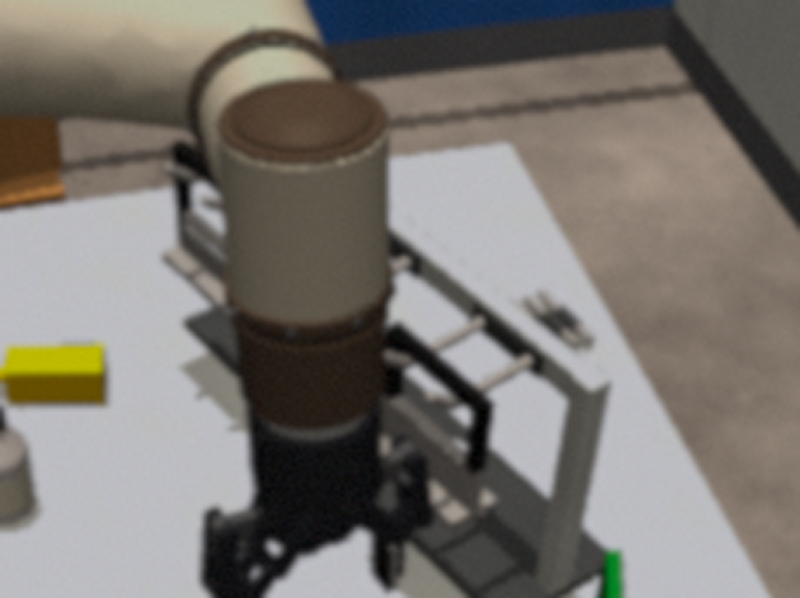

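View pics/s33.png

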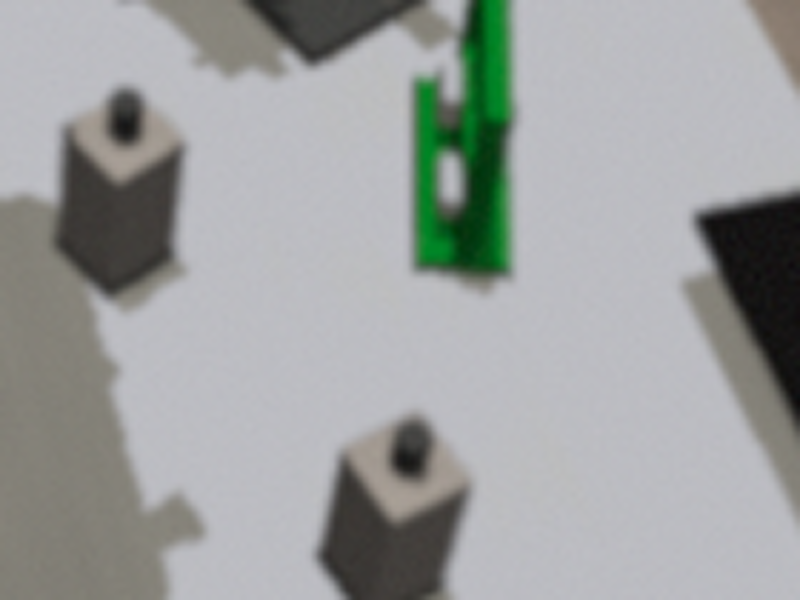

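View pics/t32.png

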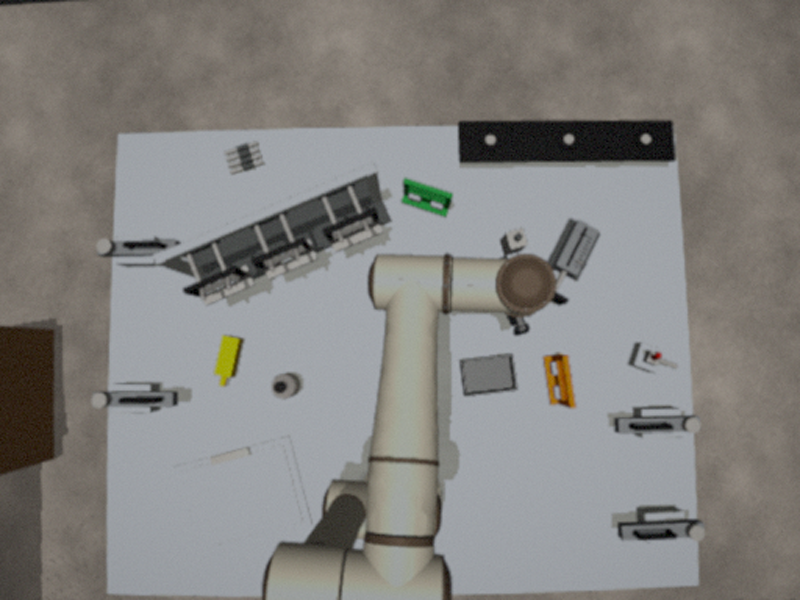

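```bash
python3 - <<'E'
from h import *
im=snapshot("side")
for P,yaw in (((.554,-.076),24),((.623,-.2885),15)):
    u=np.array([[a,b] for a,b in((1,1),(-1,1),(-1,-1),(1,-1))])*.022
    c,s=np.cos(np.radians(yaw)),np.sin(np.radians(yaw));q=u@np.array([[c,s],[-s,c]])+P
    for z in(0,.1):
        cv2.polylines(im,[np.round(proj("side",np.c_[q,0*q[:,0]+z])*16).astype(int)],True,(255,0,0),1,shift=4)
    a=proj("side",[[*P,.1],[*P,.126]]);cv2.line(im,*[tuple(int(v) for v in k) for k in a],(0,255,0),1)
g=im[190:310,260:420,::-1];cv2.imwrite("pics/ovp.png",cv2.resize(g,None,fx=5,fy=5,interpolation=cv2.INTER_CUBIC))
E
```

```text
(no output)
```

View pics/ovp.png

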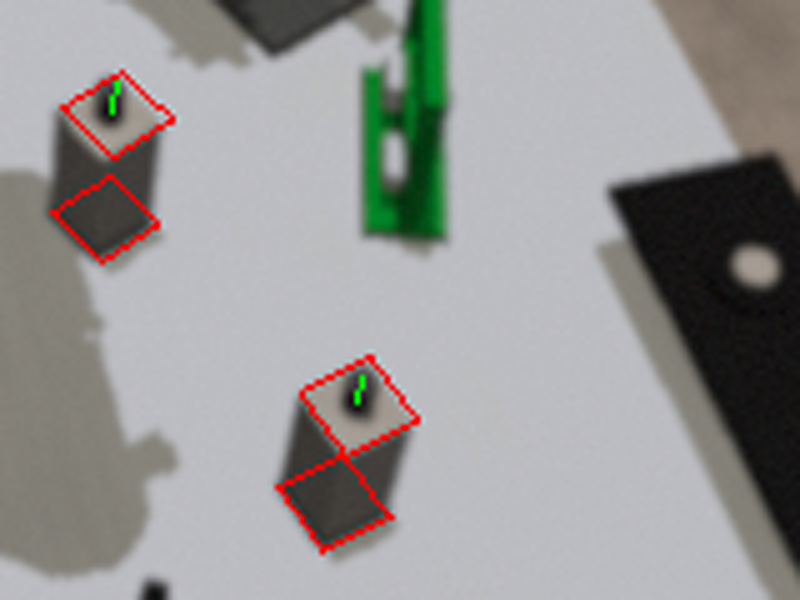

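```bash
python3 - <<'E'
from plant import *
print(sense()["qd"],sense()["time"]);print(close_job())
E
```

```text
[-0.00106731 -0.00405494 -0.00193633  0.00124178 -0.00016904 -0.00083973] 64.775
the job is handed in; nothing more can be done
None
```

The bench is closed out and handed in at 64.8 s, with the steps done in the order you asked.

- **Slide gauge:** I drew it out about 69 mm and held it still for nearly 2 s. In the side picture the pointer lined up with the tab to within about 0.5 mm. I guided it most of the way back, then let go. The pointer then showed at its starting place.
- **Gauges:** All three were present and each hangs by its bow handle on its own hook. The two-block gauge is on the right-hand hook, the round-boss gauge in the middle and the narrow-ledge gauge on the left. One gauge was knocked about 4 cm aside during the run, so I located it again before picking it up.
- **Posts:** Both were present and stand upright on their bases, at about (0.55, -0.08) and (0.62, -0.29). Both match an upright outline drawn over the side picture, the first to within about 0.6 pixel.
- **Bystanders:** The bin and bottle read the same positions as at the start. The green, orange and yellow look-alikes were not touched.

In the last checks the networks found all three gauges at hook height and the arm clear of everything. The side camera missed the middle gauge and the top camera missed the first post, both of them hidden behind the arm. The other camera found each. The two cameras disagreed by up to 8 mm on the slide handle, about as much as before I moved it.

While turning the first post upright, joint 3 came to its range limit (-1.069 of -1.07) and did not pass it in the readings. I moved the post farther out before lowering it.

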